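# Load the locked sample loader

### The arm

A 7-joint arm with a two-finger parallel gripper is mounted at the origin on the work surface. World frame = base frame: x ahead of the robot, y to its left, z up, the work surface at z = 0. Lengths are in m, angles in rad, forces in N, time in s.
With the tool pointing down it reaches from about 0.35 to 0.9 m from the base axis. Payload 8.1 kg.
Tool frame: the origin (TCP) lies on the centre line of the jaws, within the pads' length; the fingertips stand 22 mm ahead of it and the grasp point (between the pads) lies 3 mm ahead of it (arm.finger_overhang is the distance from the TCP to the fingertips, in m); z points along the fingers, y is the direction in which the jaws open and shut (so a half turn about z gives the same grasp; the last joint's range is limited). The gripper opens to 92 mm and grips with 3 to 60 N. Pads are 19 mm wide; open, the fingers measure 130 mm over their backs; the gripper's body (75 mm by 190 mm) begins 47 mm behind the grasp point.
Start: joints at [1.094, 0.434, 0.025, 1.573, -0.012, 1.134, -0.075], TCP at [0.228, -0.582, 0.249] pointing down, gripper open.
Joint ranges: [-2.62, 2.62], [-0.44, 2.09], [-1.27, 1.32], [0.08, 2.57], [-1.32, 4.46], [0.12, 2], [-2.74, 2.74]. Speed limits (rad/s): [2.22, 2.22, 3.01, 3.01, 3.14, 3.14, 3.14].

### API

Orientations are given as a rotation vector (axis times angle).
In Python, from cell import arm gives the robot as it stands. The module is installed in compiled form; this text tells all that it offers.
- The arm moves only by the tool step_arm, never from a script. Its argument "plan" is a list of rows, each an object of numbers: "wx", "wy", "wz": the turn, a rotation vector about the tool's x, y, z in units of 6 degrees (1.0 is 6 degrees); "tx", "ty", "tz": the shift along the tool's x, y, z in cm; "hand": the opening, from 0 (shut) to 1 (fully open). A call has exactly 10 rows; each row shifts and turns the commanded pose from where the row before left it, along the tool's axes as they then stand; what a row does not reach is not made up. A row lasts 1/12 s, in which the tool goes at most 41.7 mm and 7.16 degrees, less where a joint would pass 70% of its speed; a pose out of reach is approached as far as the arm can. A call is refused whole if a number of a shift passes 4.17 or a number of a turn 1, either way. A call with a gripper value outside its range is refused whole. The fingers move at their own pace and stop on an object; "force" is the grip in N (left out, the last holds). Time passes only in rows, so rows that do not move let the fingers close, or fill a call up. It gives the time, the measured TCP pose, the force and the opening at its end, in the units of the state.
- arm.observe(): the state, without advancing time (a new reading comes with each control period).
- arm.get_image(name): name is "side" or "top" or "wrist"; returns (picture, depth): 384x512x3 uint8, red, green, blue; 384x512 float32, m along the optical axis (not along the pixel's ray), 0 where there is no reading.
- arm.calibration(name): a dict with "mtx" (3x3 intrinsics, pixels), "R" (3x3) and "t" (3): a world point X has camera coordinates R X + t. Camera axes: x right, y down, z forward; pixel columns grow to the right and rows downward; lengths in m; the calibration is good to about 2 mm. A picture is of the moment at which its call begins: read the wrist's pose just before it. calibration takes no time and is no camera call; for the wrist camera it gives the pose at the moment of the call.
- arm.sign_off(): hands the job in, once; it reports no verdict.
The state is a dict: "clock": time; "joints": joint angles; "dq": joint speeds; "joint_efforts": joint torques, N m; "position": TCP position; "ee_rot": TCP orientation; "force": force on the tool from outside, world axes, zero at the start; "ft_torque": the same for the moment, N m; "width": opening from 0.0 (shut) to 1.0 (fully open).
Only numpy, scipy, OpenCV 4.12 (cv2) and the standard library are available. Lean on these libraries where they do the work, as an engineer would, in place of code of your own. Each camera call takes 0.05 s, during which the arm holds its last target.

### The job

The loader's tray is locked home by the red-headed pin: draw the pin out of its bore and park it upright in the bracket's side notch, well inside it, hanging by its collar, and then pull the tray fully out from under the hood. Stack every blue sample case from the bench squarely into one column on the tray's yellow outline, each lying flat, either face up, long sides along the tray, and only then push the tray fully home with the column on it, all released and the pin still parked. Leave the white tub, the beaker and the jar where they are.

Things in the scene. Friction and masses are not known exactly. Their poses are not given: they have to be found in the camera images.
- loader: Fixed beige sample loader; place and yaw vary. Origin on the bench under the outline's middle when the tray is home; z up, +y the way the tray slides out, x across (at yaw 0, -x faces the robot). Offsets below are mm in this frame. Hood: see hood_mouth. Behind it a housing x +-120, y -75 to -270, 250 high. Bed x +-45, 20 high, to y 180. Pin bracket on the -x side: see bore and notch.
- bore (a point): Mouth of the round bore (14 mm wide) in the aluminium bracket's flat plate, at (-85, 125, 70) of the loader. Plate: top z 70, 12 thick, x -145 to -60, y 100 to 150, on two legs at its -x end. The pin starts here: its shank passes down through the plate and a hole in a steel ear of the tray (x to -100, z 22 to 40), and so locks the tray.
- notch (a point): Place of the parked pin, in the bracket's side notch at the plate's top, at (-119, 125, 70) of the loader, axes as the loader. The notch is a slot right through the plate, 18 mm wide, yellow edges, running along x: open at the plate's -x edge (x -145), closed end at x -110. The shank hangs free below it.
- hood_mouth (a point): Middle of the lower edge of the hood roof at its mouth, at (0, 60, 222) of the loader. The hood is a tunnel over the tray's home place, open only here towards +y: y -75 to 60, inner x +-50, outer x +-58, roof underside z 222, top z 250.
- pin: Loose lock pin, upright, 0.12 kg: steel shank 12 mm thick, 55 mm long (last 6 mm tapered), steel collar 34 mm wide and 6 high, red round head 24 mm wide and 44 high. Origin at the centre of the collar's underside, z up: tip at -55 mm, head +6 to +50 mm. In bore or notch the collar rests on the plate. Raised 57 mm it is clear of the plate.
- tray (a joint): Slide of the white tray, m: 0 home under the hood (end stop), 0.20 fully out (end stop) along loader +y. Friction about 2 N, damping 8 N s/m; stays where it is left. Locked at 0 (about 2 mm play) while the pin is in the bore.
- stack_spot (a point): Middle of the yellow outline (76 x 112 mm, long along y) on the tray's top, where the column stands; axes as the loader, moves with the tray: at (0, 0, 40) of the loader when home, (0, 200, 40) when out. The tray is 80 mm wide in x and reaches from 60 mm on the hood side of this point to 175 mm on the other.
- tray_handle (a point): Middle of the top of the tray's upright orange handle fin: 14 mm thick in loader x, 36 mm long in loader y, 55 mm high (z 40 to 95); 150 mm from stack_spot towards +y. Can be pinched from above across x.
- case1: Closed sample case, loose, or absent (then None always): blue box with a white lid and a paper label on top, 68 (its x) x 104 (its y) x 36 mm (its z), about 0.20 kg. Origin at the centre of its underside, z up. Stands on the bench to the robot's left at the start. The cases are alike and may be stacked in any order, either way round and either face up.
- case2: Closed sample case, loose, or absent (then None always): blue box with a white lid and a paper label on top, 68 (its x) x 104 (its y) x 36 mm (its z), about 0.20 kg. Origin at the centre of its underside, z up. Stands on the bench to the robot's left at the start. The cases are alike and may be stacked in any order, either way round and either face up.
- case3: Closed sample case, loose, or absent (then None always): blue box with a white lid and a paper label on top, 68 (its x) x 104 (its y) x 36 mm (its z), about 0.20 kg. Origin at the centre of its underside, z up. Stands on the bench to the robot's left at the start. The cases are alike and may be stacked in any order, either way round and either face up.
- case4: Closed sample case, loose, or absent (then None always): blue box with a white lid and a paper label on top, 68 (its x) x 104 (its y) x 36 mm (its z), about 0.20 kg. Origin at the centre of its underside, z up. Stands on the bench to the robot's left at the start. The cases are alike and may be stacked in any order, either way round and either face up.
- tub: Bystander: low white tub with a blue lid, 60 mm wide, 55 mm high; origin under its centre. Leave alone.
- beaker: Bystander: glass beaker, 60 mm wide, 55 mm high; origin under its centre. Leave alone.
- amber_jar: Bystander: amber jar with a black cap, 60 mm wide, 62 mm high; origin under its centre. Leave alone.
Things that resemble listed ones, but are neither listed nor needed, are in the scene too. Leave any orange or purple look-alike of the case3 alone.

How it is judged:
On the way, in this order (a step that is already met when the one before it is completed fails the run):
1. the pin is parked in the side notch and released, the tray still home (y of pin in the frame of notch between -0.006 and 0.006 m and x of pin in the frame of notch between -0.012 and 0.012 m and z of pin in the frame of notch between -0.004 and 0.004 m and angle between pin's own z axis and vertical below 0.12 rad and contact force between the fingers and pin below 0.1 N and value of joint tray below 0.01 m), for 0.2 s.
2. the tray is pulled fully out from under the hood (value of joint tray above 0.185 m), for 0.2 s.
3. all cases stand in a square column on the outline, released, the tray still out (x of case1 in the frame of stack_spot between -0.01 and 0.01 m and y of case1 in the frame of stack_spot between -0.01 and 0.01 m and z of each of case1, case2, case3, case4 in the frame of stack_spot above -0.004 m and angle between the y axis of each of case1, case2, case3, case4 and the y axis of loader, either way round below 0.1 rad and angle between the z axis of each of case1, case2, case3, case4 and the z axis of loader, either way round below 0.06 rad and linear speed of each of case1, case2, case3, case4 below 0.02 m/s and contact force between the fingers and case1 below 0.1 N and x of case2 in the frame of stack_spot between -0.01 and 0.01 m and y of case2 in the frame of stack_spot between -0.01 and 0.01 m and contact force between the fingers and case2 below 0.1 N and x of case3 in the frame of stack_spot between -0.01 and 0.01 m and y of case3 in the frame of stack_spot between -0.01 and 0.01 m and contact force between the fingers and case3 below 0.1 N and x of case4 in the frame of stack_spot between -0.01 and 0.01 m and y of case4 in the frame of stack_spot between -0.01 and 0.01 m and contact force between the fingers and case4 below 0.1 N and value of joint tray above 0.12 m), for 0.2 s.
At the end, for the whole second after the job is handed in: Tray home (8 mm); every case on it, middle within 10 mm of the outline's middle each way, square within 0.10 rad, flat (0.06 rad, either face up), at rest; pin parked upright (0.12 rad) in the notch: collar on the plate (4 mm), within 12 mm along and 6 mm across the slot; all released (y of pin in the frame of notch between -0.006 and 0.006 m and x of pin in the frame of notch between -0.012 and 0.012 m and z of pin in the frame of notch between -0.004 and 0.004 m and angle between pin's own z axis and vertical below 0.12 rad and contact force between the fingers and pin below 0.1 N and x of case1 in the frame of stack_spot between -0.01 and 0.01 m and y of case1 in the frame of stack_spot between -0.01 and 0.01 m and z of each of case1, case2, case3, case4 in the frame of stack_spot above -0.004 m and angle between the y axis of each of case1, case2, case3, case4 and the y axis of loader, either way round below 0.1 rad and angle between the z axis of each of case1, case2, case3, case4 and the z axis of loader, either way round below 0.06 rad and linear speed of each of case1, case2, case3, case4 below 0.02 m/s and contact force between the fingers and case1 below 0.1 N and x of case2 in the frame of stack_spot between -0.01 and 0.01 m and y of case2 in the frame of stack_spot between -0.01 and 0.01 m and contact force between the fingers and case2 below 0.1 N and x of case3 in the frame of stack_spot between -0.01 and 0.01 m and y of case3 in the frame of stack_spot between -0.01 and 0.01 m and contact force between the fingers and case3 below 0.1 N and x of case4 in the frame of stack_spot between -0.01 and 0.01 m and y of case4 in the frame of stack_spot between -0.01 and 0.01 m and contact force between the fingers and case4 below 0.1 N and value of joint tray below 0.008 m); the robot touches nothing.
It fails at once if the tub is shifted by more than 3 cm or tipped (distance of tub from where it was at the start of the episode above 0.03 m or angle between tub's own z axis and vertical above 0.4 rad).
It fails at once if the beaker is shifted by more than 3 cm or tipped (distance of beaker from where it was at the start of the episode above 0.03 m or angle between beaker's own z axis and vertical above 0.4 rad).
It fails at once if the amber jar is shifted by more than 3 cm or tipped (distance of amber_jar from where it was at the start of the episode above 0.03 m or angle between amber_jar's own z axis and vertical above 0.4 rad).
Of case1, case2, case3, case4 only 2 to 4 are there at a start; the rules pass over those that are not, and their reading is None.
At some moment in a run one of case1, case2, case3, case4 may be knocked a few centimetres aside while the robot is not near it.
It also fails if it takes over 210 s, if anything falls off the work surface, if the arm or the gripper's body presses on something with over 40 N, if the wrist force passes 120 N, or if a joint passes its speed limit or range.

## Working session

There is one attempt and no reset: what is moved stays moved. The work goes in short steps, Python scripts to look and compute and a tool call to move; the robot and the scene stay as the last step left them, time stands still between calls to the robot, and variables do not carry over. Pictures are saved under pics/ and viewed, and the job is handed in when it is done.

Besides the shell and the picture viewer there is one more tool, called after ">>>" by a JSON object that holds its "name" and its "arguments". step_arm: Moves the arm, as the interface text tells. Its arguments: {"type":"object","properties":{"plan":{"type":"array"},"force":{"type":"number"}},"required":["plan"]}

```bash
mkdir -p pics; cat > h.py <<'E'
import numpy as np, cv2
from cell import arm
from scipy.spatial.transform import Rotation as R
def snap(name,fn):
    c=arm.calibration(name); im,d=arm.get_image(name)
    cv2.imwrite('pics/%s.png'%fn,im[:,:,::-1]); np.savez('pics/%s.npz'%fn,im=im,d=d,K=c['mtx'],R=c['R'],t=c['t'])
    return im,d,c
def world(d,c):
    K=np.array(c['mtx']);Rm=np.array(c['R']);t=np.array(c['t']).ravel()
    v,u=np.mgrid[:d.shape[0],:d.shape[1]]
    P=np.stack([(u-K[0,2])/K[0,0]*d,(v-K[1,2])/K[1,1]*d,d],-1)
    return (P-t)@Rm
def load(fn):
    z=np.load('pics/%s.npz'%fn); return z['im'],z['d'],dict(mtx=z['K'],R=z['R'],t=z['t'])
E
python3 - <<'E'
from h import *
o=arm.observe(); print({k:np.round(v,3) for k,v in o.items()}); print(arm.finger_overhang)
for n in ('side','top','wrist'):
    im,d,c=snap(n,n+'0'); print(n,np.round(-np.array(c['R']).T@np.array(c['t']).ravel(),3))
E
```

```text
{'clock': np.float64(0.0), 'joints': array([ 1.094,  0.435,  0.025,  1.574, -0.012,  1.134, -0.075]), 'dq': array([-0.   , -0.001, -0.001, -0.001,  0.001,  0.001, -0.001]), 'joint_efforts': array([ 1.0000e-03, -6.6785e+01,  9.8500e-01, -3.1446e+01, -6.1000e-02,
        4.3000e-02,  0.0000e+00]), 'position': array([ 0.228, -0.581,  0.248]), 'ee_rot': array([-3.085e+00, -5.830e-01,  1.000e-03]), 'force': array([ 0.271,  0.137, -0.124]), 'ft_torque': array([-0.003, -0.016,  0.009]), 'width': np.float64(0.999)}
0.022
side [0.256 0.555 0.828]
top [0.408 0.023 1.001]
wrist [ 0.302 -0.552  0.384]
```

View pics/top0.png

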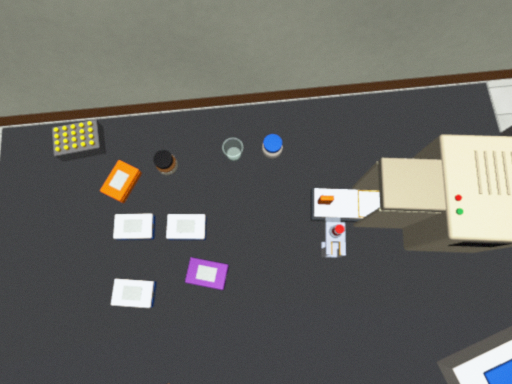

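View pics/side0.png

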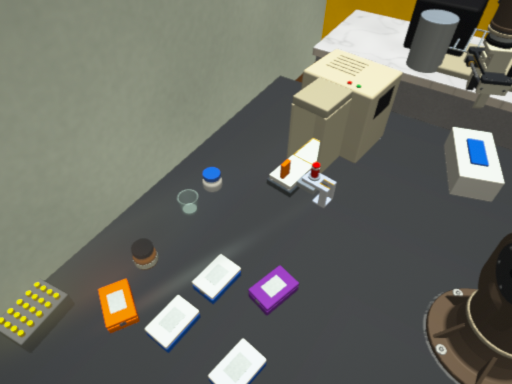

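View pics/wrist0.png

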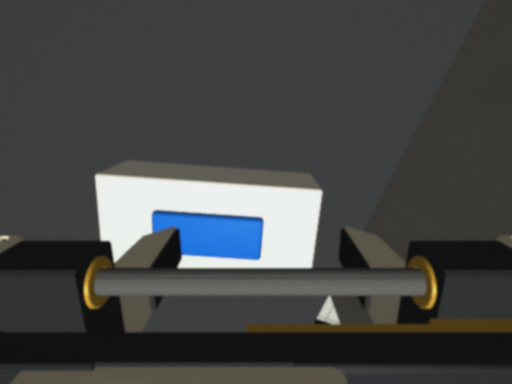

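Three blue cases in the top view, at (133,226), (186,226) and (133,293). The orange (120,181) and purple (207,273) ones are look-alikes. The pin's red head is at (339,230). The jar, beaker and tub are at (165,160), (233,148) and (272,146). Now measuring.

```bash
cat >> h.py <<'E'
def cases(fn,verbose=True):
    im,d,c=load(fn); P=world(d,c); hsv=cv2.cvtColor(im,cv2.COLOR_RGB2HSV)
    # anything 15..200 mm above bench, y>0.0 : report
    m=((P[...,2]>0.02)&(P[...,2]<0.2)&(d>0)&(P[...,1]>-0.35)&(P[...,0]>0.2)).astype(np.uint8)
    n,l,s,_=cv2.connectedComponentsWithStats(m)
    for i in range(1,n):
        if s[i,4]<60: continue
        k=l==i; z=np.percentile(P[k][:,2],90); t=k&(abs(P[...,2]-z)<0.008)
        q=P[t][:,:2]; r=cv2.minAreaRect((q*1000).astype(np.float32))
        print('px',s[i,:2]+s[i,2:4]//2,'z',round(z,3),'c',np.round(np.array(r[0]),1),'size',np.round(r[1],1),'ang',round(r[2],1),'rgb',im[t].mean(0).astype(int))
E
python3 - <<'E'
from h import *
cases('top0'); print(); cases('side0')
im=cv2.imread('pics/top0.png')
cv2.imwrite('pics/t0a.png',cv2.resize(im[160:280,290:430],None,fx=5,fy=5,interpolation=cv2.INTER_CUBIC))
cv2.imwrite('pics/t0b.png',cv2.resize(im[130:330,40:300],None,fx=3,fy=2.9,interpolation=cv2.INTER_CUBIC))
E
```

```text
px [30  3] z 0.036 c [1373.6  698.2] size [126.9   7.8] ang 88.6 rgb [129 132 118]
px [ 78 139] z 0.061 c [868.8 497.6] size [ 88.2 125.8] ang 5.8 rgb [183 178  70]
px [273 145] z 0.057 c [793.6 -62. ] size [50.6 51.8] ang 44.3 rgb [ 50 122 224]
px [233 148] z 0.056 c [792.3  51.5] size [56.6 57.5] ang 86.0 rgb [133 146 142]
px [166 161] z 0.064 c [774.2 248.3] size [51.7 50.7] ang 79.3 rgb [41 40 41]
px [120 181] z 0.039 c [734.2 379.3] size [ 69.3 103.6] ang 57.4 rgb [234 167  77]
px [366 176] z 0.171 c [ 647.5 -287.8] size [22.3  7.4] ang 63.4 rgb [92 87 75]
px [362 222] z 0.12 c [ 534.4 -264.9] size [ 28.9 164.8] ang 6.7 rgb [181  86  80]
px [134 226] z 0.039 c [599.9 344. ] size [104.3  68.1] ang 85.8 rgb [232 236 236]
px [187 226] z 0.039 c [583.2 200.4] size [104.9  67.1] ang 84.6 rgb [233 236 238]
px [207 273] z 0.039 c [452.7 152. ] size [104.1  67.9] ang 73.3 rgb [186 130 209]
px [133 293] z 0.039 c [421.7 349.3] size [105.   67.9] ang 80.3 rgb [233 236 237]

px [ 70 107] z 0.183 c [1374.6  -83.1] size [ 14.9 532.8] ang 0.4 rgb [135 140 122]
px [305 155] z 0.159 c [ 592.3 -312.8] size [ 88.5 117.9] ang 82.4 rgb [108 104  84]
px [212 178] z 0.057 c [792.6 -58.3] size [51.2 52.6] ang 65.7 rgb [ 34 110 211]
px [188 200] z 0.055 c [790.7  54.7] size [56.6 60.6] ang 65.2 rgb [115 130 122]
px [144 252] z 0.064 c [773.3 250.9] size [51.5 53.3] ang 60.3 rgb [60 58 55]
px [216 277] z 0.038 c [582.4 201.8] size [104.3  68.9] ang 84.3 rgb [234 239 234]
px [274 288] z 0.038 c [450.9 153.3] size [105.1  68.7] ang 73.7 rgb [172 112 198]
px [ 36 314] z 0.06 c [866.2 502.4] size [ 86.1 124.4] ang 4.9 rgb [181 174  40]
px [118 304] z 0.038 c [732.5 381.8] size [ 68.  105.2] ang 58.1 rgb [235 163  61]
px [172 322] z 0.038 c [597.2 345.8] size [104.2  69.4] ang 85.1 rgb [235 240 235]
px [237 361] z 0.038 c [419.8 350.4] size [104.8  68.6] ang 80.5 rgb [235 240 238]
```

```bash
python3 - <<'E'
from h import *
for fn in ('top0','side0'):
    im,d,c=load(fn); P=world(d,c); hsv=cv2.cvtColor(im,cv2.COLOR_RGB2HSV)
    print(fn)
    red=((hsv[...,0]<4)|(hsv[...,0]>175))&(hsv[...,1]>180)&(hsv[...,2]>120)
    n,l,s,_=cv2.connectedComponentsWithStats(red.astype(np.uint8))
    for i in range(1,n):
        if s[i,4]>10: k=l==i;print('red',s[i],np.round(P[k].mean(0),4),'zmax',P[k][:,2].max().round(4), 'top mean',np.round(P[k&(P[...,2]>P[k][:,2].max()-.006)].mean(0),4))
    org=(hsv[...,0]>5)&(hsv[...,0]<16)&(hsv[...,1]>180)&(hsv[...,2]>120)
    n,l,s,_=cv2.connectedComponentsWithStats(org.astype(np.uint8))
    for i in range(1,n):
        if s[i,4]>10: k=l==i;t=k&(P[...,2]>P[k][:,2].max()-.008);print('org',s[i],np.round(P[k].mean(0),4),'zmax',P[k][:,2].max().round(4),'top',np.round(P[t].mean(0),4))
    # hood roof, housing top : z~0.25
    m=(abs(P[...,2]-.25)<.006)&(d>0)
    r=cv2.minAreaRect((P[m][:,:2]*1000).astype(np.float32)); print('roof',m.sum(),r)
    # plate
    m=(abs(P[...,2]-.07)<.005)&(d>0)&(P[...,1]<0.1)&(P[...,1]>-.3)
    r=cv2.minAreaRect((P[m][:,:2]*1000).astype(np.float32)); print('plate',m.sum(),r, P[m][:,2].mean())
    m=(abs(P[...,2]-.04)<.004)&(d>0)&(P[...,1]<0.1)&(P[...,1]>-.3)&(im.min(-1)>150)
    r=cv2.minAreaRect((P[m][:,:2]*1000).astype(np.float32)); print('tray',m.sum(),r, P[m][:,2].mean())
E
```

```text
top0
red [456 195   5   5  19] [ 0.5463 -0.4237  0.2546] zmax 0.2578 top mean [ 0.5464 -0.4234  0.2547]
red [335 225   8   8  44] [ 0.5223 -0.1933  0.1199] zmax 0.1232 top mean [ 0.5223 -0.1933  0.1199]
org [113 160   8   9  11] [0.7538 0.3598 0.1107] zmax 1.0008 top [0.4075 0.0234 1.0008]
org [100 168  41  34 158] [0.7101 0.3596 0.0388] zmax 1.0008 top [0.4075 0.0234 1.0008]
org [105 170   8  12  12] [0.7557 0.4175 0.0176] zmax 0.0363 top [0.7498 0.4094 0.0355]
org [320 198  12   5  26] [ 0.6054 -0.1767  0.0834] zmax 0.0956 top [ 0.6053 -0.1779  0.0899]
roof 10216 ((578.1804809570312, -415.818603515625), (293.3904724121094, 238.49539184570312), 81.8415756225586)
plate 460 ((558.2623901367188, -231.29556274414062), (135.57293701171875, 192.39813232421875), 89.44866943359375) 0.07037423833057234
tray 1356 ((646.2313842773438, -107.19792175292969), (412.2295227050781, 110.6715316772461), 68.40560913085938) 0.04037413123314486
side0
red [313 162   7   6  32] [ 0.5049 -0.1448  0.1639] zmax 0.8278 top mean [0.2562 0.5551 0.8278]
org [281 159   9  19  90] [ 0.6089 -0.1745  0.0713] zmax 0.0958 top [ 0.6083 -0.1719  0.0921]
org [106 279  33  53 243] [0.6922 0.3982 0.0273] zmax 0.8278 top [0.2562 0.5551 0.8278]
roof 5065 ((835.66552734375, -507.53955078125), (1316.0302734375, 1417.3365478515625), 11.352275848388672)
plate 917 ((674.4673461914062, -103.77162170410156), (1412.7139892578125, 397.5598449707031), 0.3041233420372009) 0.07000834751304447
tray 724 ((558.7782592773438, -225.3768310546875), (184.17124938964844, 149.12255859375), 0.45177140831947327) 0.04048262418775049
```

View pics/t0a.png

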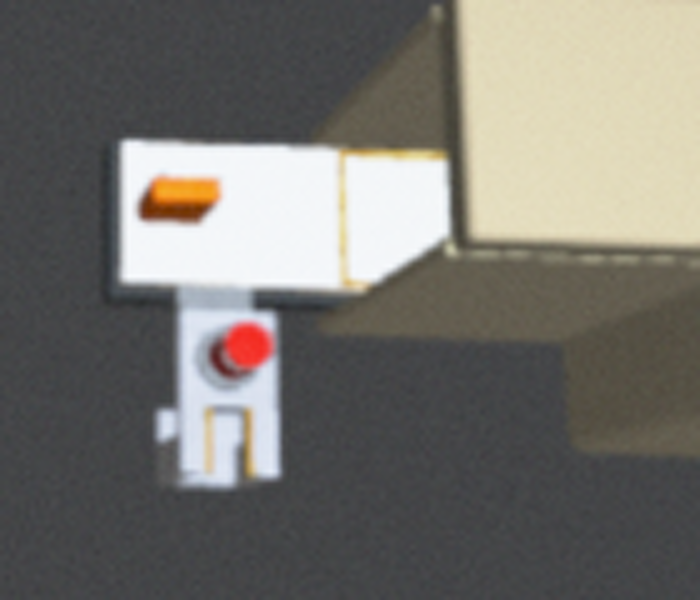

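View pics/t0b.png

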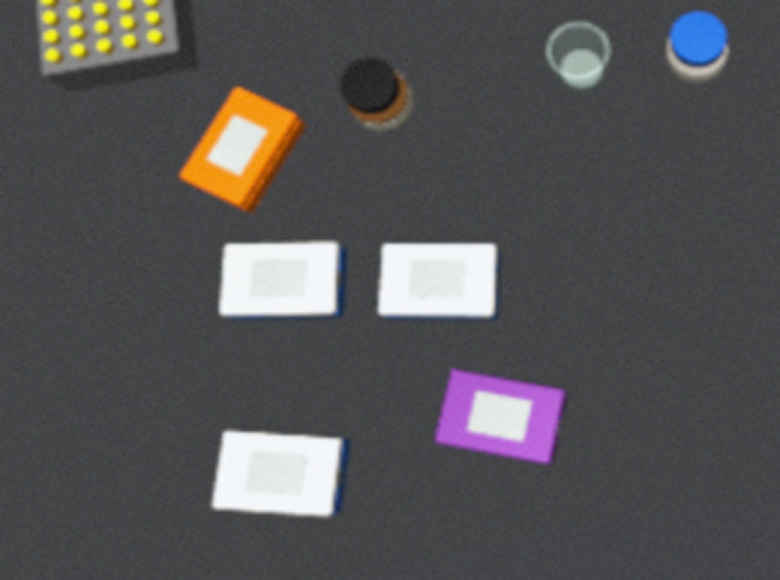

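Confirmed by the crop: three white-lidded cases with blue sides, and one red pin whose notch is below it in the image. Next, the loader yaw.

```bash
python3 - <<'E'
from h import *
im,d,c=load('top0'); P=world(d,c)
def fit(m,name,H):
    # use boundary of mask -> rays onto plane H ; min area rect & line fits
    K=c['mtx'];Rm=c['R'];t=c['t'].ravel(); o=-Rm.T@t
    n,l,s,_=cv2.connectedComponentsWithStats(m.astype(np.uint8)); i=1+np.argmax(s[1:,4]); m=(l==i).astype(np.uint8)
    ct=max(cv2.findContours(m,cv2.RETR_EXTERNAL,cv2.CHAIN_APPROX_NONE)[0],key=len)[:,0].astype(float)
    rays=np.c_[(ct[:,0]-K[0,2])/K[0,0],(ct[:,1]-K[1,2])/K[1,1],np.ones(len(ct))]@Rm
    Q=o+rays*((H-o[2])/rays[:,2])[:,None]
    r=cv2.minAreaRect((Q[:,:2]*1000).astype(np.float32)); print(name,s[i],r); print(cv2.boxPoints(r).round(0).tolist())
    return Q,ct
hi=(abs(P[...,2]-.254)<.008)
Q,ct=fit(hi,'all',.25)
ap=cv2.approxPolyDP((Q[:,:2]*1000).astype(np.float32)[:,None],12,True)[:,0]; print(ap.round(0).tolist())
white=(im.min(-1)>150)&(P[...,1]>-.28)&(P[...,1]<-.1)&(P[...,0]>.5)
pl=(abs(P[...,2]-.0715)<.006)&(P[...,1]<-.1)&(P[...,1]>-.28)&(P[...,0]<.575)&(P[...,0]>.4)
fit(pl,'plate',.07)
tr=(abs(P[...,2]-.041)<.006)&(P[...,1]<-.1)&(P[...,1]>-.35)&(P[...,0]>.5)&(im.min(-1)>110)
Q,ct=fit(tr,'tray',.04)
ap=cv2.approxPolyDP((Q[:,:2]*1000).astype(np.float32)[:,None],5,True)[:,0]; print(ap.round(0).tolist())
# hood side edges: line fits in the hood range
q=P[hi]; 
print(q[:,1].max())
for y0,y1 in ((-.35,-.265),):
  ys=np.arange(y0,y1,.006); lo=[];h2=[]
  for y in ys:
    k=q[abs(q[:,1]-y)<.004]; lo.append(k[:,0].min());h2.append(k[:,0].max())
  print(np.round(lo,4),np.round(h2,4)); print(np.polyfit(ys,lo,1),np.polyfit(ys,h2,1))
E
```

```text
all [  381   134   131   107 10086] ((577.148193359375, -415.39923095703125), (294.0649719238281, 237.3621368408203), 82.04165649414062)
[[439.0, -545.0], [674.0, -577.0], [715.0, -286.0], [480.0, -253.0]]
[[652.0, -278.0], [542.0, -264.0], [528.0, -398.0], [462.0, -389.0], [446.0, -515.0], [674.0, -577.0], [694.0, -427.0], [636.0, -410.0]]
plate [326 222  20  33 439] ((505.9363708496094, -193.0206298828125), (49.769264221191406, 85.79157257080078), 81.5356216430664)
[[460.0, -211.0], [545.0, -224.0], [552.0, -175.0], [467.0, -162.0]]
tray [ 315  188   65   34 1656] ((595.3423461914062, -245.78053283691406), (177.10015869140625, 93.37872314453125), 82.09514617919922)
[[537.0, -327.0], [629.0, -340.0], [654.0, -164.0], [561.0, -152.0]]
[[652.0, -164.0], [577.0, -154.0], [571.0, -181.0], [557.0, -181.0], [553.0, -219.0], [566.0, -227.0], [558.0, -280.0], [584.0, -332.0], [623.0, -339.0], [629.0, -332.0]]
-0.2636087817000297
[0.529  0.5296 0.5303 0.533  0.5338 0.5339 0.5352 0.5353 0.5361 0.5366
 0.5379 0.5384 0.5391 0.541  0.5421] [0.6461 0.6461 0.6471 0.6471 0.6482 0.6484 0.649  0.6491 0.6509 0.6503
 0.6543 0.6544 0.6531 0.6322 0.5868]
[0.14556723 0.58025227] [-0.24685992  0.56817191]
```

```bash
cat >> h.py <<'E'
PSI=np.arctan(-.1440); LO=np.array([589.6,-331.3])/1000
def L(x,y,z=0):  # loader mm -> world m
    c,s=np.cos(PSI),np.sin(PSI)
    return np.array([LO[0]+(c*x-s*y)/1000,LO[1]+(s*x+c*y)/1000,z/1000])
def go(x,y,z,jaw=None):
    """goal TCP; jaw = world angle deg of jaw line (mod 180). prints total wz then shift in the turned tool axes"""
    o=arm.observe(); Rm=R.from_rotvec(o['ee_rot']).as_matrix(); p=np.array(o['position'])
    wz=0.
    if jaw is not None:
        a=np.degrees(np.arctan2(Rm[1,1],Rm[0,1])); dlt=(jaw-a+90)%180-90   # world ccw
        wz=-dlt # tool z down
    R2=R.from_euler('z',-wz,degrees=True).as_matrix()@Rm
    # levelled tool: x,y horizontal
    yv=R2[:,1].copy(); yv[2]=0; yv/=np.linalg.norm(yv); zv=np.array([0,0,-1.]); xv=np.cross(yv,zv)
    T=np.stack([xv,yv,zv],1); e=T.T@(np.array([x,y,z])-p)*100
    tilt=R.from_matrix(R2.T@T).as_rotvec(degrees=True)/6
    print('t',round(o['clock'],2),'pos',p.round(4),'q7',round(o['joints'][6],2),'width',round(o['width'],3),'F',np.round(o['force'],1))
    print('wz units %.3f  tilt fix wx wy %.3f %.3f | tx %.2f ty %.2f tz %.2f cm'%(wz/6,tilt[0],tilt[1],*e))
E
python3 - <<'E'
from h import *
print(np.degrees(PSI),L(-85,125,70),L(-119,125,70),L(0,150),L(0,200),L(0,350))
b=L(-85,125,70)
go(b[0],b[1],.25,np.degrees(PSI))
E
```

```text
-8.194263334630211 [ 0.52328404 -0.19546115  0.07      ] [ 0.48963116 -0.19061514  0.07      ] [ 0.61097947 -0.18283142  0.        ] [ 0.61810597 -0.1333419   0.        ] [0.63948544 0.01512668 0.        ]
t 0.15 pos [ 0.2281 -0.5815  0.2482] q7 -0.08 width 1.001 F [-0.6  0.4 -0.7]
wz units -10.065  tilt fix wx wy -0.011 0.001 | tx 42.42 ty 23.72 tz -0.18 cm
```

>>> {"name": "step_arm", "arguments": {"plan": [{"wz":-1,"tz":-0.6},{"wz":-1,"tz":-0.6},{"wz":-1,"tz":-0.6},{"wz":-1,"tz":-0.6},{"wz":-1,"tz":-0.6},{"wz":-1,"tz":-0.6},{"wz":-1,"tz":-0.6},{"wz":-1,"tz":-0.6},{"wz":-1,"tz":-0.6},{"wz":-1,"tz":-0.6}]}}

```text
invalid input at $.plan[0]: expected keys wx, wy, wz, tx, ty, tz, hand
```

```bash
python3 - <<'E'
from h import *
b=L(-85,125,70)
go(b[0],b[1],.25,np.degrees(PSI))
E
```

```text
t 0.15 pos [ 0.2281 -0.5815  0.2482] q7 -0.08 width 1.001 F [-0.6  0.4 -0.7]
wz units -10.065  tilt fix wx wy -0.011 0.001 | tx 42.42 ty 23.72 tz -0.18 cm
```

>>> {"name": "step_arm", "arguments": {"plan": [{"wx":0,"wy":0,"wz":-1,"tx":0,"ty":0,"tz":-0.6,"hand":1},{"wx":0,"wy":0,"wz":-1,"tx":0,"ty":0,"tz":-0.6,"hand":1},{"wx":0,"wy":0,"wz":-1,"tx":0,"ty":0,"tz":-0.6,"hand":1},{"wx":0,"wy":0,"wz":-1,"tx":0,"ty":0,"tz":-0.6,"hand":1},{"wx":0,"wy":0,"wz":-1,"tx":0,"ty":0,"tz":-0.6,"hand":1},{"wx":0,"wy":0,"wz":-1,"tx":0,"ty":0,"tz":-0.6,"hand":1},{"wx":0,"wy":0,"wz":-1,"tx":0,"ty":0,"tz":-0.6,"hand":1},{"wx":0,"wy":0,"wz":-1,"tx":0,"ty":0,"tz":-0.6,"hand":1},{"wx":0,"wy":0,"wz":-1,"tx":0,"ty":0,"tz":-0.6,"hand":1},{"wx":0,"wy":0,"wz":-1,"tx":0,"ty":0,"tz":-0.6,"hand":1}]}}

```text
clock: 0.98
position: [0.2281, -0.5817, 0.3087]
ee_rot: [-2.376, -2.055, -0.0]
force: [-0.0, -0.4, -0.9]
width: 1.001
```

```bash
python3 - <<'E'
from h import *
b=L(-85,125,70)
go(b[0],b[1],.25,np.degrees(PSI))
E
```

```text
t 0.98 pos [ 0.2281 -0.5817  0.3087] q7 0.9 width 1.001 F [-0.  -0.4 -0.9]
wz units -0.016  tilt fix wx wy -0.004 -0.005 | tx 42.44 ty 23.71 tz 5.87 cm
```

>>> {"name": "step_arm", "arguments": {"plan": [{"wx":0,"wy":0,"wz":0,"tx":2.12,"ty":1.18,"tz":0,"hand":1},{"wx":0,"wy":0,"wz":0,"tx":2.12,"ty":1.18,"tz":0,"hand":1},{"wx":0,"wy":0,"wz":0,"tx":2.12,"ty":1.18,"tz":0,"hand":1},{"wx":0,"wy":0,"wz":0,"tx":2.12,"ty":1.18,"tz":0,"hand":1},{"wx":0,"wy":0,"wz":0,"tx":2.12,"ty":1.18,"tz":0,"hand":1},{"wx":0,"wy":0,"wz":0,"tx":2.12,"ty":1.18,"tz":0,"hand":1},{"wx":0,"wy":0,"wz":0,"tx":2.12,"ty":1.18,"tz":0,"hand":1},{"wx":0,"wy":0,"wz":0,"tx":2.12,"ty":1.18,"tz":0,"hand":1},{"wx":0,"wy":0,"wz":0,"tx":2.12,"ty":1.18,"tz":0,"hand":1},{"wx":0,"wy":0,"wz":0,"tx":2.12,"ty":1.18,"tz":0,"hand":1}]}}

```text
clock: 1.82
position: [0.377, -0.3887, 0.3086]
ee_rot: [-2.381, -2.049, 0.0]
force: [0.4, -0.4, -0.2]
width: 1.002
```

>>> {"name": "step_arm", "arguments": {"plan": [{"wx":0,"wy":0,"wz":0,"tx":2.12,"ty":1.18,"tz":0,"hand":1},{"wx":0,"wy":0,"wz":0,"tx":2.12,"ty":1.18,"tz":0,"hand":1},{"wx":0,"wy":0,"wz":0,"tx":2.12,"ty":1.18,"tz":0,"hand":1},{"wx":0,"wy":0,"wz":0,"tx":2.12,"ty":1.18,"tz":0,"hand":1},{"wx":0,"wy":0,"wz":0,"tx":2.12,"ty":1.18,"tz":0,"hand":1},{"wx":0,"wy":0,"wz":0,"tx":2.12,"ty":1.18,"tz":0,"hand":1},{"wx":0,"wy":0,"wz":0,"tx":2.12,"ty":1.18,"tz":0,"hand":1},{"wx":0,"wy":0,"wz":0,"tx":2.12,"ty":1.18,"tz":0,"hand":1},{"wx":0,"wy":0,"wz":0,"tx":2.12,"ty":1.18,"tz":0,"hand":1},{"wx":0,"wy":0,"wz":0,"tx":2.12,"ty":1.18,"tz":0,"hand":1}]}}

```text
clock: 2.65
position: [0.5253, -0.1969, 0.3085]
ee_rot: [-2.382, -2.048, 0.001]
force: [-0.4, -0.9, -0.6]
width: 0.999
```

```bash
python3 - <<'E'
from h import *
b=L(-85,125,70)
go(b[0],b[1],.101,np.degrees(PSI))
im,d,c=snap('wrist','w1'); P=world(d,c); hsv=cv2.cvtColor(im,cv2.COLOR_RGB2HSV)
red=((hsv[...,0]<4)|(hsv[...,0]>175))&(hsv[...,1]>180)&(hsv[...,2]>100)&(d>0)
t=red&(abs(P[...,2]-.12)<.004); print(t.sum(),P[t].mean(0),P[t].min(0),P[t].max(0))
pl=(abs(P[...,2]-.07)<.003)&(im.min(-1)>90)&(P[...,0]<.56)&(P[...,1]>-.23)&(P[...,1]<-.15)&(P[...,0]>.44)
print(pl.sum(),cv2.minAreaRect((P[pl][:,:2]*1000).astype(np.float32)),P[pl][:,2].mean())
print(L(-102.5,125))
E
```

```text
t 2.65 pos [ 0.5253 -0.1969  0.3085] q7 -0.02 width 0.999 F [-0.4 -0.9 -0.6]
wz units -0.067  tilt fix wx wy -0.004 0.001 | tx 0.11 ty -0.22 tz 20.75 cm
257 [ 0.52364492 -0.19337774  0.12018089] [ 0.51403287 -0.20418846  0.11775843] [ 0.53328901 -0.1830741   0.12220934]
1554 ((505.8424987792969, -191.13699340820312), (50.32058334350586, 84.82864379882812), 81.81356811523438) 0.07018475239267463
[ 0.5059627  -0.19296688  0.        ]
```

View pics/w1.png

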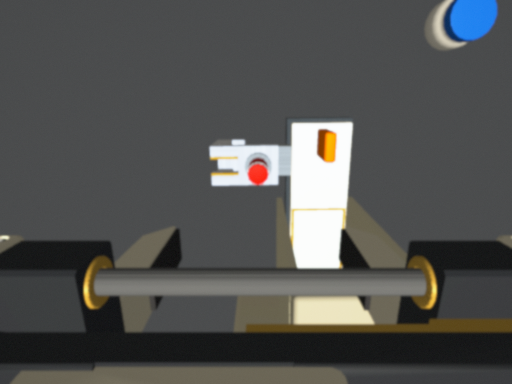

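```bash
sed -i 's/-331.3/-329.8/' h.py; python3 - <<'E'
from h import *
go(.5235,-.1937,.102,np.degrees(PSI))
E
```

```text
t 2.7 pos [ 0.5282 -0.1915  0.3086] q7 -0.02 width 1.0 F [2.  4.6 1.1]
wz units -0.012  tilt fix wx wy 0.011 -0.032 | tx -0.28 ty -0.43 tz 20.66 cm
```

>>> {"name": "step_arm", "arguments": {"plan": [{"wx":0,"wy":0,"wz":0,"tx":0,"ty":0,"tz":1.7,"hand":1},{"wx":0,"wy":0,"wz":0,"tx":0,"ty":0,"tz":1.7,"hand":1},{"wx":0,"wy":0,"wz":0,"tx":0,"ty":0,"tz":1.7,"hand":1},{"wx":0,"wy":0,"wz":0,"tx":0,"ty":0,"tz":1.7,"hand":1},{"wx":0,"wy":0,"wz":0,"tx":0,"ty":0,"tz":1.7,"hand":1},{"wx":0,"wy":0,"wz":0,"tx":0,"ty":0,"tz":1.7,"hand":1},{"wx":0,"wy":0,"wz":0,"tx":0,"ty":0,"tz":1.7,"hand":1},{"wx":0,"wy":0,"wz":0,"tx":0,"ty":0,"tz":1.7,"hand":1},{"wx":0,"wy":0,"wz":0,"tx":0,"ty":0,"tz":0,"hand":1},{"wx":0,"wy":0,"wz":0,"tx":0,"ty":0,"tz":0,"hand":1}]}}

```text
clock: 3.53
position: [0.5242, -0.1978, 0.1722]
ee_rot: [-2.38, -2.048, 0.002]
force: [0.1, -0.2, 0.8]
width: 1.003
```

```bash
python3 - <<'E'
from h import *
go(.5235,-.1937,.102,np.degrees(PSI))
im,d,c=snap('wrist','w2'); P=world(d,c); hsv=cv2.cvtColor(im,cv2.COLOR_RGB2HSV)
red=((hsv[...,0]<4)|(hsv[...,0]>175))&(hsv[...,1]>180)&(hsv[...,2]>100)&(d>0)
t=red&(abs(P[...,2]-.12)<.004); print(t.sum(),P[t].mean(0),P[t].min(0),P[t].max(0))
pl=(abs(P[...,2]-.07)<.003)&(im.min(-1)>90)&(P[...,0]<.56)&(P[...,1]>-.23)&(P[...,1]<-.15)&(P[...,0]>.44)
print(pl.sum(),cv2.minAreaRect((P[pl][:,:2]*1000).astype(np.float32)),P[pl][:,2].mean())
print(L(-102.5,125),L(-85,125))
E
```

```text
t 3.53 pos [ 0.5242 -0.1978  0.1722] q7 -0.08 width 1.003 F [ 0.1 -0.2  0.8]
wz units -0.066  tilt fix wx wy -0.020 -0.004 | tx 0.40 ty -0.13 tz 7.02 cm
808 [ 0.52359191 -0.19307011  0.12010687] [ 0.51282496 -0.20501805  0.11809573] [ 0.5341455  -0.18192879  0.12207114]
3242 ((505.9756164550781, -191.32000732421875), (50.77294158935547, 85.17508697509766), 82.21533203125) 0.07014923857723847
[ 0.5059627  -0.19146688  0.        ] [ 0.52328404 -0.19396115  0.        ]
```

View pics/w2.png

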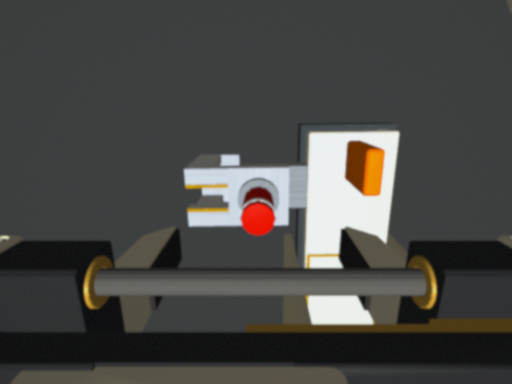

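>>> {"name": "step_arm", "arguments": {"plan": [{"wx":0,"wy":0,"wz":-0.06,"tx":0.2,"ty":-0.1,"tz":0,"hand":1},{"wx":0,"wy":0,"wz":0,"tx":0.2,"ty":0,"tz":1,"hand":1},{"wx":0,"wy":0,"wz":0,"tx":0,"ty":0,"tz":1,"hand":1},{"wx":0,"wy":0,"wz":0,"tx":0,"ty":0,"tz":1,"hand":1},{"wx":0,"wy":0,"wz":0,"tx":0,"ty":0,"tz":1,"hand":1},{"wx":0,"wy":0,"wz":0,"tx":0,"ty":0,"tz":1,"hand":1},{"wx":0,"wy":0,"wz":0,"tx":0,"ty":0,"tz":1,"hand":1},{"wx":0,"wy":0,"wz":0,"tx":0,"ty":0,"tz":1,"hand":1},{"wx":0,"wy":0,"wz":0,"tx":0,"ty":0,"tz":0,"hand":1},{"wx":0,"wy":0,"wz":0,"tx":0,"ty":0,"tz":0,"hand":1}]}}

```text
clock: 4.42
position: [0.5241, -0.1936, 0.102]
ee_rot: [-2.374, -2.056, 0.001]
force: [-0.4, 0.1, 0.3]
width: 1.0
```

```bash
python3 - <<'E'
from h import *
go(.5235,-.1935,.102,np.degrees(PSI))
E
```

```text
t 4.42 pos [ 0.5241 -0.1936  0.102 ] q7 -0.12 width 1.0 F [-0.4  0.1  0.3]
wz units -0.004  tilt fix wx wy -0.014 -0.003 | tx 0.00 ty -0.06 tz -0.00 cm
```

Position is good. Closing with 20 N.

>>> {"name": "step_arm", "arguments": {"plan": [{"wx":0,"wy":0,"wz":0,"tx":0,"ty":-0.05,"tz":0,"hand":0.5},{"wx":0,"wy":0,"wz":0,"tx":0,"ty":0,"tz":0,"hand":0.4},{"wx":0,"wy":0,"wz":0,"tx":0,"ty":0,"tz":0,"hand":0.3},{"wx":0,"wy":0,"wz":0,"tx":0,"ty":0,"tz":0,"hand":0.2},{"wx":0,"wy":0,"wz":0,"tx":0,"ty":0,"tz":0,"hand":0.1},{"wx":0,"wy":0,"wz":0,"tx":0,"ty":0,"tz":0,"hand":0},{"wx":0,"wy":0,"wz":0,"tx":0,"ty":0,"tz":0,"hand":0},{"wx":0,"wy":0,"wz":0,"tx":0,"ty":0,"tz":0,"hand":0},{"wx":0,"wy":0,"wz":0,"tx":0,"ty":0,"tz":0,"hand":0},{"wx":0,"wy":0,"wz":0,"tx":0,"ty":0,"tz":0,"hand":0}], "force": 20}}

```text
clock: 5.25
position: [0.524, -0.1937, 0.1027]
ee_rot: [2.375, 2.056, -0.0]
force: [0.6, -0.1, -0.2]
width: 0.326
```

```bash
python3 - <<'E'
from h import *
go(.5235,-.1935,.102,np.degrees(PSI))
E
```

```text
t 5.25 pos [ 0.524  -0.1937  0.1027] q7 -0.12 width 0.326 F [ 0.6 -0.1 -0.2]
wz units -0.006  tilt fix wx wy -0.000 0.000 | tx 0.01 ty -0.05 tz 0.07 cm
```

>>> {"name": "step_arm", "arguments": {"plan": [{"wx":0,"wy":0,"wz":0,"tx":0,"ty":0,"tz":0,"hand":0},{"wx":0,"wy":0,"wz":0,"tx":0,"ty":0,"tz":0,"hand":0},{"wx":0,"wy":0,"wz":0,"tx":0,"ty":0,"tz":0,"hand":0},{"wx":0,"wy":0,"wz":0,"tx":0,"ty":0,"tz":0,"hand":0},{"wx":0,"wy":0,"wz":0,"tx":0,"ty":0,"tz":0,"hand":0},{"wx":0,"wy":0,"wz":0,"tx":0,"ty":0,"tz":0,"hand":0},{"wx":0,"wy":0,"wz":0,"tx":0,"ty":0,"tz":0,"hand":0},{"wx":0,"wy":0,"wz":0,"tx":0,"ty":0,"tz":0,"hand":0},{"wx":0,"wy":0,"wz":0,"tx":0,"ty":0,"tz":0,"hand":0},{"wx":0,"wy":0,"wz":0,"tx":0,"ty":0,"tz":0,"hand":0}]}}

```text
clock: 6.08
position: [0.5239, -0.1937, 0.1027]
ee_rot: [-2.375, -2.056, 0.0]
force: [-1.0, 0.8, -0.1]
width: 0.258
```

Now 24 mm across the jaws, so the head is held. Lifting 6.2 cm.

>>> {"name": "step_arm", "arguments": {"plan": [{"wx":0,"wy":0,"wz":0,"tx":0,"ty":0,"tz":-0.5,"hand":0},{"wx":0,"wy":0,"wz":0,"tx":0,"ty":0,"tz":-0.7,"hand":0},{"wx":0,"wy":0,"wz":0,"tx":0,"ty":0,"tz":-0.7,"hand":0},{"wx":0,"wy":0,"wz":0,"tx":0,"ty":0,"tz":-0.7,"hand":0},{"wx":0,"wy":0,"wz":0,"tx":0,"ty":0,"tz":-0.8,"hand":0},{"wx":0,"wy":0,"wz":0,"tx":0,"ty":0,"tz":-0.8,"hand":0},{"wx":0,"wy":0,"wz":0,"tx":0,"ty":0,"tz":-0.8,"hand":0},{"wx":0,"wy":0,"wz":0,"tx":0,"ty":0,"tz":-0.8,"hand":0},{"wx":0,"wy":0,"wz":0,"tx":0,"ty":0,"tz":-0.7,"hand":0},{"wx":0,"wy":0,"wz":0,"tx":0,"ty":0,"tz":0,"hand":0}]}}

```text
clock: 6.92
position: [0.5248, -0.1939, 0.1695]
ee_rot: [2.374, 2.055, 0.002]
force: [0.4, -0.7, -1.6]
width: 0.258
```

```bash
python3 - <<'E'
from h import *
n=L(-119,125)
print(n); go(n[0],n[1],.102,np.degrees(PSI))
im,d,c=snap('side','s2'); cv2.imwrite('pics/s2c.png',cv2.resize(im[120:220,260:380,::-1],None,fx=5,fy=5,interpolation=cv2.INTER_CUBIC))
im,d,c=snap('wrist','w3')
E
```

```text
[ 0.48963116 -0.18911514  0.        ]
t 6.92 pos [ 0.5248 -0.1939  0.1695] q7 -0.08 width 0.258 F [ 0.4 -0.7 -1.6]
wz units -0.006  tilt fix wx wy 0.023 0.004 | tx -0.03 ty -3.55 tz 6.75 cm
```

View pics/s2c.png

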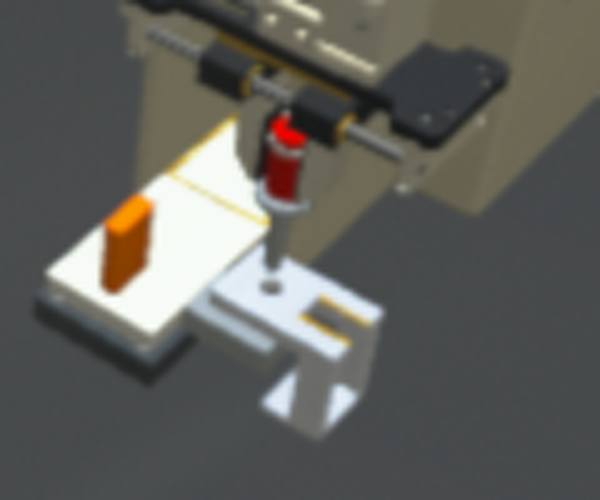

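View pics/w3.png

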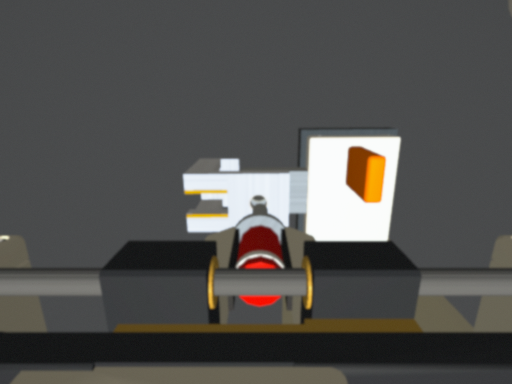

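>>> {"name": "step_arm", "arguments": {"plan": [{"wx":0,"wy":0,"wz":0,"tx":0,"ty":0,"tz":-0.2,"hand":0},{"wx":0,"wy":0,"wz":0,"tx":0,"ty":-0.5,"tz":0,"hand":0},{"wx":0,"wy":0,"wz":0,"tx":0,"ty":-0.7,"tz":0,"hand":0},{"wx":0,"wy":0,"wz":0,"tx":0,"ty":-0.7,"tz":0,"hand":0},{"wx":0,"wy":0,"wz":0,"tx":0,"ty":-0.7,"tz":0,"hand":0},{"wx":0,"wy":0,"wz":0,"tx":0,"ty":-0.6,"tz":0,"hand":0},{"wx":0,"wy":0,"wz":0,"tx":0,"ty":-0.3,"tz":0,"hand":0},{"wx":0,"wy":0,"wz":0,"tx":0,"ty":0,"tz":0,"hand":0},{"wx":0,"wy":0,"wz":0,"tx":0,"ty":0,"tz":0,"hand":0},{"wx":0,"wy":0,"wz":0,"tx":0,"ty":0,"tz":0,"hand":0}]}}

```text
clock: 7.85
position: [0.4896, -0.1887, 0.1698]
ee_rot: [2.375, 2.056, 0.0]
force: [-0.2, -0.9, -0.9]
width: 0.256
```

```bash
python3 - <<'E'
from h import *
go(.4895,-.1888,.102,np.degrees(PSI))
im,d,c=snap('wrist','w4')
im,d,c=snap('side','s3'); cv2.imwrite('pics/s3c.png',cv2.resize(im[120:220,260:380,::-1],None,fx=5,fy=5,interpolation=cv2.INTER_CUBIC))
E
```

```text
t 7.85 pos [ 0.4896 -0.1887  0.1698] q7 -0.07 width 0.256 F [-0.2 -0.9 -0.9]
wz units -0.006  tilt fix wx wy 0.005 0.000 | tx -0.01 ty -0.01 tz 6.78 cm
```

View pics/s3c.png

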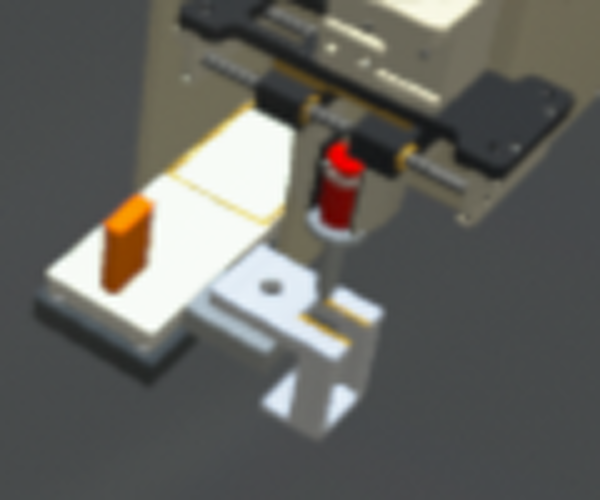

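View pics/w4.png

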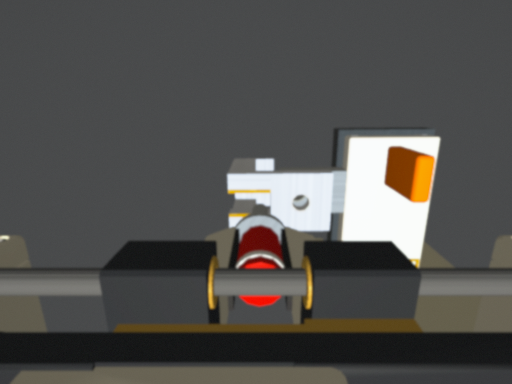

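>>> {"name": "step_arm", "arguments": {"plan": [{"wx":0,"wy":0,"wz":0,"tx":0,"ty":0,"tz":0.5,"hand":0},{"wx":0,"wy":0,"wz":0,"tx":0,"ty":0,"tz":0.5,"hand":0},{"wx":0,"wy":0,"wz":0,"tx":0,"ty":0,"tz":0.5,"hand":0},{"wx":0,"wy":0,"wz":0,"tx":0,"ty":0,"tz":0.5,"hand":0},{"wx":0,"wy":0,"wz":0,"tx":0,"ty":0,"tz":0.5,"hand":0},{"wx":0,"wy":0,"wz":0,"tx":0,"ty":0,"tz":0.5,"hand":0},{"wx":0,"wy":0,"wz":0,"tx":0,"ty":0,"tz":0.5,"hand":0},{"wx":0,"wy":0,"wz":0,"tx":0,"ty":0,"tz":0.5,"hand":0},{"wx":0,"wy":0,"wz":0,"tx":0,"ty":0,"tz":0,"hand":0},{"wx":0,"wy":0,"wz":0,"tx":0,"ty":0,"tz":0,"hand":0}]}}

```text
clock: 8.78
position: [0.4892, -0.1886, 0.1294]
ee_rot: [-2.375, -2.056, 0.0]
force: [0.2, -0.4, -1.6]
width: 0.255
```

```bash
python3 - <<'E'
from h import *
go(.4895,-.1888,.1027,np.degrees(PSI))
im,d,c=snap('side','s4'); cv2.imwrite('pics/s4c.png',cv2.resize(im[120:220,260:380,::-1],None,fx=5,fy=5,interpolation=cv2.INTER_CUBIC))
E
```

```text
t 8.78 pos [ 0.4892 -0.1886  0.1294] q7 -0.1 width 0.255 F [ 0.2 -0.4 -1.6]
wz units -0.005  tilt fix wx wy -0.006 -0.001 | tx -0.01 ty 0.04 tz 2.67 cm
```

View pics/s4c.png

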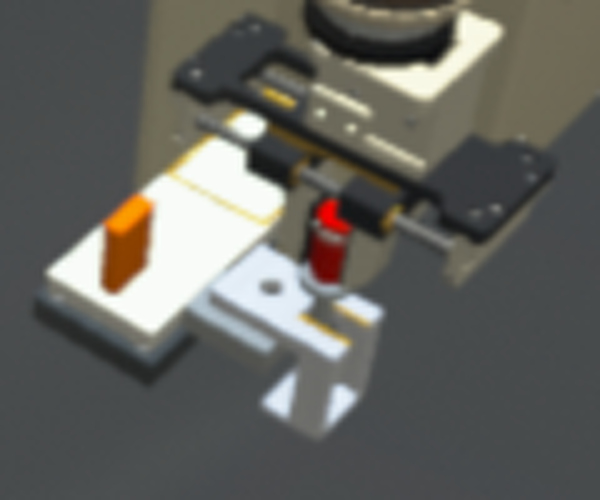

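Shank is in the slot with no force. Lowering the last 2.6 cm, then releasing.

>>> {"name": "step_arm", "arguments": {"plan": [{"wx":0,"wy":0,"wz":0,"tx":0,"ty":0,"tz":0.5,"hand":0},{"wx":0,"wy":0,"wz":0,"tx":0,"ty":0,"tz":0.5,"hand":0},{"wx":0,"wy":0,"wz":0,"tx":0,"ty":0,"tz":0.5,"hand":0},{"wx":0,"wy":0,"wz":0,"tx":0,"ty":0,"tz":0.4,"hand":0},{"wx":0,"wy":0,"wz":0,"tx":0,"ty":0,"tz":0.4,"hand":0},{"wx":0,"wy":0,"wz":0,"tx":0,"ty":0,"tz":0.3,"hand":0},{"wx":0,"wy":0,"wz":0,"tx":0,"ty":0,"tz":0.1,"hand":0},{"wx":0,"wy":0,"wz":0,"tx":0,"ty":0,"tz":0,"hand":0},{"wx":0,"wy":0,"wz":0,"tx":0,"ty":0,"tz":0,"hand":0},{"wx":0,"wy":0,"wz":0,"tx":0,"ty":0,"tz":0,"hand":0}]}}

```text
clock: 9.67
position: [0.4893, -0.1886, 0.1027]
ee_rot: [-2.375, -2.056, 0.0]
force: [-0.2, 0.4, 0.9]
width: 0.258
```

```bash
python3 - <<'E'
from h import *
go(.4895,-.1888,.1027,np.degrees(PSI))
E
```

```text
t 9.67 pos [ 0.4893 -0.1886  0.1027] q7 -0.12 width 0.258 F [-0.2  0.4  0.9]
wz units -0.006  tilt fix wx wy -0.001 0.000 | tx -0.01 ty 0.02 tz -0.00 cm
```

>>> {"name": "step_arm", "arguments": {"plan": [{"wx":0,"wy":0,"wz":0,"tx":0,"ty":0,"tz":0,"hand":0.4},{"wx":0,"wy":0,"wz":0,"tx":0,"ty":0,"tz":0,"hand":0.5},{"wx":0,"wy":0,"wz":0,"tx":0,"ty":0,"tz":0,"hand":0.6},{"wx":0,"wy":0,"wz":0,"tx":0,"ty":0,"tz":0,"hand":0.8},{"wx":0,"wy":0,"wz":0,"tx":0,"ty":0,"tz":0,"hand":0.8},{"wx":0,"wy":0,"wz":0,"tx":0,"ty":0,"tz":0,"hand":0.8},{"wx":0,"wy":0,"wz":0,"tx":0,"ty":0,"tz":0,"hand":0.8},{"wx":0,"wy":0,"wz":0,"tx":0,"ty":0,"tz":0,"hand":0.8},{"wx":0,"wy":0,"wz":0,"tx":0,"ty":0,"tz":0,"hand":0.8},{"wx":0,"wy":0,"wz":0,"tx":0,"ty":0,"tz":0,"hand":0.8}]}}

```text
clock: 10.5
position: [0.4893, -0.1887, 0.1027]
ee_rot: [2.375, 2.056, -0.0]
force: [-1.1, 0.6, -0.1]
width: 0.795
```

>>> {"name": "step_arm", "arguments": {"plan": [{"wx":0,"wy":0,"wz":0,"tx":0,"ty":0,"tz":-0.3,"hand":0.8},{"wx":0,"wy":0,"wz":0,"tx":0,"ty":0,"tz":-0.5,"hand":0.8},{"wx":0,"wy":0,"wz":0,"tx":0,"ty":0,"tz":-1.2,"hand":0.8},{"wx":0,"wy":0,"wz":0,"tx":0,"ty":0,"tz":-1.5,"hand":0.8},{"wx":0,"wy":0,"wz":0,"tx":0,"ty":0,"tz":-1.5,"hand":0.8},{"wx":0,"wy":0,"wz":0,"tx":0,"ty":0,"tz":-1.5,"hand":0.8},{"wx":0,"wy":0,"wz":0,"tx":0,"ty":0,"tz":-1.5,"hand":0.8},{"wx":0,"wy":0,"wz":0,"tx":0,"ty":0,"tz":-1,"hand":0.8},{"wx":0,"wy":0,"wz":0,"tx":0,"ty":0,"tz":0,"hand":0.8},{"wx":0,"wy":0,"wz":0,"tx":0,"ty":0,"tz":0,"hand":0.8}]}}

```text
clock: 11.33
position: [0.4895, -0.1888, 0.1931]
ee_rot: [2.374, 2.055, 0.001]
force: [-0.0, -0.4, 0.6]
width: 0.802
```

```bash
python3 - <<'E'
from h import *
def red(fn):
    im,d,c=load(fn);P=world(d,c);hsv=cv2.cvtColor(im,cv2.COLOR_RGB2HSV)
    r=((hsv[...,0]<4)|(hsv[...,0]>175))&(hsv[...,1]>180)&(hsv[...,2]>100)&(d>0)
    t=r&(abs(P[...,2]-.12)<.005); print(fn,t.sum(),P[t].mean(0).round(4),P[t].min(0).round(4),P[t].max(0).round(4))
print(L(-119,125),L(0,150))
h=L(0,150); go(h[0],h[1],.085,np.degrees(PSI))
snap('wrist','w5'); red('w5')
im,d,c=snap('side','s5'); cv2.imwrite('pics/s5c.png',cv2.resize(im[120:220,260:380,::-1],None,fx=5,fy=5,interpolation=cv2.INTER_CUBIC))
E
```

```text
[ 0.48963116 -0.18911514  0.        ] [ 0.61097947 -0.18133142  0.        ]
t 11.33 pos [ 0.4895 -0.1888  0.1931] q7 -0.05 width 0.802 F [-0.  -0.4  0.6]
wz units -0.007  tilt fix wx wy 0.010 0.004 | tx 2.47 ty 11.92 tz 10.81 cm
w5 645 [ 0.4896 -0.1881  0.1202] [ 0.4792 -0.1996  0.1183] [ 0.5    -0.177   0.1223]
```

View pics/s5c.png

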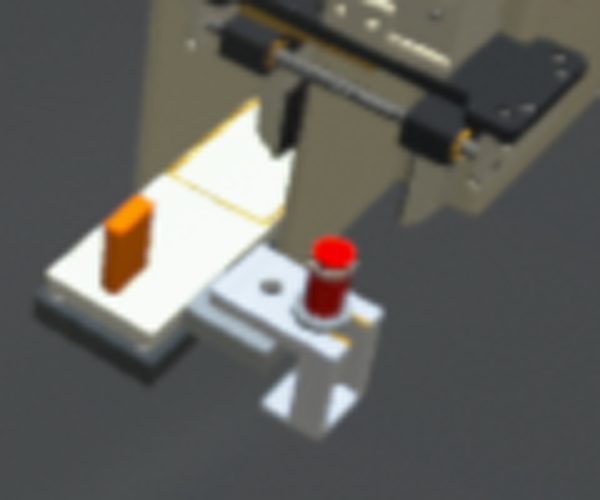

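View pics/w5.png

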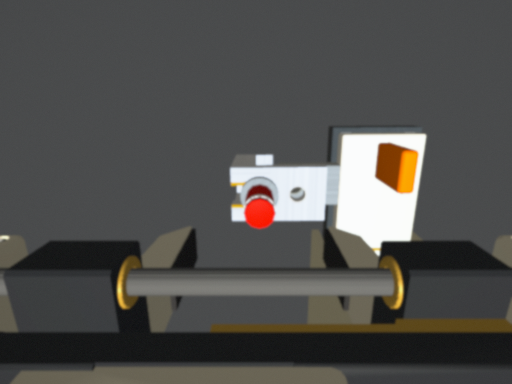

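>>> {"name": "step_arm", "arguments": {"plan": [{"wx":0,"wy":0,"wz":0,"tx":0.25,"ty":1.2,"tz":0,"hand":0.5},{"wx":0,"wy":0,"wz":0,"tx":0.25,"ty":1.2,"tz":0,"hand":0.5},{"wx":0,"wy":0,"wz":0,"tx":0.25,"ty":1.2,"tz":0,"hand":0.5},{"wx":0,"wy":0,"wz":0,"tx":0.25,"ty":1.2,"tz":0,"hand":0.5},{"wx":0,"wy":0,"wz":0,"tx":0.25,"ty":1.2,"tz":0,"hand":0.5},{"wx":0,"wy":0,"wz":0,"tx":0.25,"ty":1.2,"tz":0,"hand":0.5},{"wx":0,"wy":0,"wz":0,"tx":0.25,"ty":1.2,"tz":0,"hand":0.5},{"wx":0,"wy":0,"wz":0,"tx":0.25,"ty":1.2,"tz":0,"hand":0.5},{"wx":0,"wy":0,"wz":0,"tx":0.25,"ty":1.2,"tz":0,"hand":0.5},{"wx":0,"wy":0,"wz":0,"tx":0.25,"ty":1.1,"tz":0,"hand":0.5}]}}

```text
clock: 12.27
position: [0.6108, -0.1808, 0.1913]
ee_rot: [-2.374, -2.055, 0.002]
force: [-0.0, -0.4, -0.4]
width: 0.499
```

>>> {"name": "step_arm", "arguments": {"plan": [{"wx":0,"wy":0,"wz":0,"tx":0,"ty":0,"tz":0,"hand":0.5},{"wx":0,"wy":0,"wz":0,"tx":0,"ty":0,"tz":0,"hand":0.5},{"wx":0,"wy":0,"wz":0,"tx":0,"ty":0,"tz":1,"hand":0.5},{"wx":0,"wy":0,"wz":0,"tx":0,"ty":0,"tz":1,"hand":0.5},{"wx":0,"wy":0,"wz":0,"tx":0,"ty":0,"tz":1,"hand":0.5},{"wx":0,"wy":0,"wz":0,"tx":0,"ty":0,"tz":1,"hand":0.5},{"wx":0,"wy":0,"wz":0,"tx":0,"ty":0,"tz":1,"hand":0.5},{"wx":0,"wy":0,"wz":0,"tx":0,"ty":0,"tz":0,"hand":0.5},{"wx":0,"wy":0,"wz":0,"tx":0,"ty":0,"tz":0,"hand":0.5},{"wx":0,"wy":0,"wz":0,"tx":0,"ty":0,"tz":0,"hand":0.5}]}}

```text
clock: 13.1
position: [0.6109, -0.1809, 0.1429]
ee_rot: [2.375, 2.056, 0.0]
force: [0.1, -0.3, 0.1]
width: 0.497
```

```bash
python3 - <<'E'
from h import *
h=L(0,150); go(h[0],h[1],.085,np.degrees(PSI))
im,d,c=snap('wrist','w6');P=world(d,c);hsv=cv2.cvtColor(im,cv2.COLOR_RGB2HSV)
t=(hsv[...,0]>5)&(hsv[...,0]<18)&(hsv[...,1]>180)&(hsv[...,2]>100)&(abs(P[...,2]-.095)<.003)
print(t.sum(),P[t].mean(0),cv2.minAreaRect((P[t][:,:2]*1000).astype(np.float32)),L(0,150))
E
```

```text
t 13.1 pos [ 0.6109 -0.1809  0.1429] q7 -0.15 width 0.497 F [ 0.1 -0.3  0.1]
wz units -0.005  tilt fix wx wy 0.003 -0.000 | tx -0.04 ty 0.01 tz 5.79 cm
317 [ 0.6118091  -0.17777374  0.09451008] ((611.3236083984375, -179.438232421875), (34.230323791503906, 11.547569274902344), 81.65495300292969) [ 0.61097947 -0.18133142  0.        ]
```

View pics/w6.png

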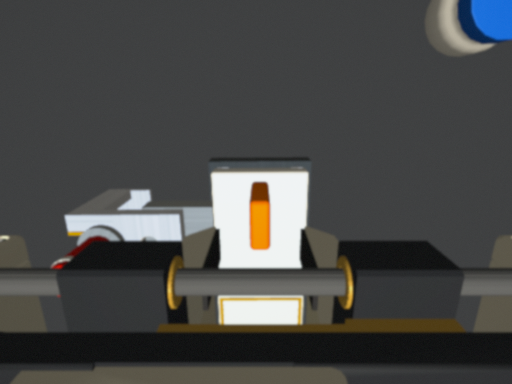

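>>> {"name": "step_arm", "arguments": {"plan": [{"wx":0,"wy":0,"wz":0,"tx":0,"ty":0,"tz":1.4,"hand":0.5},{"wx":0,"wy":0,"wz":0,"tx":0,"ty":0,"tz":1,"hand":0.5},{"wx":0,"wy":0,"wz":0,"tx":0,"ty":0,"tz":1,"hand":0.5},{"wx":0,"wy":0,"wz":0,"tx":0,"ty":0,"tz":1,"hand":0.5},{"wx":0,"wy":0,"wz":0,"tx":0,"ty":0,"tz":1,"hand":0.5},{"wx":0,"wy":0,"wz":0,"tx":0,"ty":0,"tz":0,"hand":0.5},{"wx":0,"wy":0,"wz":0,"tx":0,"ty":0,"tz":0,"hand":0.4},{"wx":0,"wy":0,"wz":0,"tx":0,"ty":0,"tz":0,"hand":0.3},{"wx":0,"wy":0,"wz":0,"tx":0,"ty":0,"tz":0,"hand":0.2},{"wx":0,"wy":0,"wz":0,"tx":0,"ty":0,"tz":0,"hand":0.1}]}}

```text
clock: 13.98
position: [0.6111, -0.181, 0.0894]
ee_rot: [2.374, 2.056, 0.001]
force: [0.0, -0.0, 0.3]
width: 0.257
```

>>> {"name": "step_arm", "arguments": {"plan": [{"wx":0,"wy":0,"wz":0,"tx":0,"ty":0,"tz":0,"hand":0},{"wx":0,"wy":0,"wz":0,"tx":0,"ty":0,"tz":0,"hand":0},{"wx":0,"wy":0,"wz":0,"tx":0,"ty":0,"tz":0,"hand":0},{"wx":0,"wy":0,"wz":0,"tx":0,"ty":0,"tz":0,"hand":0},{"wx":0,"wy":0,"wz":0,"tx":0,"ty":0,"tz":0,"hand":0},{"wx":0,"wy":0,"wz":0,"tx":0,"ty":0,"tz":0,"hand":0},{"wx":0,"wy":0,"wz":0,"tx":0,"ty":0,"tz":0,"hand":0},{"wx":0,"wy":0,"wz":0,"tx":0,"ty":0,"tz":0,"hand":0},{"wx":0,"wy":0,"wz":0,"tx":0,"ty":0,"tz":0,"hand":0},{"wx":0,"wy":0,"wz":0,"tx":0,"ty":0,"tz":0,"hand":0}]}}

```text
clock: 14.82
position: [0.6109, -0.181, 0.0892]
ee_rot: [2.375, 2.056, 0.0]
force: [-0.9, 0.8, 4.9]
width: 0.153
```

```bash
python3 - <<'E'
from h import *
o=arm.observe();p=o['position']; h=L(0,200)-L(0,0); go(p[0]+h[0],p[1]+h[1],.089,np.degrees(PSI))
E
```

```text
t 14.82 pos [ 0.6109 -0.181   0.0892] q7 -0.18 width 0.153 F [-0.9  0.8  4.9]
wz units -0.005  tilt fix wx wy 0.006 0.002 | tx 20.00 ty -0.00 tz 0.02 cm
```

>>> {"name": "step_arm", "arguments": {"plan": [{"wx":0,"wy":0,"wz":0,"tx":0.5,"ty":0,"tz":0,"hand":0},{"wx":0,"wy":0,"wz":0,"tx":1,"ty":0,"tz":0,"hand":0},{"wx":0,"wy":0,"wz":0,"tx":1.2,"ty":0,"tz":0,"hand":0},{"wx":0,"wy":0,"wz":0,"tx":1.2,"ty":0,"tz":0,"hand":0},{"wx":0,"wy":0,"wz":0,"tx":1.2,"ty":0,"tz":0,"hand":0},{"wx":0,"wy":0,"wz":0,"tx":1.2,"ty":0,"tz":0,"hand":0},{"wx":0,"wy":0,"wz":0,"tx":1.2,"ty":0,"tz":0,"hand":0},{"wx":0,"wy":0,"wz":0,"tx":1.2,"ty":0,"tz":0,"hand":0},{"wx":0,"wy":0,"wz":0,"tx":1.2,"ty":0,"tz":0,"hand":0},{"wx":0,"wy":0,"wz":0,"tx":1.2,"ty":0,"tz":0,"hand":0}], "force": 30}}

```text
clock: 15.65
position: [0.626, -0.0715, 0.0891]
ee_rot: [2.375, 2.055, -0.003]
force: [-5.1, -2.0, 8.6]
width: 0.153
```

>>> {"name": "step_arm", "arguments": {"plan": [{"wx":0,"wy":0,"wz":0,"tx":1.2,"ty":0,"tz":0,"hand":0},{"wx":0,"wy":0,"wz":0,"tx":1.2,"ty":0,"tz":0,"hand":0},{"wx":0,"wy":0,"wz":0,"tx":1.2,"ty":0,"tz":0,"hand":0},{"wx":0,"wy":0,"wz":0,"tx":1.2,"ty":0,"tz":0,"hand":0},{"wx":0,"wy":0,"wz":0,"tx":1.2,"ty":0,"tz":0,"hand":0},{"wx":0,"wy":0,"wz":0,"tx":1.2,"ty":0,"tz":0,"hand":0},{"wx":0,"wy":0,"wz":0,"tx":0.8,"ty":0,"tz":0,"hand":0},{"wx":0,"wy":0,"wz":0,"tx":0.6,"ty":0,"tz":0,"hand":0},{"wx":0,"wy":0,"wz":0,"tx":0.3,"ty":0,"tz":0,"hand":0},{"wx":0,"wy":0,"wz":0,"tx":0,"ty":0,"tz":0,"hand":0}]}}

```text
clock: 16.48
position: [0.6382, 0.0171, 0.0891]
ee_rot: [-2.374, -2.057, 0.003]
force: [-6.7, -1.3, 11.3]
width: 0.145
```

```bash
python3 - <<'E'
from h import *
h=L(0,350)
go(h[0],h[1],.089,np.degrees(PSI))
E
```

```text
t 16.48 pos [0.6382 0.0171 0.0891] q7 -0.49 width 0.145 F [-6.7 -1.3 11.3]
wz units 0.001  tilt fix wx wy -0.018 0.013 | tx -0.03 ty 0.13 tz 0.01 cm
```

>>> {"name": "step_arm", "arguments": {"plan": [{"wx":0,"wy":0,"wz":0,"tx":0,"ty":0,"tz":0,"hand":0.3},{"wx":0,"wy":0,"wz":0,"tx":0,"ty":0,"tz":0,"hand":0.5},{"wx":0,"wy":0,"wz":0,"tx":0,"ty":0,"tz":0,"hand":0.5},{"wx":0,"wy":0,"wz":0,"tx":0,"ty":0,"tz":0,"hand":0.5},{"wx":0,"wy":0,"wz":0,"tx":0,"ty":0,"tz":0,"hand":0.5},{"wx":0,"wy":0,"wz":0,"tx":0,"ty":0,"tz":-1,"hand":0.5},{"wx":0,"wy":0,"wz":0,"tx":0,"ty":0,"tz":-3,"hand":0.6},{"wx":0,"wy":0,"wz":0,"tx":0,"ty":0,"tz":-4,"hand":0.8},{"wx":0,"wy":0,"wz":0,"tx":0,"ty":0,"tz":-4,"hand":1},{"wx":0,"wy":0,"wz":0,"tx":0,"ty":0,"tz":-4,"hand":1}]}}

```text
clock: 17.32
position: [0.6389, 0.0171, 0.2513]
ee_rot: [-2.375, -2.056, -0.0]
force: [-0.4, 0.5, -0.4]
width: 0.742
```

```bash
python3 - <<'E'
from h import *
snap('top','t2'); cases('t2'); snap('side','s6'); cases('s6')
E
```

```text
px [29  3] z 0.037 c [1375.2  695.8] size [  7.3 132. ] ang 0.5 rgb [130 133 119]
px [ 78 139] z 0.06 c [869.3 496.3] size [ 87.9 121.1] ang 6.2 rgb [183 177  72]
px [165 162] z 0.064 c [775.2 247.7] size [49.9 51.1] ang 40.1 rgb [42 41 42]
px [120 181] z 0.039 c [734.1 379.5] size [ 68.9 103.7] ang 56.9 rgb [235 168  77]
px [366 176] z 0.171 c [ 647.3 -287.3] size [21.9  7.3] ang 59.6 rgb [94 89 76]
px [368 201] z 0.025 c [ 606.9 -310.6] size [64.8 61.9] ang 81.7 rgb [118 125 134]
px [134 226] z 0.039 c [599.9 343.8] size [103.8  68.2] ang 85.9 rgb [233 236 237]
px [253 224] z 0.043 c [570.2  17.8] size [83.3 29.1] ang 18.9 rgb [156 163 172]
px [396 218] z 0.195 c [ 535.1 -309. ] size [82.2  1.1] ang 82.1 rgb [100  94  80]
px [187 226] z 0.039 c [583.2 200.1] size [104.5  66.9] ang 84.2 rgb [234 237 239]
px [207 273] z 0.039 c [452.6 151.6] size [104.7  67.9] ang 73.5 rgb [188 131 211]
px [133 293] z 0.039 c [421.7 349.4] size [104.1  68. ] ang 80.3 rgb [233 236 237]
px [ 70 106] z 0.182 c [1373.2  -82.4] size [534.7  13.2] ang 89.9 rgb [134 140 121]
px [283 171] z 0.142 c [ 592.2 -312. ] size [ 87.9 116.6] ang 83.0 rgb [107 103  83]
px [212 177] z 0.056 c [792.3 -60.3] size [53.3 52. ] ang 89.6 rgb [ 40 110 208]
px [188 200] z 0.055 c [790.   54.1] size [56.5 61.2] ang 62.1 rgb [117 132 124]
px [144 252] z 0.063 c [773.8 251.3] size [52.2 52. ] ang 2.2 rgb [60 57 54]
px [216 277] z 0.038 c [582.2 202.2] size [103.9  69.8] ang 83.9 rgb [233 239 233]
px [274 288] z 0.038 c [450.6 153.9] size [104.8  69.3] ang 72.9 rgb [171 111 197]
px [ 36 314] z 0.06 c [864.  500.6] size [ 84.3 124.8] ang 7.0 rgb [179 173  41]
px [118 304] z 0.038 c [732.9 381.7] size [ 68.4 106.5] ang 58.0 rgb [235 162  61]
px [172 322] z 0.038 c [597.6 346.2] size [103.8  69.2] ang 85.5 rgb [233 239 235]
px [237 361] z 0.038 c [419.9 350.7] size [104.1  68.4] ang 80.2 rgb [234 240 237]
```

View pics/t2.png

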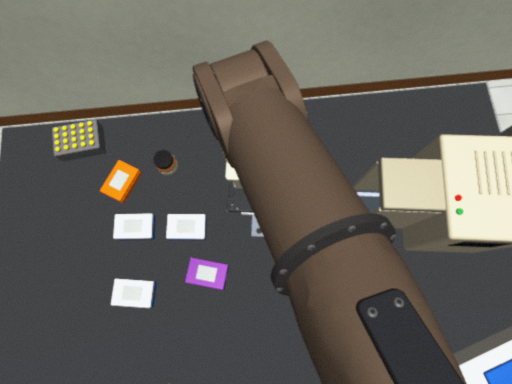

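View pics/s6.png

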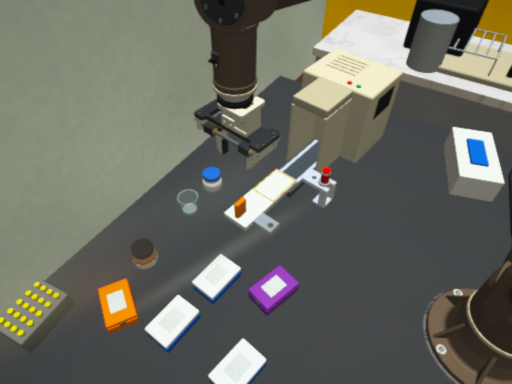

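```bash
python3 - <<'E'
from h import *
go(.583,.2015,.20,-5.7)
E
```

```text
t 17.42 pos [0.6427 0.0181 0.2572] q7 -0.42 width 0.825 F [-0.   0.9 -0.2]
wz units -0.421  tilt fix wx wy 0.115 -0.031 | tx 17.66 ty -7.76 tz 5.72 cm
```

>>> {"name": "step_arm", "arguments": {"plan": [{"wx":0,"wy":0,"wz":-0.42,"tx":0,"ty":0,"tz":0,"hand":1},{"wx":0,"wy":0,"wz":0,"tx":2.5,"ty":-1.1,"tz":0.5,"hand":1},{"wx":0,"wy":0,"wz":0,"tx":2.5,"ty":-1.1,"tz":0.5,"hand":1},{"wx":0,"wy":0,"wz":0,"tx":2.5,"ty":-1.1,"tz":0.5,"hand":1},{"wx":0,"wy":0,"wz":0,"tx":2.5,"ty":-1.1,"tz":0.5,"hand":1},{"wx":0,"wy":0,"wz":0,"tx":2.5,"ty":-1.1,"tz":0.5,"hand":1},{"wx":0,"wy":0,"wz":0,"tx":2.5,"ty":-1.1,"tz":0.5,"hand":1},{"wx":0,"wy":0,"wz":0,"tx":2.5,"ty":-1.1,"tz":0.5,"hand":1},{"wx":0,"wy":0,"wz":0,"tx":0,"ty":0,"tz":0.5,"hand":1},{"wx":0,"wy":0,"wz":0,"tx":0,"ty":0,"tz":0,"hand":1}]}}

```text
clock: 18.25
position: [0.5788, 0.2008, 0.2083]
ee_rot: [-2.324, -2.112, 0.001]
force: [-0.8, -1.1, -0.6]
width: 0.998
```

>>> {"name": "step_arm", "arguments": {"plan": [{"wx":0,"wy":0,"wz":0,"tx":0,"ty":0,"tz":0,"hand":1},{"wx":0,"wy":0,"wz":0,"tx":0,"ty":0,"tz":0,"hand":1},{"wx":0,"wy":0,"wz":0,"tx":0,"ty":0,"tz":0,"hand":1},{"wx":0,"wy":0,"wz":0,"tx":0,"ty":0,"tz":0,"hand":1},{"wx":0,"wy":0,"wz":0,"tx":0,"ty":0,"tz":0,"hand":1},{"wx":0,"wy":0,"wz":0,"tx":0,"ty":0,"tz":0,"hand":1},{"wx":0,"wy":0,"wz":0,"tx":0,"ty":0,"tz":0,"hand":1},{"wx":0,"wy":0,"wz":0,"tx":0,"ty":0,"tz":0,"hand":1},{"wx":0,"wy":0,"wz":0,"tx":0,"ty":0,"tz":0,"hand":1},{"wx":0,"wy":0,"wz":0,"tx":0,"ty":0,"tz":0,"hand":1}]}}

```text
clock: 19.08
position: [0.5801, 0.1988, 0.2087]
ee_rot: [2.329, 2.108, -0.0]
force: [0.9, 0.7, -0.1]
width: 1.0
```

```bash
cat >>h.py <<'E'
def wcase(fn,z0=.036,tol=.003,near=None):
    im,d,c=snap('wrist',fn); P=world(d,c)
    m=((abs(P[...,2]-z0)<tol)&(im.min(-1)>130)&(d>0)).astype(np.uint8)
    n,l,s,_=cv2.connectedComponentsWithStats(m)
    for i in range(1,n):
        if s[i,4]<200: continue
        q=P[l==i]; r=cv2.minAreaRect((q[:,:2]*1000).astype(np.float32))
        print(fn,s[i],'z',q[:,2].mean().round(4),np.round(r[0],1),np.round(r[1],1),round(r[2],1))
E
python3 - <<'E'
from h import *
go(.583,.2015,.027,-5.7)
wcase('w7')
E
```

```text
t 19.08 pos [0.5801 0.1988 0.2087] q7 -0.72 width 1.0 F [ 0.9  0.7 -0.1]
wz units -0.001  tilt fix wx wy -0.000 0.001 | tx 0.30 ty 0.26 tz 18.17 cm
w7 [  33    0   82   99 6947] z 0.036 [420.  342.5] [85.3 68.5] 80.5
w7 [ 227    0   75   84 5975] z 0.036 [598.  330.1] [71.4 67.7] 85.4
w7 [ 230  127   67   95 6018] z 0.0362 [583.8 202.3] [103.3  67.8] 83.7
w7 [132 207  37  38 853] z 0.0366 [452.8 156.5] [46.7 38.5] 73.9
```

View pics/w7.png

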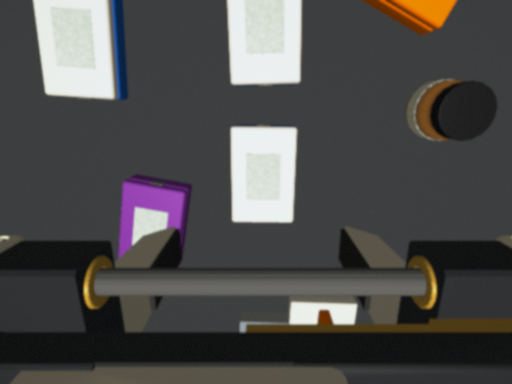

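>>> {"name": "step_arm", "arguments": {"plan": [{"wx":0,"wy":0,"wz":0.03,"tx":0.33,"ty":0.3,"tz":1.5,"hand":1},{"wx":0,"wy":0,"wz":0,"tx":0,"ty":0,"tz":2,"hand":1},{"wx":0,"wy":0,"wz":0,"tx":0,"ty":0,"tz":2,"hand":1},{"wx":0,"wy":0,"wz":0,"tx":0,"ty":0,"tz":2,"hand":1},{"wx":0,"wy":0,"wz":0,"tx":0,"ty":0,"tz":2,"hand":1},{"wx":0,"wy":0,"wz":0,"tx":0,"ty":0,"tz":2,"hand":1},{"wx":0,"wy":0,"wz":0,"tx":0,"ty":0,"tz":1.5,"hand":1},{"wx":0,"wy":0,"wz":0,"tx":0,"ty":0,"tz":1,"hand":1},{"wx":0,"wy":0,"wz":0,"tx":0,"ty":0,"tz":0,"hand":1},{"wx":0,"wy":0,"wz":0,"tx":0,"ty":0,"tz":0,"hand":1}]}}

```text
clock: 19.97
position: [0.5834, 0.2019, 0.0687]
ee_rot: [-2.332, -2.104, 0.001]
force: [-0.4, -0.5, 0.6]
width: 1.003
```

```bash
python3 - <<'E'
from h import *
go(.5835,.2022,.028,-6)
E
```

```text
t 19.97 pos [0.5834 0.2019 0.0687] q7 -0.8 width 1.003 F [-0.4 -0.5  0.6]
wz units 0.020  tilt fix wx wy -0.004 0.001 | tx 0.03 ty 0.01 tz 4.07 cm
```

>>> {"name": "step_arm", "arguments": {"plan": [{"wx":0,"wy":0,"wz":0,"tx":0,"ty":0,"tz":1,"hand":1},{"wx":0,"wy":0,"wz":0,"tx":0,"ty":0,"tz":1,"hand":1},{"wx":0,"wy":0,"wz":0,"tx":0,"ty":0,"tz":1,"hand":1},{"wx":0,"wy":0,"wz":0,"tx":0,"ty":0,"tz":0.7,"hand":1},{"wx":0,"wy":0,"wz":0,"tx":0,"ty":0,"tz":0.3,"hand":1},{"wx":0,"wy":0,"wz":0,"tx":0,"ty":0,"tz":0,"hand":1},{"wx":0,"wy":0,"wz":0,"tx":0,"ty":0,"tz":0,"hand":0.8},{"wx":0,"wy":0,"wz":0,"tx":0,"ty":0,"tz":0,"hand":0.7},{"wx":0,"wy":0,"wz":0,"tx":0,"ty":0,"tz":0,"hand":0.6},{"wx":0,"wy":0,"wz":0,"tx":0,"ty":0,"tz":0,"hand":0.5}], "force": 25}}

```text
clock: 20.8
position: [0.5837, 0.2019, 0.0292]
ee_rot: [2.332, 2.104, 0.001]
force: [-0.5, 0.4, -0.1]
width: 0.759
```

>>> {"name": "step_arm", "arguments": {"plan": [{"wx":0,"wy":0,"wz":0,"tx":0,"ty":0,"tz":0,"hand":0.4},{"wx":0,"wy":0,"wz":0,"tx":0,"ty":0,"tz":0,"hand":0.4},{"wx":0,"wy":0,"wz":0,"tx":0,"ty":0,"tz":0,"hand":0.4},{"wx":0,"wy":0,"wz":0,"tx":0,"ty":0,"tz":0,"hand":0.4},{"wx":0,"wy":0,"wz":0,"tx":0,"ty":0,"tz":-0.5,"hand":0.4},{"wx":0,"wy":0,"wz":0,"tx":0,"ty":0,"tz":-1,"hand":0.4},{"wx":0,"wy":0,"wz":0,"tx":0,"ty":0,"tz":-2,"hand":0.4},{"wx":0,"wy":0,"wz":0,"tx":0,"ty":0,"tz":-2,"hand":0.4},{"wx":0,"wy":0,"wz":0,"tx":0,"ty":0,"tz":-2,"hand":0.4},{"wx":0,"wy":0,"wz":0,"tx":0,"ty":0,"tz":-2,"hand":0.4}]}}

```text
clock: 21.63
position: [0.583, 0.2017, 0.1251]
ee_rot: [-2.332, -2.104, 0.001]
force: [0.5, -0.2, -1.6]
width: 0.74
```

```bash
python3 - <<'E'
from h import *
s=L(0,200);print(s);go(s[0],s[1],.16,np.degrees(PSI))
E
```

```text
[ 0.61810597 -0.1318419   0.        ]
t 21.63 pos [0.583  0.2017 0.1251] q7 -0.77 width 0.74 F [ 0.5 -0.2 -1.6]
wz units 0.386  tilt fix wx wy -0.004 0.001 | tx -32.51 ty 8.22 tz -3.49 cm
```

>>> {"name": "step_arm", "arguments": {"plan": [{"wx":0,"wy":0,"wz":0.39,"tx":0,"ty":0,"tz":-1.5,"hand":0.4},{"wx":0,"wy":0,"wz":0,"tx":0,"ty":0,"tz":-2,"hand":0.4},{"wx":0,"wy":0,"wz":0,"tx":0,"ty":0,"tz":-2,"hand":0.4},{"wx":0,"wy":0,"wz":0,"tx":-1,"ty":0.3,"tz":-1,"hand":0.4},{"wx":0,"wy":0,"wz":0,"tx":-2,"ty":0.5,"tz":0,"hand":0.4},{"wx":0,"wy":0,"wz":0,"tx":-2,"ty":0.5,"tz":0,"hand":0.4},{"wx":0,"wy":0,"wz":0,"tx":-2,"ty":0.5,"tz":0,"hand":0.4},{"wx":0,"wy":0,"wz":0,"tx":-2,"ty":0.5,"tz":0,"hand":0.4},{"wx":0,"wy":0,"wz":0,"tx":-1,"ty":0.2,"tz":0,"hand":0.4},{"wx":0,"wy":0,"wz":0,"tx":0,"ty":0,"tz":0,"hand":0.4}]}}

```text
clock: 22.47
position: [0.594, 0.095, 0.1884]
ee_rot: [2.379, 2.05, -0.003]
force: [-0.1, 0.4, -1.8]
width: 0.742
```

```bash
python3 - <<'E'
from h import *
s=L(0,200);print(s);go(s[0],s[1],.16,np.degrees(PSI))
im,d,c=snap('top','t3'); cv2.imwrite('pics/t3.png',im[:,:,::-1])
im,d,c=snap('wrist','w8')
im,d,c=snap('side','s8')
E
```

```text
[ 0.61810597 -0.1318419   0.        ]
t 22.47 pos [0.594  0.095  0.1884] q7 -0.6 width 0.742 F [-0.1  0.4 -1.8]
wz units -0.051  tilt fix wx wy -0.003 0.022 | tx -22.11 ty 5.62 tz 2.84 cm
```

View pics/t3.png

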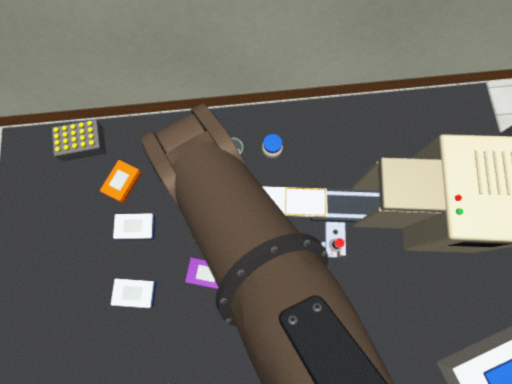

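View pics/s8.png

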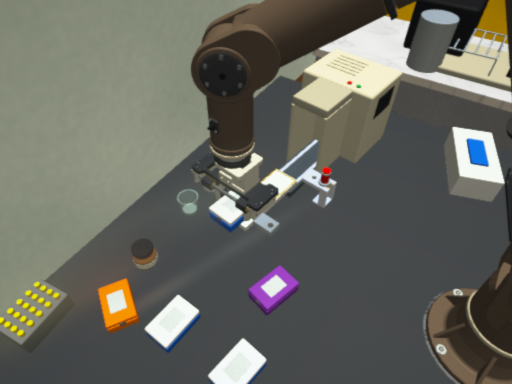

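View pics/w8.png

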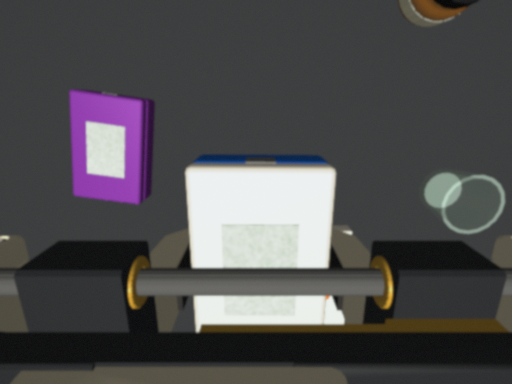

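```bash
python3 - <<'E'
from h import *
im,d,c=load('t3'); P=world(d,c); hsv=cv2.cvtColor(im,cv2.COLOR_RGB2HSV)
K=c['mtx'];Rm=c['R'];o=-Rm.T@c['t'].ravel()
m=(hsv[...,0]>14)&(hsv[...,0]<32)&(hsv[...,1]>70)&(hsv[...,2]>120); m[:,:270]=0;m[:,345:]=0;m[:180]=0;m[225:]=0
v,u=np.nonzero(m); r=np.c_[(u-K[0,2])/K[0,0],(v-K[1,2])/K[1,1],np.ones(len(u))]@Rm; Q=o+r*((.04-o[2])/r[:,2])[:,None]
print(len(u),u.min(),u.max(),v.min(),v.max(),cv2.minAreaRect((Q[:,:2]*1000).astype(np.float32)))
print(L(0,200))
E
```

```text
127 284 325 187 216 ((617.7025756835938, -130.6508026123047), (112.16646575927734, 80.20794677734375), 82.16968536376953)
[ 0.61810597 -0.1318419   0.        ]
```

>>> {"name": "step_arm", "arguments": {"plan": [{"wx":0,"wy":0,"wz":0,"tx":-1.0,"ty":0.3,"tz":0,"hand":0.4},{"wx":0,"wy":0,"wz":0,"tx":-2.5,"ty":0.6,"tz":0,"hand":0.4},{"wx":0,"wy":0,"wz":0,"tx":-2.5,"ty":0.6,"tz":0,"hand":0.4},{"wx":0,"wy":0,"wz":0,"tx":-2.5,"ty":0.6,"tz":0,"hand":0.4},{"wx":0,"wy":0,"wz":0,"tx":-2.5,"ty":0.6,"tz":0,"hand":0.4},{"wx":0,"wy":0,"wz":0,"tx":-2.5,"ty":0.6,"tz":0,"hand":0.4},{"wx":0,"wy":0,"wz":0,"tx":-2.5,"ty":0.6,"tz":0,"hand":0.4},{"wx":0,"wy":0,"wz":0,"tx":-2.5,"ty":0.6,"tz":0,"hand":0.4},{"wx":0,"wy":0,"wz":0,"tx":-2.5,"ty":0.6,"tz":0,"hand":0.4},{"wx":0,"wy":0,"wz":0,"tx":-1,"ty":0.5,"tz":0,"hand":0.4}]}}

```text
clock: 23.45
position: [0.6174, -0.1311, 0.1885]
ee_rot: [2.377, 2.052, -0.003]
force: [0.1, -1.6, -2.9]
width: 0.744
```

>>> {"name": "step_arm", "arguments": {"plan": [{"wx":0,"wy":0,"wz":0,"tx":0,"ty":0,"tz":0,"hand":0.4},{"wx":0,"wy":0,"wz":0,"tx":0,"ty":0,"tz":0,"hand":0.4},{"wx":0,"wy":0,"wz":0,"tx":0,"ty":0,"tz":1,"hand":0.4},{"wx":0,"wy":0,"wz":0,"tx":0,"ty":0,"tz":1.5,"hand":0.4},{"wx":0,"wy":0,"wz":0,"tx":0,"ty":0,"tz":1.5,"hand":0.4},{"wx":0,"wy":0,"wz":0,"tx":0,"ty":0,"tz":1.5,"hand":0.4},{"wx":0,"wy":0,"wz":0,"tx":0,"ty":0,"tz":1.5,"hand":0.4},{"wx":0,"wy":0,"wz":0,"tx":0,"ty":0,"tz":1,"hand":0.4},{"wx":0,"wy":0,"wz":0,"tx":0,"ty":0,"tz":0,"hand":0.4},{"wx":0,"wy":0,"wz":0,"tx":0,"ty":0,"tz":0,"hand":0.4}]}}

```text
clock: 24.28
position: [0.6175, -0.1253, 0.1083]
ee_rot: [-2.373, -2.057, 0.001]
force: [-0.7, 0.5, -2.1]
width: 0.739
```

```bash
python3 - <<'E'
from h import *
go(.618,-.131,.07,np.degrees(PSI))
im,d,c=snap('wrist','w9')
E
```

```text
t 24.28 pos [ 0.6175 -0.1253  0.1083] q7 -0.25 width 0.739 F [-0.7  0.5 -2.1]
wz units 0.010  tilt fix wx wy -0.011 -0.004 | tx -0.55 ty 0.13 tz 3.83 cm
```

View pics/w9.png

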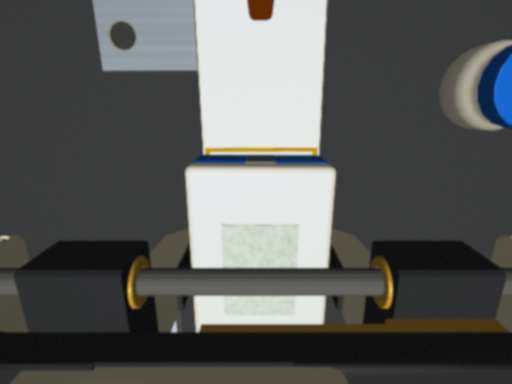

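```bash
python3 - <<'E'
from h import *
im,d,c=load('w9'); hsv=cv2.cvtColor(im,cv2.COLOR_RGB2HSV); P=world(d,c)
m=(hsv[...,0]>12)&(hsv[...,0]<32)&(hsv[...,1]>100)&(hsv[...,2]>100); m[:140]=0;m[154:]=0
q=P[m&(abs(P[...,2]-.04)<.004)]; print(len(q),q.mean(0),q.min(0),q.max(0))
f=q.mean(0)[:2]; u=np.array([-np.sin(PSI),np.cos(PSI)]); print('centre',f-u*.0555)
E
```

```text
430 [ 0.62411518 -0.07704248  0.0406865 ] [ 0.58810086 -0.08487138  0.03898605] [ 0.66258066 -0.07097077  0.04310871]
centre [ 0.61620477 -0.13197585]
```

>>> {"name": "step_arm", "arguments": {"plan": [{"wx":0,"wy":0,"wz":0,"tx":-0.6,"ty":0.1,"tz":0,"hand":0.4},{"wx":0,"wy":0,"wz":0,"tx":0,"ty":0,"tz":0.5,"hand":0.4},{"wx":0,"wy":0,"wz":0,"tx":0,"ty":0,"tz":0.8,"hand":0.4},{"wx":0,"wy":0,"wz":0,"tx":0,"ty":0,"tz":0.8,"hand":0.4},{"wx":0,"wy":0,"wz":0,"tx":0,"ty":0,"tz":0.8,"hand":0.4},{"wx":0,"wy":0,"wz":0,"tx":0,"ty":0,"tz":0.5,"hand":0.4},{"wx":0,"wy":0,"wz":0,"tx":0,"ty":0,"tz":0.3,"hand":0.4},{"wx":0,"wy":0,"wz":0,"tx":0,"ty":0,"tz":0.2,"hand":0.4},{"wx":0,"wy":0,"wz":0,"tx":0,"ty":0,"tz":0,"hand":0.4},{"wx":0,"wy":0,"wz":0,"tx":0,"ty":0,"tz":0,"hand":0.4}]}}

```text
clock: 25.17
position: [0.6181, -0.1325, 0.0698]
ee_rot: [2.375, 2.056, 0.0]
force: [-0.3, 0.6, -1.4]
width: 0.739
```

```bash
python3 - <<'E'
from h import *
go(.6177,-.1313,.069,np.degrees(PSI))
E
```

```text
t 25.17 pos [ 0.6181 -0.1325  0.0698] q7 -0.26 width 0.739 F [-0.3  0.6 -1.4]
wz units -0.004  tilt fix wx wy 0.004 -0.001 | tx 0.12 ty -0.06 tz 0.08 cm
```

Nudging 1 mm each way and releasing.

>>> {"name": "step_arm", "arguments": {"plan": [{"wx":0,"wy":0,"wz":0,"tx":0.1,"ty":-0.05,"tz":0,"hand":0.4},{"wx":0,"wy":0,"wz":0,"tx":0,"ty":0,"tz":0.08,"hand":0.4},{"wx":0,"wy":0,"wz":0,"tx":0,"ty":0,"tz":0,"hand":0.4},{"wx":0,"wy":0,"wz":0,"tx":0,"ty":0,"tz":0,"hand":0.4},{"wx":0,"wy":0,"wz":0,"tx":0,"ty":0,"tz":0,"hand":0.85},{"wx":0,"wy":0,"wz":0,"tx":0,"ty":0,"tz":0,"hand":0.95},{"wx":0,"wy":0,"wz":0,"tx":0,"ty":0,"tz":0,"hand":1},{"wx":0,"wy":0,"wz":0,"tx":0,"ty":0,"tz":0,"hand":1},{"wx":0,"wy":0,"wz":0,"tx":0,"ty":0,"tz":0,"hand":1},{"wx":0,"wy":0,"wz":0,"tx":0,"ty":0,"tz":0,"hand":1}]}}

```text
clock: 26.0
position: [0.6176, -0.1316, 0.0689]
ee_rot: [2.375, 2.056, -0.0]
force: [1.0, 0.1, -0.9]
width: 0.999
```

>>> {"name": "step_arm", "arguments": {"plan": [{"wx":0,"wy":0,"wz":0,"tx":0,"ty":0,"tz":-0.5,"hand":1},{"wx":0,"wy":0,"wz":0,"tx":0,"ty":0,"tz":-1,"hand":1},{"wx":0,"wy":0,"wz":0,"tx":0,"ty":0,"tz":-2,"hand":1},{"wx":0,"wy":0,"wz":0,"tx":0,"ty":0,"tz":-2,"hand":1},{"wx":0,"wy":0,"wz":0,"tx":0,"ty":0,"tz":-2.5,"hand":1},{"wx":0,"wy":0,"wz":0,"tx":0,"ty":0,"tz":-2.5,"hand":1},{"wx":0,"wy":0,"wz":0,"tx":0,"ty":0,"tz":-2,"hand":1},{"wx":0,"wy":0,"wz":0,"tx":0,"ty":0,"tz":-1,"hand":1},{"wx":0,"wy":0,"wz":0,"tx":0,"ty":0,"tz":0,"hand":1},{"wx":0,"wy":0,"wz":0,"tx":0,"ty":0,"tz":0,"hand":1}]}}

```text
clock: 26.83
position: [0.6175, -0.1317, 0.2041]
ee_rot: [2.375, 2.056, 0.0]
force: [-0.3, -0.4, -0.1]
width: 1.0
```

```bash
python3 - <<'E'
from h import *
wcase('w10',.076,.004)
snap('top','t4'); cases('t4')
snap('side','s9'); cases('s9')
go(.598,.3455,.2,-4.4)
E
```

```text
w10 [ 222  134   77  108 7905] z 0.0761 [ 617.9 -130.2] [102.8  68. ] 81.4
px [29  3] z 0.037 c [1373.9  695. ] size [131.2   7.6] ang 87.3 rgb [136 138 124]
px [ 78 139] z 0.061 c [870.4 494.8] size [ 86.7 121.8] ang 5.2 rgb [190 185  74]
px [273 145] z 0.057 c [794.5 -62.2] size [51.3 51.5] ang 31.0 rgb [ 53 128 230]
px [233 148] z 0.056 c [791.9  51.5] size [56.8 57.6] ang 86.4 rgb [138 151 147]
px [166 162] z 0.064 c [775.4 247.9] size [50.5 51. ] ang 38.8 rgb [44 42 44]
px [120 181] z 0.039 c [734.4 379.5] size [ 70.1 103.6] ang 57.6 rgb [239 173  79]
px [273 211] z 0.077 c [628.  -45.6] size [160.2  66.6] ang 83.7 rgb [232 231 229]
px [346 205] z 0.025 c [ 596.4 -243.6] size [90.3 46.8] ang 11.4 rgb [122 129 139]
px [134 226] z 0.039 c [599.9 343.6] size [106.7  67.9] ang 85.8 rgb [238 240 241]
px [334 239] z 0.118 c [ 488.8 -189.6] size [22.4 22.1] ang 81.7 rgb [236  88  87]
px [207 273] z 0.039 c [452.8 152.5] size [104.5  67.9] ang 73.4 rgb [194 135 217]
px [133 293] z 0.039 c [421.9 349.4] size [104.8  67.9] ang 80.0 rgb [238 241 242]
px [ 70 106] z 0.183 c [1373.6  -82.3] 
[... 235 characters left out ...]
790.8  54.7] size [57.  57.1] ang 67.4 rgb [118 133 126]
px [144 252] z 0.063 c [773.7 250.8] size [51.4 52.9] ang 61.9 rgb [60 57 54]
px [274 288] z 0.038 c [450.8 153.9] size [104.8  68.4] ang 73.3 rgb [172 112 199]
px [ 36 314] z 0.06 c [864.9 500.4] size [ 83.9 125.1] ang 7.9 rgb [183 176  37]
px [118 304] z 0.038 c [732.3 382. ] size [ 68.2 106.2] ang 58.0 rgb [235 163  61]
px [172 322] z 0.038 c [597.6 346.1] size [104.7  69.5] ang 85.9 rgb [234 239 235]
px [237 361] z 0.038 c [419.9 350.7] size [104.3  68.5] ang 80.2 rgb [235 241 238]
t 26.98 pos [ 0.6167 -0.1316  0.2023] q7 -0.2 width 1.001 F [ 0.8  0.3 -0.1]
wz units -0.638  tilt fix wx wy -0.025 0.000 | tx 47.42 ty -5.52 tz 0.23 cm
```

View pics/w10.png

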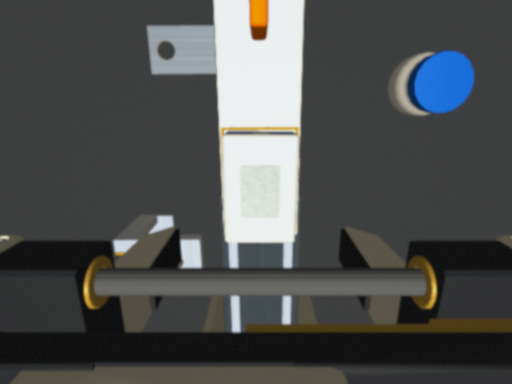

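Case B is on the outline, at (617.9,-130.2) and z 76 mm against (617.7,-131.3). Going to the case at about (598,345).

>>> {"name": "step_arm", "arguments": {"plan": [{"wx":0,"wy":0,"wz":-0.64,"tx":0,"ty":0,"tz":0,"hand":1},{"wx":0,"wy":0,"wz":0,"tx":2.6,"ty":-0.3,"tz":0,"hand":1},{"wx":0,"wy":0,"wz":0,"tx":2.6,"ty":-0.3,"tz":0,"hand":1},{"wx":0,"wy":0,"wz":0,"tx":2.6,"ty":-0.3,"tz":0,"hand":1},{"wx":0,"wy":0,"wz":0,"tx":2.6,"ty":-0.3,"tz":0,"hand":1},{"wx":0,"wy":0,"wz":0,"tx":2.6,"ty":-0.3,"tz":0,"hand":1},{"wx":0,"wy":0,"wz":0,"tx":2.6,"ty":-0.3,"tz":0,"hand":1},{"wx":0,"wy":0,"wz":0,"tx":2.6,"ty":-0.3,"tz":0,"hand":1},{"wx":0,"wy":0,"wz":0,"tx":2.6,"ty":-0.3,"tz":0,"hand":1},{"wx":0,"wy":0,"wz":0,"tx":2.6,"ty":-0.3,"tz":0,"hand":1}]}}

```text
clock: 27.82
position: [0.6078, 0.1049, 0.2025]
ee_rot: [-2.304, -2.134, 0.003]
force: [0.7, -0.1, -0.6]
width: 1.0
```

>>> {"name": "step_arm", "arguments": {"plan": [{"wx":0,"wy":0,"wz":0,"tx":2.6,"ty":-0.3,"tz":0,"hand":1},{"wx":0,"wy":0,"wz":0,"tx":2.6,"ty":-0.3,"tz":0,"hand":1},{"wx":0,"wy":0,"wz":0,"tx":2.6,"ty":-0.3,"tz":0,"hand":1},{"wx":0,"wy":0,"wz":0,"tx":2.6,"ty":-0.3,"tz":0,"hand":1},{"wx":0,"wy":0,"wz":0,"tx":2.6,"ty":-0.3,"tz":0,"hand":1},{"wx":0,"wy":0,"wz":0,"tx":2.6,"ty":-0.3,"tz":0,"hand":1},{"wx":0,"wy":0,"wz":0,"tx":2.6,"ty":-0.3,"tz":0,"hand":1},{"wx":0,"wy":0,"wz":0,"tx":2.6,"ty":-0.3,"tz":0,"hand":1},{"wx":0,"wy":0,"wz":0,"tx":1.3,"ty":-0.1,"tz":0,"hand":1},{"wx":0,"wy":0,"wz":0,"tx":0,"ty":0,"tz":0,"hand":1}]}}

```text
clock: 28.65
position: [0.5986, 0.33, 0.2026]
ee_rot: [-2.298, -2.139, 0.001]
force: [-0.9, 0.4, 0.4]
width: 0.997
```

>>> {"name": "step_arm", "arguments": {"plan": [{"wx":0,"wy":0,"wz":0,"tx":0,"ty":0,"tz":0,"hand":1},{"wx":0,"wy":0,"wz":0,"tx":0,"ty":0,"tz":0,"hand":1},{"wx":0,"wy":0,"wz":0,"tx":0,"ty":0,"tz":0,"hand":1},{"wx":0,"wy":0,"wz":0,"tx":0,"ty":0,"tz":0,"hand":1},{"wx":0,"wy":0,"wz":0,"tx":0,"ty":0,"tz":0,"hand":1},{"wx":0,"wy":0,"wz":0,"tx":0,"ty":0,"tz":0,"hand":1},{"wx":0,"wy":0,"wz":0,"tx":0,"ty":0,"tz":0,"hand":1},{"wx":0,"wy":0,"wz":0,"tx":0,"ty":0,"tz":0,"hand":1},{"wx":0,"wy":0,"wz":0,"tx":0,"ty":0,"tz":0,"hand":1},{"wx":0,"wy":0,"wz":0,"tx":0,"ty":0,"tz":0,"hand":1}]}}

```text
clock: 29.48
position: [0.6005, 0.3261, 0.204]
ee_rot: [2.305, 2.135, 0.0]
force: [0.1, 0.3, -0.3]
width: 0.999
```

```bash
python3 - <<'E'
from h import *
go(.598,.3455,.028,-4.4)
wcase('w11')
E
```

```text
t 29.48 pos [0.6005 0.3261 0.204 ] q7 -0.86 width 0.999 F [ 0.1  0.3 -0.3]
wz units 0.003  tilt fix wx wy 0.000 -0.000 | tx 1.91 ty -0.40 tz 17.60 cm
w11 [ 361   87   62   57 1973] z 0.0364 [734.7 381.9] [36.6 51.2] 57.6
w11 [ 223  110   69  100 6475] z 0.0361 [599.2 346.3] [103.7  67.9] 85.4
w11 [  48  117   73  102 6379] z 0.0361 [421.5 352. ] [103.2  68.3] 80.4
w11 [142 310  25  22 400] z 0.0368 [459.9 161.6] [34.8 27. ] 74.5
```

View pics/w11.png

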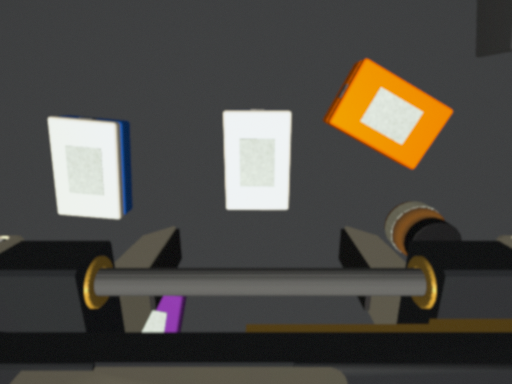

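>>> {"name": "step_arm", "arguments": {"plan": [{"wx":0,"wy":0,"wz":0,"tx":1.0,"ty":-0.17,"tz":0.5,"hand":1},{"wx":0,"wy":0,"wz":0,"tx":0.97,"ty":-0.16,"tz":1.5,"hand":1},{"wx":0,"wy":0,"wz":0,"tx":0,"ty":0,"tz":2,"hand":1},{"wx":0,"wy":0,"wz":0,"tx":0,"ty":0,"tz":2,"hand":1},{"wx":0,"wy":0,"wz":0,"tx":0,"ty":0,"tz":2,"hand":1},{"wx":0,"wy":0,"wz":0,"tx":0,"ty":0,"tz":2,"hand":1},{"wx":0,"wy":0,"wz":0,"tx":0,"ty":0,"tz":2,"hand":1},{"wx":0,"wy":0,"wz":0,"tx":0,"ty":0,"tz":1,"hand":1},{"wx":0,"wy":0,"wz":0,"tx":0,"ty":0,"tz":0,"hand":1},{"wx":0,"wy":0,"wz":0,"tx":0,"ty":0,"tz":0,"hand":1}]}}

```text
clock: 30.37
position: [0.5981, 0.3466, 0.0732]
ee_rot: [-2.303, -2.135, 0.002]
force: [-0.7, -0.2, 0.2]
width: 1.003
```

```bash
python3 - <<'E'
from h import *
go(.5987,.346,.028,-4.5)
E
```

```text
t 30.37 pos [0.5981 0.3466 0.0732] q7 -0.94 width 1.003 F [-0.7 -0.2  0.2]
wz units 0.027  tilt fix wx wy -0.013 0.004 | tx -0.06 ty 0.07 tz 4.52 cm
```

>>> {"name": "step_arm", "arguments": {"plan": [{"wx":0,"wy":0,"wz":0,"tx":-0.05,"ty":0.05,"tz":1,"hand":1},{"wx":0,"wy":0,"wz":0,"tx":0,"ty":0,"tz":1,"hand":1},{"wx":0,"wy":0,"wz":0,"tx":0,"ty":0,"tz":1,"hand":1},{"wx":0,"wy":0,"wz":0,"tx":0,"ty":0,"tz":0.9,"hand":1},{"wx":0,"wy":0,"wz":0,"tx":0,"ty":0,"tz":0.5,"hand":1},{"wx":0,"wy":0,"wz":0,"tx":0,"ty":0,"tz":0,"hand":1},{"wx":0,"wy":0,"wz":0,"tx":0,"ty":0,"tz":0,"hand":0.8},{"wx":0,"wy":0,"wz":0,"tx":0,"ty":0,"tz":0,"hand":0.7},{"wx":0,"wy":0,"wz":0,"tx":0,"ty":0,"tz":0,"hand":0.6},{"wx":0,"wy":0,"wz":0,"tx":0,"ty":0,"tz":0,"hand":0.5}]}}

```text
clock: 31.2
position: [0.5995, 0.3457, 0.0305]
ee_rot: [2.305, 2.135, 0.001]
force: [-0.1, -0.7, -0.3]
width: 0.76
```

>>> {"name": "step_arm", "arguments": {"plan": [{"wx":0,"wy":0,"wz":0,"tx":0,"ty":0,"tz":0,"hand":0.4},{"wx":0,"wy":0,"wz":0,"tx":0,"ty":0,"tz":0,"hand":0.4},{"wx":0,"wy":0,"wz":0,"tx":0,"ty":0,"tz":0,"hand":0.4},{"wx":0,"wy":0,"wz":0,"tx":0,"ty":0,"tz":0,"hand":0.4},{"wx":0,"wy":0,"wz":0,"tx":0,"ty":0,"tz":-0.5,"hand":0.4},{"wx":0,"wy":0,"wz":0,"tx":0,"ty":0,"tz":-1.5,"hand":0.4},{"wx":0,"wy":0,"wz":0,"tx":0,"ty":0,"tz":-2.5,"hand":0.4},{"wx":0,"wy":0,"wz":0,"tx":0,"ty":0,"tz":-2.5,"hand":0.4},{"wx":0,"wy":0,"wz":0,"tx":0,"ty":0,"tz":-3,"hand":0.4},{"wx":0,"wy":0,"wz":0,"tx":0,"ty":0,"tz":-3,"hand":0.4}]}}

```text
clock: 32.03
position: [0.5987, 0.3451, 0.1617]
ee_rot: [-2.304, -2.135, 0.001]
force: [0.8, 0.1, -3.3]
width: 0.738
```

>>> {"name": "step_arm", "arguments": {"plan": [{"wx":0,"wy":0,"wz":0.3,"tx":0,"ty":0,"tz":-3,"hand":0.4},{"wx":0,"wy":0,"wz":0.3,"tx":0,"ty":0,"tz":-2,"hand":0.4},{"wx":0,"wy":0,"wz":0,"tx":0,"ty":0,"tz":0,"hand":0.4},{"wx":0,"wy":0,"wz":0,"tx":0,"ty":0,"tz":0,"hand":0.4},{"wx":0,"wy":0,"wz":0,"tx":0,"ty":0,"tz":0,"hand":0.4},{"wx":0,"wy":0,"wz":0,"tx":0,"ty":0,"tz":0,"hand":0.4},{"wx":0,"wy":0,"wz":0,"tx":0,"ty":0,"tz":0,"hand":0.4},{"wx":0,"wy":0,"wz":0,"tx":0,"ty":0,"tz":0,"hand":0.4},{"wx":0,"wy":0,"wz":0,"tx":0,"ty":0,"tz":0,"hand":0.4},{"wx":0,"wy":0,"wz":0,"tx":0,"ty":0,"tz":0,"hand":0.4}]}}

```text
clock: 32.87
position: [0.5991, 0.3454, 0.2094]
ee_rot: [-2.371, -2.061, 0.001]
force: [-0.5, -0.4, -2.4]
width: 0.74
```

```bash
python3 - <<'E'
from h import *
go(.6177,-.1313,.2,np.degrees(PSI))
E
```

```text
t 32.87 pos [0.5991 0.3454 0.2094] q7 -0.94 width 0.74 F [-0.5 -0.4 -2.4]
wz units 0.035  tilt fix wx wy -0.006 0.004 | tx -46.92 ty 8.64 tz 0.94 cm
```

>>> {"name": "step_arm", "arguments": {"plan": [{"wx":0,"wy":0,"wz":0.03,"tx":-1.0,"ty":0.2,"tz":0,"hand":0.4},{"wx":0,"wy":0,"wz":0,"tx":-2.2,"ty":0.4,"tz":0,"hand":0.4},{"wx":0,"wy":0,"wz":0,"tx":-2.7,"ty":0.5,"tz":0,"hand":0.4},{"wx":0,"wy":0,"wz":0,"tx":-2.7,"ty":0.5,"tz":0,"hand":0.4},{"wx":0,"wy":0,"wz":0,"tx":-2.7,"ty":0.5,"tz":0,"hand":0.4},{"wx":0,"wy":0,"wz":0,"tx":-2.7,"ty":0.5,"tz":0,"hand":0.4},{"wx":0,"wy":0,"wz":0,"tx":-2.7,"ty":0.5,"tz":0,"hand":0.4},{"wx":0,"wy":0,"wz":0,"tx":-2.7,"ty":0.5,"tz":0,"hand":0.4},{"wx":0,"wy":0,"wz":0,"tx":-2.7,"ty":0.5,"tz":0,"hand":0.4},{"wx":0,"wy":0,"wz":0,"tx":-2.7,"ty":0.5,"tz":0,"hand":0.4}]}}

```text
clock: 33.7
position: [0.6093, 0.0912, 0.2101]
ee_rot: [2.374, 2.057, -0.0]
force: [-0.5, -0.0, -2.4]
width: 0.742
```

>>> {"name": "step_arm", "arguments": {"plan": [{"wx":0,"wy":0,"wz":0,"tx":-2.7,"ty":0.5,"tz":0,"hand":0.4},{"wx":0,"wy":0,"wz":0,"tx":-2.7,"ty":0.5,"tz":0,"hand":0.4},{"wx":0,"wy":0,"wz":0,"tx":-2.7,"ty":0.5,"tz":0,"hand":0.4},{"wx":0,"wy":0,"wz":0,"tx":-2.7,"ty":0.5,"tz":0,"hand":0.4},{"wx":0,"wy":0,"wz":0,"tx":-2.7,"ty":0.5,"tz":0,"hand":0.4},{"wx":0,"wy":0,"wz":0,"tx":-2.7,"ty":0.5,"tz":0,"hand":0.4},{"wx":0,"wy":0,"wz":0,"tx":-2.5,"ty":0.5,"tz":0,"hand":0.4},{"wx":0,"wy":0,"wz":0,"tx":-1.5,"ty":0.3,"tz":0,"hand":0.4},{"wx":0,"wy":0,"wz":0,"tx":-0.5,"ty":0.1,"tz":0,"hand":0.4},{"wx":0,"wy":0,"wz":0,"tx":0,"ty":0,"tz":0,"hand":0.4}]}}

```text
clock: 34.53
position: [0.6183, -0.1193, 0.2098]
ee_rot: [2.377, 2.053, -0.001]
force: [-0.1, 0.6, -3.3]
width: 0.741
```

>>> {"name": "step_arm", "arguments": {"plan": [{"wx":0,"wy":0,"wz":0,"tx":0,"ty":0,"tz":0,"hand":0.4},{"wx":0,"wy":0,"wz":0,"tx":0,"ty":0,"tz":1,"hand":0.4},{"wx":0,"wy":0,"wz":0,"tx":0,"ty":0,"tz":1.2,"hand":0.4},{"wx":0,"wy":0,"wz":0,"tx":0,"ty":0,"tz":1.2,"hand":0.4},{"wx":0,"wy":0,"wz":0,"tx":0,"ty":0,"tz":1.2,"hand":0.4},{"wx":0,"wy":0,"wz":0,"tx":0,"ty":0,"tz":1.2,"hand":0.4},{"wx":0,"wy":0,"wz":0,"tx":0,"ty":0,"tz":1,"hand":0.4},{"wx":0,"wy":0,"wz":0,"tx":0,"ty":0,"tz":0,"hand":0.4},{"wx":0,"wy":0,"wz":0,"tx":0,"ty":0,"tz":0,"hand":0.4},{"wx":0,"wy":0,"wz":0,"tx":0,"ty":0,"tz":0,"hand":0.4}]}}

```text
clock: 35.37
position: [0.6191, -0.117, 0.1423]
ee_rot: [2.374, 2.057, 0.001]
force: [-0.1, 0.6, -2.2]
width: 0.733
```

```bash
python3 - <<'E'
from h import *
go(.6177,-.1313,.106,np.degrees(PSI))
E
```

```text
t 35.37 pos [ 0.6191 -0.117   0.1423] q7 -0.25 width 0.733 F [-0.1  0.6 -2.2]
wz units 0.004  tilt fix wx wy 0.006 -0.001 | tx -1.43 ty 0.06 tz 3.63 cm
```

>>> {"name": "step_arm", "arguments": {"plan": [{"wx":0,"wy":0,"wz":0,"tx":-0.7,"ty":0.05,"tz":0,"hand":0.4},{"wx":0,"wy":0,"wz":0,"tx":-0.7,"ty":0,"tz":0.3,"hand":0.4},{"wx":0,"wy":0,"wz":0,"tx":0,"ty":0,"tz":0.6,"hand":0.4},{"wx":0,"wy":0,"wz":0,"tx":0,"ty":0,"tz":0.6,"hand":0.4},{"wx":0,"wy":0,"wz":0,"tx":0,"ty":0,"tz":0.6,"hand":0.4},{"wx":0,"wy":0,"wz":0,"tx":0,"ty":0,"tz":0.6,"hand":0.4},{"wx":0,"wy":0,"wz":0,"tx":0,"ty":0,"tz":0.5,"hand":0.4},{"wx":0,"wy":0,"wz":0,"tx":0,"ty":0,"tz":0,"hand":0.4},{"wx":0,"wy":0,"wz":0,"tx":0,"ty":0,"tz":0,"hand":0.4},{"wx":0,"wy":0,"wz":0,"tx":0,"ty":0,"tz":0,"hand":0.4}]}}

```text
clock: 36.2
position: [0.6174, -0.1308, 0.11]
ee_rot: [2.374, 2.058, 0.0]
force: [-0.0, -0.8, -2.0]
width: 0.74
```

```bash
python3 - <<'E'
from h import *
go(.6177,-.1313,.106,np.degrees(PSI))
E
```

```text
t 36.2 pos [ 0.6174 -0.1308  0.11  ] q7 -0.24 width 0.74 F [-0.  -0.8 -2. ]
wz units 0.006  tilt fix wx wy 0.002 -0.001 | tx -0.05 ty 0.04 tz 0.40 cm
```

Lower the last 4 to 5 mm (contact expected near 0.105), then release and rise.

>>> {"name": "step_arm", "arguments": {"plan": [{"wx":0,"wy":0,"wz":0,"tx":-0.05,"ty":0,"tz":0.2,"hand":0.4},{"wx":0,"wy":0,"wz":0,"tx":0,"ty":0,"tz":0.15,"hand":0.4},{"wx":0,"wy":0,"wz":0,"tx":0,"ty":0,"tz":0.1,"hand":0.4},{"wx":0,"wy":0,"wz":0,"tx":0,"ty":0,"tz":0,"hand":0.4},{"wx":0,"wy":0,"wz":0,"tx":0,"ty":0,"tz":0,"hand":0.4},{"wx":0,"wy":0,"wz":0,"tx":0,"ty":0,"tz":0,"hand":0.85},{"wx":0,"wy":0,"wz":0,"tx":0,"ty":0,"tz":0,"hand":0.95},{"wx":0,"wy":0,"wz":0,"tx":0,"ty":0,"tz":0,"hand":1},{"wx":0,"wy":0,"wz":0,"tx":0,"ty":0,"tz":0,"hand":1},{"wx":0,"wy":0,"wz":0,"tx":0,"ty":0,"tz":0,"hand":1}]}}

```text
clock: 37.03
position: [0.6172, -0.1314, 0.1054]
ee_rot: [2.374, 2.058, 0.0]
force: [-0.1, 0.6, 0.0]
width: 0.991
```

>>> {"name": "step_arm", "arguments": {"plan": [{"wx":0,"wy":0,"wz":0,"tx":0,"ty":0,"tz":-0.5,"hand":1},{"wx":0,"wy":0,"wz":0,"tx":0,"ty":0,"tz":-1,"hand":1},{"wx":0,"wy":0,"wz":0,"tx":0,"ty":0,"tz":-2,"hand":1},{"wx":0,"wy":0,"wz":0,"tx":0,"ty":0,"tz":-2,"hand":1},{"wx":0,"wy":0,"wz":0,"tx":0,"ty":0,"tz":-2,"hand":1},{"wx":0,"wy":0,"wz":0,"tx":0,"ty":0,"tz":-2,"hand":1},{"wx":0,"wy":0,"wz":0,"tx":0,"ty":0,"tz":-2,"hand":1},{"wx":0,"wy":0,"wz":0,"tx":0,"ty":0,"tz":-1,"hand":1},{"wx":0,"wy":0,"wz":0,"tx":0,"ty":0,"tz":0,"hand":1},{"wx":0,"wy":0,"wz":0,"tx":0,"ty":0,"tz":0,"hand":1}]}}

```text
clock: 37.87
position: [0.6173, -0.1315, 0.2307]
ee_rot: [2.373, 2.057, 0.001]
force: [-0.2, 0.2, -0.0]
width: 1.001
```

```bash
python3 - <<'E'
from h import *
wcase('w12',.112,.004)
snap('top','t5'); cases('t5')
snap('side','s10'); cases('s10')
go(.42,.351,.2,-9.7)
E
```

```text
w12 [ 220  135   80  112 8406] z 0.1122 [ 617.6 -130.4] [103.5  67.9] 81.7
px [30  3] z 0.037 c [1374.2  696.2] size [126.4   8.2] ang 87.1 rgb [144 147 132]
px [ 79 139] z 0.06 c [869.9 496.5] size [ 83.6 128. ] ang 3.7 rgb [196 191  82]
px [273 145] z 0.057 c [793.5 -62.3] size [51.2 50.5] ang 82.5 rgb [ 57 136 238]
px [233 148] z 0.056 c [791.8  52. ] size [57.2 57.7] ang 36.2 rgb [149 163 158]
px [165 162] z 0.064 c [774.5 248.1] size [50.3 50.8] ang 4.9 rgb [48 46 47]
px [120 181] z 0.039 c [734.6 379.4] size [ 68.8 104.1] ang 57.8 rgb [244 182  84]
px [274 206] z 0.112 c [ 621.7 -102.3] size [41.5 69.1] ang 82.7 rgb [245 247 247]
px [351 207] z 0.029 c [ 588.3 -250.9] size [113.9  57.7] ang 10.9 rgb [144 151 160]
px [334 239] z 0.118 c [ 488.7 -189.9] size [22.2 22. ] ang 83.3 rgb [242  95  94]
px [207 273] z 0.039 c [452.8 152.3] size [104.1  67.9] ang 73.3 rgb [205 142 226]
px [133 293] z 0.039 c [421.7 349. ] size [105.6  67.9] ang 80.3 rgb [243 245 245]
px [ 70 107] z 0.183 c [1373.6  -81.4] size [530.9  12.4] ang 89.9 rgb [137 142 124]
px [283 174] z 0.114 c [ 588.2 -202.6] size [202.5 242.9] ang 18.3 rgb [220 212 204]
px [212 177] z 0.056 c [792.8 -59.9] size [51.1 53.3] ang 33.6 rgb [ 41 114 213]
px [188 200] z 0.055 c [790.3  54.6] size [57.6 58.3] ang 57.2 rgb [118 133 126]
px [144 252] z 0.064 c [773.5 251.1] size [52.  52.2] ang 5.6 rgb [60 57 54]
px [274 289] z 0.038 c [451.  154.1] size [103.8  68.7] ang 73.3 rgb [174 113 201]
px [ 36 314] z 0.06 c [866.2 500.6] size [ 84.7 123.1] ang 7.7 rgb [183 176  41]
px [118 304] z 0.038 c [732.5 381.8] size [ 68.1 106.5] ang 58.2 rgb [236 164  61]
px [237 361] z 0.038 c [419.9 350.8] size [104.   68.7] ang 80.2 rgb [236 242 239]
t 38.02 pos [ 0.6164 -0.1315  0.229 ] q7 -0.18 width 0.999 F [-0.   0.2 -0.4]
wz units 0.256  tilt fix wx wy -0.022 0.000 | tx 44.25 ty -27.49 tz 2.90 cm
```

View pics/w12.png

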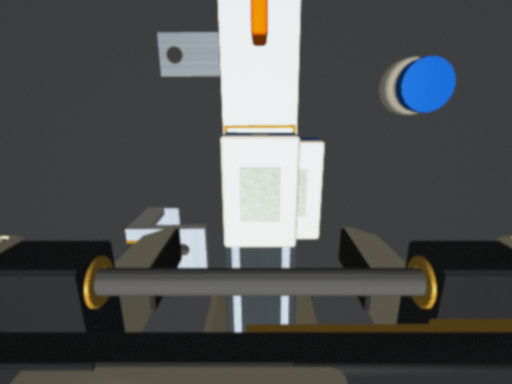

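View pics/s10.png

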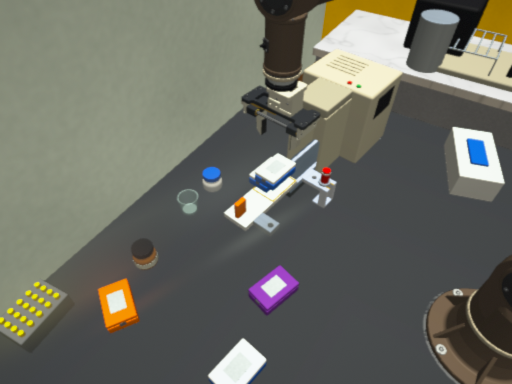

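The lower case has shifted about 2 cm towards +x since it was placed: its lid shows at px (310,190) to the right of the upper case. That's the knock the task warned of, and it happened while I was away. I'll move the upper case to the bench spot that is now free, then re-place the lower one.

```bash
python3 - <<'E'
from h import *
im,d,c=load('w12');P=world(d,c)
m=(abs(P[...,2]-.076)<.004)&(im.min(-1)>110)&(d>0)
q=P[m];r=cv2.minAreaRect((q[:,:2]*1000).astype(np.float32));print(m.sum(),r,cv2.boxPoints(r).round(0).tolist())
go(.6175,-.1308,.105,np.degrees(PSI))
E
```

```text
2312 ((612.0596313476562, -138.220703125), (245.36207580566406, 164.86526489257812), 47.70885467529297) [[469.0, -174.0], [590.0, -284.0], [756.0, -103.0], [634.0, 8.0]]
t 38.02 pos [ 0.6164 -0.1315  0.229 ] q7 -0.18 width 0.999 F [-0.   0.2 -0.4]
wz units 0.005  tilt fix wx wy -0.022 0.000 | tx 0.08 ty 0.10 tz 12.40 cm
```

>>> {"name": "step_arm", "arguments": {"plan": [{"wx":0,"wy":0,"wz":0,"tx":0.05,"ty":0.05,"tz":1,"hand":1},{"wx":0,"wy":0,"wz":0,"tx":0,"ty":0,"tz":2,"hand":1},{"wx":0,"wy":0,"wz":0,"tx":0,"ty":0,"tz":2,"hand":1},{"wx":0,"wy":0,"wz":0,"tx":0,"ty":0,"tz":2,"hand":1},{"wx":0,"wy":0,"wz":0,"tx":0,"ty":0,"tz":2,"hand":1},{"wx":0,"wy":0,"wz":0,"tx":0,"ty":0,"tz":1,"hand":1},{"wx":0,"wy":0,"wz":0,"tx":0,"ty":0,"tz":0.5,"hand":1},{"wx":0,"wy":0,"wz":0,"tx":0,"ty":0,"tz":0.5,"hand":1},{"wx":0,"wy":0,"wz":0,"tx":0,"ty":0,"tz":0.5,"hand":1},{"wx":0,"wy":0,"wz":0,"tx":0,"ty":0,"tz":0.5,"hand":1}]}}

```text
clock: 38.85
position: [0.6183, -0.131, 0.1108]
ee_rot: [2.373, 2.057, 0.001]
force: [-0.0, 0.1, -0.4]
width: 1.003
```

>>> {"name": "step_arm", "arguments": {"plan": [{"wx":0,"wy":0,"wz":0,"tx":0,"ty":0,"tz":0,"hand":0.9},{"wx":0,"wy":0,"wz":0,"tx":0,"ty":0,"tz":0,"hand":0.8},{"wx":0,"wy":0,"wz":0,"tx":0,"ty":0,"tz":0,"hand":0.7},{"wx":0,"wy":0,"wz":0,"tx":0,"ty":0,"tz":0,"hand":0.6},{"wx":0,"wy":0,"wz":0,"tx":0,"ty":0,"tz":0,"hand":0.5},{"wx":0,"wy":0,"wz":0,"tx":0,"ty":0,"tz":0,"hand":0.4},{"wx":0,"wy":0,"wz":0,"tx":0,"ty":0,"tz":0,"hand":0.4},{"wx":0,"wy":0,"wz":0,"tx":0,"ty":0,"tz":0,"hand":0.4},{"wx":0,"wy":0,"wz":0,"tx":0,"ty":0,"tz":0,"hand":0.4},{"wx":0,"wy":0,"wz":0,"tx":0,"ty":0,"tz":0,"hand":0.4}]}}

```text
clock: 39.68
position: [0.6179, -0.1311, 0.1109]
ee_rot: [2.374, 2.057, 0.0]
force: [-2.1, -0.2, 5.4]
width: 0.74
```

>>> {"name": "step_arm", "arguments": {"plan": [{"wx":0,"wy":0,"wz":0,"tx":0,"ty":0,"tz":-0.5,"hand":0.4},{"wx":0,"wy":0,"wz":0,"tx":0,"ty":0,"tz":-1,"hand":0.4},{"wx":0,"wy":0,"wz":0,"tx":0,"ty":0,"tz":-1.5,"hand":0.4},{"wx":0,"wy":0,"wz":0,"tx":0,"ty":0,"tz":-2,"hand":0.4},{"wx":0,"wy":0,"wz":0,"tx":0,"ty":0,"tz":-2,"hand":0.4},{"wx":0,"wy":0,"wz":0,"tx":0,"ty":0,"tz":-2,"hand":0.4},{"wx":0,"wy":0,"wz":0,"tx":0,"ty":0,"tz":-1,"hand":0.4},{"wx":0,"wy":0,"wz":0,"tx":0,"ty":0,"tz":0,"hand":0.4},{"wx":0,"wy":0,"wz":0,"tx":0,"ty":0,"tz":0,"hand":0.4},{"wx":0,"wy":0,"wz":0,"tx":0,"ty":0,"tz":0,"hand":0.4}]}}

```text
clock: 40.52
position: [0.617, -0.1311, 0.2092]
ee_rot: [-2.373, -2.057, 0.002]
force: [-0.5, -0.3, -2.4]
width: 0.736
```

```bash
python3 - <<'E'
from h import *
go(.58,.200,.2,np.degrees(PSI))
E
```

```text
t 40.52 pos [ 0.617  -0.1311  0.2092] q7 -0.19 width 0.736 F [-0.5 -0.3 -2.4]
wz units 0.004  tilt fix wx wy -0.018 0.001 | tx 32.24 ty -8.38 tz 0.92 cm
```

>>> {"name": "step_arm", "arguments": {"plan": [{"wx":0,"wy":0,"wz":0,"tx":1.0,"ty":-0.3,"tz":0,"hand":0.4},{"wx":0,"wy":0,"wz":0,"tx":2.5,"ty":-0.6,"tz":0,"hand":0.4},{"wx":0,"wy":0,"wz":0,"tx":2.7,"ty":-0.7,"tz":0,"hand":0.4},{"wx":0,"wy":0,"wz":0,"tx":2.7,"ty":-0.7,"tz":0,"hand":0.4},{"wx":0,"wy":0,"wz":0,"tx":2.7,"ty":-0.7,"tz":0,"hand":0.4},{"wx":0,"wy":0,"wz":0,"tx":2.7,"ty":-0.7,"tz":0,"hand":0.4},{"wx":0,"wy":0,"wz":0,"tx":2.7,"ty":-0.7,"tz":0,"hand":0.4},{"wx":0,"wy":0,"wz":0,"tx":2.7,"ty":-0.7,"tz":0,"hand":0.4},{"wx":0,"wy":0,"wz":0,"tx":2.7,"ty":-0.7,"tz":0,"hand":0.4},{"wx":0,"wy":0,"wz":0,"tx":2.7,"ty":-0.7,"tz":0,"hand":0.4}]}}

```text
clock: 41.35
position: [0.5877, 0.1287, 0.2093]
ee_rot: [-2.373, -2.058, 0.002]
force: [0.1, -0.1, -2.6]
width: 0.743
```

>>> {"name": "step_arm", "arguments": {"plan": [{"wx":0,"wy":0,"wz":0,"tx":2.7,"ty":-0.7,"tz":0,"hand":0.4},{"wx":0,"wy":0,"wz":0,"tx":2.5,"ty":-0.7,"tz":0,"hand":0.4},{"wx":0,"wy":0,"wz":0,"tx":1.3,"ty":-0.4,"tz":0,"hand":0.4},{"wx":0,"wy":0,"wz":0,"tx":0,"ty":0,"tz":2,"hand":0.4},{"wx":0,"wy":0,"wz":0,"tx":0,"ty":0,"tz":2,"hand":0.4},{"wx":0,"wy":0,"wz":0,"tx":0,"ty":0,"tz":2,"hand":0.4},{"wx":0,"wy":0,"wz":0,"tx":0,"ty":0,"tz":2,"hand":0.4},{"wx":0,"wy":0,"wz":0,"tx":0,"ty":0,"tz":2,"hand":0.4},{"wx":0,"wy":0,"wz":0,"tx":0,"ty":0,"tz":2,"hand":0.4},{"wx":0,"wy":0,"wz":0,"tx":0,"ty":0,"tz":2,"hand":0.4}]}}

```text
clock: 42.18
position: [0.5799, 0.193, 0.0688]
ee_rot: [-2.374, -2.057, 0.002]
force: [-0.0, -0.1, -3.4]
width: 0.735
```

>>> {"name": "step_arm", "arguments": {"plan": [{"wx":0,"wy":0,"wz":0,"tx":0,"ty":0,"tz":0,"hand":0.4},{"wx":0,"wy":0,"wz":0,"tx":0,"ty":0,"tz":0,"hand":0.4},{"wx":0,"wy":0,"wz":0,"tx":0,"ty":0,"tz":0,"hand":0.4},{"wx":0,"wy":0,"wz":0,"tx":0,"ty":0,"tz":0,"hand":0.4},{"wx":0,"wy":0,"wz":0,"tx":0,"ty":0,"tz":0,"hand":0.4},{"wx":0,"wy":0,"wz":0,"tx":0,"ty":0,"tz":0,"hand":0.4},{"wx":0,"wy":0,"wz":0,"tx":0,"ty":0,"tz":0,"hand":0.4},{"wx":0,"wy":0,"wz":0,"tx":0,"ty":0,"tz":0,"hand":0.4},{"wx":0,"wy":0,"wz":0,"tx":0,"ty":0,"tz":0,"hand":0.4},{"wx":0,"wy":0,"wz":0,"tx":0,"ty":0,"tz":0,"hand":0.4}]}}

```text
clock: 43.02
position: [0.5805, 0.1936, 0.0705]
ee_rot: [2.374, 2.058, 0.0]
force: [-0.1, 0.2, -1.6]
width: 0.74
```

```bash
python3 - <<'E'
from h import *
go(.58,.200,.036,np.degrees(PSI))
E
```

```text
t 43.02 pos [0.5805 0.1936 0.0705] q7 -0.83 width 0.74 F [-0.1  0.2 -1.6]
wz units 0.004  tilt fix wx wy 0.001 0.000 | tx 0.63 ty -0.14 tz 3.45 cm
```

>>> {"name": "step_arm", "arguments": {"plan": [{"wx":0,"wy":0,"wz":0,"tx":0,"ty":0,"tz":1,"hand":0.4},{"wx":0,"wy":0,"wz":0,"tx":0,"ty":0,"tz":1,"hand":0.4},{"wx":0,"wy":0,"wz":0,"tx":0,"ty":0,"tz":0.8,"hand":0.4},{"wx":0,"wy":0,"wz":0,"tx":0,"ty":0,"tz":0.4,"hand":0.4},{"wx":0,"wy":0,"wz":0,"tx":0,"ty":0,"tz":0.3,"hand":0.4},{"wx":0,"wy":0,"wz":0,"tx":0,"ty":0,"tz":0,"hand":0.4},{"wx":0,"wy":0,"wz":0,"tx":0,"ty":0,"tz":0,"hand":0.9},{"wx":0,"wy":0,"wz":0,"tx":0,"ty":0,"tz":0,"hand":1},{"wx":0,"wy":0,"wz":0,"tx":0,"ty":0,"tz":0,"hand":1},{"wx":0,"wy":0,"wz":0,"tx":0,"ty":0,"tz":0,"hand":1}]}}

```text
clock: 43.85
position: [0.5807, 0.1937, 0.0356]
ee_rot: [2.374, 2.057, 0.001]
force: [-0.9, 0.2, 0.4]
width: 0.969
```

>>> {"name": "step_arm", "arguments": {"plan": [{"wx":0,"wy":0,"wz":0,"tx":0,"ty":0,"tz":-0.5,"hand":1},{"wx":0,"wy":0,"wz":0,"tx":0,"ty":0,"tz":-1.5,"hand":1},{"wx":0,"wy":0,"wz":0,"tx":0,"ty":0,"tz":-2.5,"hand":1},{"wx":0,"wy":0,"wz":0,"tx":0,"ty":0,"tz":-3,"hand":1},{"wx":0,"wy":0,"wz":0,"tx":0,"ty":0,"tz":-3,"hand":1},{"wx":0,"wy":0,"wz":0,"tx":0,"ty":0,"tz":-3,"hand":1},{"wx":0,"wy":0,"wz":0,"tx":0,"ty":0,"tz":-3,"hand":1},{"wx":0,"wy":0,"wz":0,"tx":-1,"ty":0.2,"tz":-1,"hand":1},{"wx":0,"wy":0,"wz":0,"tx":-2,"ty":0.4,"tz":0,"hand":1},{"wx":0,"wy":0,"wz":0,"tx":-2.5,"ty":0.5,"tz":0,"hand":1}]}}

```text
clock: 44.68
position: [0.5837, 0.139, 0.212]
ee_rot: [2.37, 2.061, 0.005]
force: [-0.3, -0.6, 0.2]
width: 1.0
```

```bash
python3 - <<'E'
from h import *
snap('top','t6'); cases('t6')
go(.6377,-.1313,.2,np.degrees(PSI))
E
```

```text
px [29  3] z 0.037 c [1374.4  691.2] size [137.9   7.9] ang 89.6 rgb [129 132 118]
px [ 78 139] z 0.061 c [870.1 496.1] size [ 84.6 126.7] ang 4.4 rgb [182 177  71]
px [273 145] z 0.057 c [794.1 -61.8] size [50.6 51.7] ang 30.6 rgb [ 50 122 225]
px [233 148] z 0.056 c [791.8  52.3] size [58.  57.1] ang 63.6 rgb [134 147 142]
px [366 176] z 0.171 c [ 647.3 -285.8] size [19.7  8.1] ang 57.4 rgb [92 86 74]
px [113 187] z 0.039 c [715.5 391. ] size [68.9 60.1] ang 57.1 rgb [233 162  68]
px [328 206] z 0.084 c [ 624.  -169.9] size [398.5 102.5] ang 72.7 rgb [224 224 222]
px [334 239] z 0.118 c [ 488.8 -188.9] size [23.  21.8] ang 80.5 rgb [231  85  84]
px [133 293] z 0.039 c [421.7 349.4] size [104.4  68.1] ang 80.3 rgb [233 236 237]
t 44.73 pos [0.5845 0.1305 0.2109] q7 -0.65 width 0.996 F [ 0.9 -6.3 -1. ]
wz units -0.037  tilt fix wx wy 0.016 0.036 | tx -25.16 ty 9.00 tz 1.09 cm
```

View pics/t6.png

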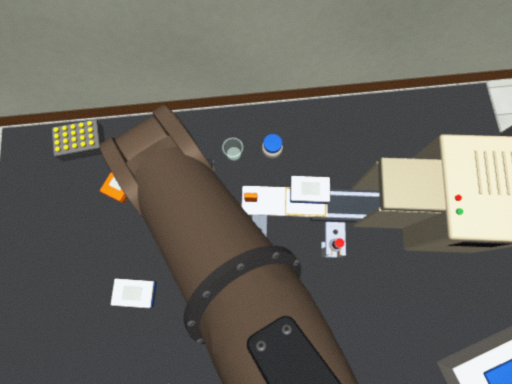

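```bash
python3 - <<'E'
from h import *
im,d,c=load('t6');P=world(d,c)
m=(abs(P[...,2]-.079)<.006)&(im.min(-1)>150)&(d>0)&(P[...,1]<-.05)&(P[...,1]>-.25)&(P[...,0]>.56)
print(m.sum(),P[m][:,2].mean(),cv2.minAreaRect((P[m][:,:2]*1000).astype(np.float32)))
E
```

```text
910 0.0765700214915506 ((644.787109375, -144.51336669921875), (102.37422180175781, 68.55765533447266), 82.23361206054688)
```

>>> {"name": "step_arm", "arguments": {"plan": [{"wx":0,"wy":0,"wz":0,"tx":-2.5,"ty":0.95,"tz":0,"hand":1},{"wx":0,"wy":0,"wz":0,"tx":-2.7,"ty":1.05,"tz":0,"hand":1},{"wx":0,"wy":0,"wz":0,"tx":-2.7,"ty":1.05,"tz":0,"hand":1},{"wx":0,"wy":0,"wz":0,"tx":-2.7,"ty":1.05,"tz":0,"hand":1},{"wx":0,"wy":0,"wz":0,"tx":-2.7,"ty":1.05,"tz":0,"hand":1},{"wx":0,"wy":0,"wz":0,"tx":-2.7,"ty":1.05,"tz":0,"hand":1},{"wx":0,"wy":0,"wz":0,"tx":-2.7,"ty":1.05,"tz":0,"hand":1},{"wx":0,"wy":0,"wz":0,"tx":-2.7,"ty":1.05,"tz":0,"hand":1},{"wx":0,"wy":0,"wz":0,"tx":-2.5,"ty":0.8,"tz":0,"hand":1},{"wx":0,"wy":0,"wz":0,"tx":-1.3,"ty":0.4,"tz":0,"hand":1}]}}

```text
clock: 45.57
position: [0.6416, -0.1302, 0.2101]
ee_rot: [2.377, 2.052, -0.003]
force: [0.2, -0.6, 0.0]
width: 0.998
```

>>> {"name": "step_arm", "arguments": {"plan": [{"wx":0,"wy":0,"wz":0,"tx":0,"ty":0,"tz":0,"hand":1},{"wx":0,"wy":0,"wz":0,"tx":0,"ty":0,"tz":0,"hand":1},{"wx":0,"wy":0,"wz":0,"tx":0,"ty":0,"tz":0,"hand":1},{"wx":0,"wy":0,"wz":0,"tx":0,"ty":0,"tz":0,"hand":1},{"wx":0,"wy":0,"wz":0,"tx":0,"ty":0,"tz":0,"hand":1},{"wx":0,"wy":0,"wz":0,"tx":0,"ty":0,"tz":0,"hand":1},{"wx":0,"wy":0,"wz":0,"tx":0,"ty":0,"tz":0,"hand":1},{"wx":0,"wy":0,"wz":0,"tx":0,"ty":0,"tz":0,"hand":1},{"wx":0,"wy":0,"wz":0,"tx":0,"ty":0,"tz":0,"hand":1},{"wx":0,"wy":0,"wz":0,"tx":0,"ty":0,"tz":0,"hand":1}]}}

```text
clock: 46.4
position: [0.6418, -0.1253, 0.2104]
ee_rot: [2.374, 2.058, -0.0]
force: [0.2, -0.2, -0.5]
width: 1.0
```

```bash
python3 - <<'E'
from h import *
go(.6445,-.1425,.069,np.degrees(PSI))
wcase('w13',.076,.004)
E
```

```text
t 46.4 pos [ 0.6418 -0.1253  0.2104] q7 -0.21 width 1.0 F [ 0.2 -0.2 -0.5]
wz units 0.005  tilt fix wx wy -0.000 0.001 | tx -1.66 ty 0.52 tz 14.14 cm
w13 [ 229  154   74  102 7172] z 0.0762 [ 644.9 -143.1] [102.9  68.1] 81.8
```

View pics/w13.png

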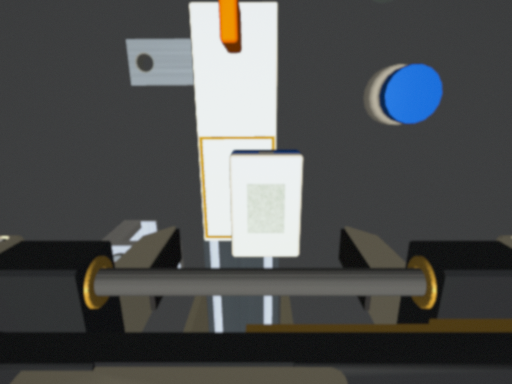

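>>> {"name": "step_arm", "arguments": {"plan": [{"wx":0,"wy":0,"wz":0,"tx":-0.85,"ty":0.25,"tz":1,"hand":1},{"wx":0,"wy":0,"wz":0,"tx":-0.85,"ty":0.25,"tz":1.5,"hand":1},{"wx":0,"wy":0,"wz":0,"tx":0,"ty":0,"tz":1.5,"hand":1},{"wx":0,"wy":0,"wz":0,"tx":0,"ty":0,"tz":1.5,"hand":1},{"wx":0,"wy":0,"wz":0,"tx":0,"ty":0,"tz":1.5,"hand":1},{"wx":0,"wy":0,"wz":0,"tx":0,"ty":0,"tz":1.5,"hand":1},{"wx":0,"wy":0,"wz":0,"tx":0,"ty":0,"tz":1.5,"hand":1},{"wx":0,"wy":0,"wz":0,"tx":0,"ty":0,"tz":0.5,"hand":1},{"wx":0,"wy":0,"wz":0,"tx":0,"ty":0,"tz":0,"hand":1},{"wx":0,"wy":0,"wz":0,"tx":0,"ty":0,"tz":0,"hand":1}]}}

```text
clock: 47.28
position: [0.6443, -0.1433, 0.1053]
ee_rot: [-2.374, -2.057, 0.0]
force: [-0.0, 0.0, 0.4]
width: 0.999
```

```bash
python3 - <<'E'
from h import *
go(.6448,-.1428,.07,np.degrees(PSI))
im,d,c=load('w13');P=world(d,c);hsv=cv2.cvtColor(im,cv2.COLOR_RGB2HSV)
m=(hsv[...,0]>12)&(hsv[...,0]<32)&(hsv[...,1]>100)&(hsv[...,2]>100)&(abs(P[...,2]-.04)<.004); m[:130]=0;m[242:]=0
q=P[m]; print(len(q),cv2.minAreaRect((q[:,:2]*1000).astype(np.float32)))
E
```

```text
t 47.28 pos [ 0.6443 -0.1433  0.1053] q7 -0.22 width 0.999 F [-0.   0.   0.4]
wz units 0.002  tilt fix wx wy -0.003 0.000 | tx 0.05 ty 0.04 tz 3.53 cm
427 ((617.674072265625, -131.65992736816406), (110.88697052001953, 75.83680725097656), 81.90127563476562)
```

>>> {"name": "step_arm", "arguments": {"plan": [{"wx":0,"wy":0,"wz":0,"tx":0,"ty":0,"tz":1,"hand":1},{"wx":0,"wy":0,"wz":0,"tx":0,"ty":0,"tz":1,"hand":1},{"wx":0,"wy":0,"wz":0,"tx":0,"ty":0,"tz":1,"hand":1},{"wx":0,"wy":0,"wz":0,"tx":0,"ty":0,"tz":0.5,"hand":1},{"wx":0,"wy":0,"wz":0,"tx":0,"ty":0,"tz":0,"hand":1},{"wx":0,"wy":0,"wz":0,"tx":0,"ty":0,"tz":0,"hand":0.9},{"wx":0,"wy":0,"wz":0,"tx":0,"ty":0,"tz":0,"hand":0.8},{"wx":0,"wy":0,"wz":0,"tx":0,"ty":0,"tz":0,"hand":0.7},{"wx":0,"wy":0,"wz":0,"tx":0,"ty":0,"tz":0,"hand":0.6},{"wx":0,"wy":0,"wz":0,"tx":0,"ty":0,"tz":0,"hand":0.5}]}}

```text
clock: 48.12
position: [0.6446, -0.143, 0.0709]
ee_rot: [2.374, 2.057, 0.001]
force: [0.2, 0.3, 1.5]
width: 0.735
```

>>> {"name": "step_arm", "arguments": {"plan": [{"wx":0,"wy":0,"wz":0,"tx":0,"ty":0,"tz":0,"hand":0.4},{"wx":0,"wy":0,"wz":0,"tx":0,"ty":0,"tz":0,"hand":0.4},{"wx":0,"wy":0,"wz":0,"tx":0,"ty":0,"tz":0,"hand":0.4},{"wx":0,"wy":0,"wz":0,"tx":0,"ty":0,"tz":0,"hand":0.4},{"wx":0,"wy":0,"wz":0,"tx":0,"ty":0,"tz":-0.5,"hand":0.4},{"wx":0,"wy":0,"wz":0,"tx":0,"ty":0,"tz":-0.5,"hand":0.4},{"wx":0,"wy":0,"wz":0,"tx":0,"ty":0,"tz":0,"hand":0.4},{"wx":0,"wy":0,"wz":0,"tx":0,"ty":0,"tz":0,"hand":0.4},{"wx":0,"wy":0,"wz":0,"tx":0,"ty":0,"tz":0,"hand":0.4},{"wx":0,"wy":0,"wz":0,"tx":0,"ty":0,"tz":0,"hand":0.4}]}}

```text
clock: 48.95
position: [0.644, -0.143, 0.0801]
ee_rot: [-2.374, -2.057, 0.001]
force: [0.8, 0.8, -2.6]
width: 0.739
```

```bash
python3 - <<'E'
from h import *
go(.6177,-.1316,.07,np.degrees(PSI))
E
```

```text
t 48.95 pos [ 0.644  -0.143   0.0801] q7 -0.23 width 0.739 F [ 0.8  0.8 -2.6]
wz units 0.004  tilt fix wx wy -0.005 0.001 | tx 0.75 ty -2.77 tz 1.01 cm
```

>>> {"name": "step_arm", "arguments": {"plan": [{"wx":0,"wy":0,"wz":0,"tx":0.25,"ty":-0.7,"tz":0,"hand":0.4},{"wx":0,"wy":0,"wz":0,"tx":0.25,"ty":-0.9,"tz":0,"hand":0.4},{"wx":0,"wy":0,"wz":0,"tx":0.25,"ty":-0.9,"tz":0,"hand":0.4},{"wx":0,"wy":0,"wz":0,"tx":0,"ty":-0.27,"tz":0,"hand":0.4},{"wx":0,"wy":0,"wz":0,"tx":0,"ty":0,"tz":0.2,"hand":0.4},{"wx":0,"wy":0,"wz":0,"tx":0,"ty":0,"tz":0.4,"hand":0.4},{"wx":0,"wy":0,"wz":0,"tx":0,"ty":0,"tz":0.2,"hand":0.4},{"wx":0,"wy":0,"wz":0,"tx":0,"ty":0,"tz":0,"hand":0.4},{"wx":0,"wy":0,"wz":0,"tx":0,"ty":0,"tz":0,"hand":0.4},{"wx":0,"wy":0,"wz":0,"tx":0,"ty":0,"tz":0,"hand":0.4}]}}

```text
clock: 49.78
position: [0.6181, -0.1316, 0.0723]
ee_rot: [-2.374, -2.057, -0.0]
force: [-0.3, -0.4, -2.1]
width: 0.74
```

```bash
python3 - <<'E'
from h import *
go(.6177,-.1316,.07,np.degrees(PSI))
E
```

```text
t 49.78 pos [ 0.6181 -0.1316  0.0723] q7 -0.26 width 0.74 F [-0.3 -0.4 -2.1]
wz units 0.004  tilt fix wx wy -0.000 -0.001 | tx -0.01 ty -0.04 tz 0.23 cm
```

>>> {"name": "step_arm", "arguments": {"plan": [{"wx":0,"wy":0,"wz":0,"tx":0,"ty":-0.03,"tz":0.12,"hand":0.4},{"wx":0,"wy":0,"wz":0,"tx":0,"ty":0,"tz":0.1,"hand":0.4},{"wx":0,"wy":0,"wz":0,"tx":0,"ty":0,"tz":0,"hand":0.4},{"wx":0,"wy":0,"wz":0,"tx":0,"ty":0,"tz":0,"hand":0.4},{"wx":0,"wy":0,"wz":0,"tx":0,"ty":0,"tz":0,"hand":0.85},{"wx":0,"wy":0,"wz":0,"tx":0,"ty":0,"tz":0,"hand":0.95},{"wx":0,"wy":0,"wz":0,"tx":0,"ty":0,"tz":0,"hand":1},{"wx":0,"wy":0,"wz":0,"tx":0,"ty":0,"tz":0,"hand":1},{"wx":0,"wy":0,"wz":0,"tx":0,"ty":0,"tz":0,"hand":1},{"wx":0,"wy":0,"wz":0,"tx":0,"ty":0,"tz":0,"hand":1}]}}

```text
clock: 50.62
position: [0.6177, -0.1315, 0.0701]
ee_rot: [-2.374, -2.058, 0.0]
force: [-0.9, -0.2, -0.5]
width: 1.0
```

>>> {"name": "step_arm", "arguments": {"plan": [{"wx":0,"wy":0,"wz":0,"tx":0,"ty":0,"tz":-0.5,"hand":1},{"wx":0,"wy":0,"wz":0,"tx":0,"ty":0,"tz":-1,"hand":1},{"wx":0,"wy":0,"wz":0,"tx":0,"ty":0,"tz":-2,"hand":1},{"wx":0,"wy":0,"wz":0,"tx":0,"ty":0,"tz":-2,"hand":1},{"wx":0,"wy":0,"wz":0,"tx":0,"ty":0,"tz":-2.5,"hand":1},{"wx":0,"wy":0,"wz":0,"tx":0,"ty":0,"tz":-2.5,"hand":1},{"wx":0,"wy":0,"wz":0,"tx":0,"ty":0,"tz":-2,"hand":1},{"wx":0,"wy":0,"wz":0,"tx":0,"ty":0,"tz":-1,"hand":1},{"wx":0,"wy":0,"wz":0,"tx":0,"ty":0,"tz":0,"hand":1},{"wx":0,"wy":0,"wz":0,"tx":0,"ty":0,"tz":0,"hand":1}]}}

```text
clock: 51.45
position: [0.6176, -0.1316, 0.2054]
ee_rot: [2.374, 2.057, 0.0]
force: [0.3, 0.9, -1.0]
width: 1.002
```

```bash
python3 - <<'E'
from h import *
wcase('w14',.076,.004)
snap('side','s11'); cases('s11')
go(.5807,.1937,.2,np.degrees(PSI))
E
```

```text
w14 [ 222  136   76  107 7774] z 0.0762 [ 617.8 -132.1] [103.   68.1] 81.8
px [ 70 106] z 0.182 c [1372.9  -82.9] size [ 15.6 531.5] ang 0.2 rgb [136 142 123]
px [283 174] z 0.117 c [ 522.2 -256.6] size [ 44.3 177.7] ang 17.9 rgb [151  75  61]
px [212 178] z 0.057 c [794.7 -59.5] size [50.2 54.5] ang 57.4 rgb [ 40 113 213]
px [188 200] z 0.055 c [790.4  54.9] size [58.7 58.1] ang 21.5 rgb [118 132 125]
px [144 252] z 0.063 c [774.1 250.9] size [54.3 50.8] ang 11.1 rgb [60 57 54]
px [220 275] z 0.038 c [578.5 193.5] size [104.4  68.8] ang 82.3 rgb [234 239 235]
px [274 288] z 0.038 c [451.  153.9] size [104.3  68.7] ang 74.0 rgb [173 112 200]
px [ 36 314] z 0.06 c [866.7 502.3] size [ 85.7 126. ] ang 6.3 rgb [182 175  39]
px [118 304] z 0.038 c [732.6 381.8] size [ 68.2 106.2] ang 58.0 rgb [236 163  61]
px [237 361] z 0.038 c [419.9 350.7] size [104.2  68.9] ang 80.2 rgb [236 241 238]
t 51.55 pos [ 0.6168 -0.1315  0.2038] q7 -0.2 width 1.001 F [-0.1 -0.3 -0.9]
wz units 0.005  tilt fix wx wy -0.021 0.001 | tx 31.68 ty -8.21 tz 0.38 cm
```

>>> {"name": "step_arm", "arguments": {"plan": [{"wx":0,"wy":0,"wz":0,"tx":2.0,"ty":-0.5,"tz":0,"hand":1},{"wx":0,"wy":0,"wz":0,"tx":2.8,"ty":-0.7,"tz":0,"hand":1},{"wx":0,"wy":0,"wz":0,"tx":2.8,"ty":-0.7,"tz":0,"hand":1},{"wx":0,"wy":0,"wz":0,"tx":2.8,"ty":-0.7,"tz":0,"hand":1},{"wx":0,"wy":0,"wz":0,"tx":2.8,"ty":-0.7,"tz":0,"hand":1},{"wx":0,"wy":0,"wz":0,"tx":2.8,"ty":-0.7,"tz":0,"hand":1},{"wx":0,"wy":0,"wz":0,"tx":2.8,"ty":-0.7,"tz":0,"hand":1},{"wx":0,"wy":0,"wz":0,"tx":2.8,"ty":-0.7,"tz":0,"hand":1},{"wx":0,"wy":0,"wz":0,"tx":2.8,"ty":-0.7,"tz":0,"hand":1},{"wx":0,"wy":0,"wz":0,"tx":2.8,"ty":-0.7,"tz":0,"hand":1}]}}

```text
clock: 52.38
position: [0.5879, 0.1484, 0.2036]
ee_rot: [-2.373, -2.057, 0.004]
force: [0.9, 0.0, -0.3]
width: 1.005
```

>>> {"name": "step_arm", "arguments": {"plan": [{"wx":0,"wy":0,"wz":0,"tx":2.5,"ty":-0.7,"tz":0,"hand":1},{"wx":0,"wy":0,"wz":0,"tx":1.5,"ty":-0.5,"tz":0,"hand":1},{"wx":0,"wy":0,"wz":0,"tx":0.8,"ty":-0.3,"tz":0,"hand":1},{"wx":0,"wy":0,"wz":0,"tx":0,"ty":0,"tz":2,"hand":1},{"wx":0,"wy":0,"wz":0,"tx":0,"ty":0,"tz":2,"hand":1},{"wx":0,"wy":0,"wz":0,"tx":0,"ty":0,"tz":2,"hand":1},{"wx":0,"wy":0,"wz":0,"tx":0,"ty":0,"tz":0,"hand":1},{"wx":0,"wy":0,"wz":0,"tx":0,"ty":0,"tz":0,"hand":1},{"wx":0,"wy":0,"wz":0,"tx":0,"ty":0,"tz":0,"hand":1},{"wx":0,"wy":0,"wz":0,"tx":0,"ty":0,"tz":0,"hand":1}]}}

```text
clock: 53.22
position: [0.5817, 0.1971, 0.1464]
ee_rot: [2.374, 2.057, 0.002]
force: [-0.4, -0.4, 0.6]
width: 1.002
```

```bash
python3 - <<'E'
from h import *
wcase('w15')
go(.5805,.1937,.029,np.degrees(PSI))
E
```

```text
w15 [   0    0   72  105 6691] z 0.036 [424.4 335.5] [72.9 57. ] 80.2
w15 [ 218  142   82  113 8733] z 0.0362 [580.4 194.3] [102.4  67.8] 81.7
w15 [106 235  32  27 409] z 0.0366 [448.4 174. ] [32.3 21.2] 36.0
t 53.27 pos [0.5817 0.1972 0.1465] q7 -0.79 width 0.998 F [-0.7 -0.5  0.6]
wz units 0.001  tilt fix wx wy 0.016 -0.008 | tx -0.36 ty -0.07 tz 11.75 cm
```

View pics/w15.png

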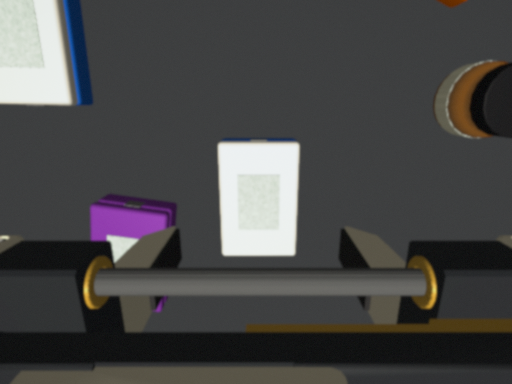

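>>> {"name": "step_arm", "arguments": {"plan": [{"wx":0,"wy":0,"wz":0,"tx":-0.33,"ty":-0.05,"tz":1,"hand":0.92},{"wx":0,"wy":0,"wz":0,"tx":0,"ty":0,"tz":1.5,"hand":0.92},{"wx":0,"wy":0,"wz":0,"tx":0,"ty":0,"tz":1.5,"hand":0.92},{"wx":0,"wy":0,"wz":0,"tx":0,"ty":0,"tz":1.5,"hand":0.92},{"wx":0,"wy":0,"wz":0,"tx":0,"ty":0,"tz":1.5,"hand":0.92},{"wx":0,"wy":0,"wz":0,"tx":0,"ty":0,"tz":1.5,"hand":0.92},{"wx":0,"wy":0,"wz":0,"tx":0,"ty":0,"tz":1.5,"hand":0.92},{"wx":0,"wy":0,"wz":0,"tx":0,"ty":0,"tz":1,"hand":0.92},{"wx":0,"wy":0,"wz":0,"tx":0,"ty":0,"tz":0.6,"hand":0.92},{"wx":0,"wy":0,"wz":0,"tx":0,"ty":0,"tz":0,"hand":0.92}]}}

```text
clock: 54.1
position: [0.5794, 0.1934, 0.0281]
ee_rot: [-2.374, -2.057, 0.003]
force: [-0.7, -0.6, -0.2]
width: 0.921
```

>>> {"name": "step_arm", "arguments": {"plan": [{"wx":0,"wy":0,"wz":0,"tx":0,"ty":0,"tz":0,"hand":0.8},{"wx":0,"wy":0,"wz":0,"tx":0,"ty":0,"tz":0,"hand":0.7},{"wx":0,"wy":0,"wz":0,"tx":0,"ty":0,"tz":0,"hand":0.6},{"wx":0,"wy":0,"wz":0,"tx":0,"ty":0,"tz":0,"hand":0.5},{"wx":0,"wy":0,"wz":0,"tx":0,"ty":0,"tz":0,"hand":0.4},{"wx":0,"wy":0,"wz":0,"tx":0,"ty":0,"tz":0,"hand":0.4},{"wx":0,"wy":0,"wz":0,"tx":0,"ty":0,"tz":0,"hand":0.4},{"wx":0,"wy":0,"wz":0,"tx":0,"ty":0,"tz":0,"hand":0.4},{"wx":0,"wy":0,"wz":0,"tx":0,"ty":0,"tz":0,"hand":0.4},{"wx":0,"wy":0,"wz":0,"tx":0,"ty":0,"tz":0,"hand":0.4}]}}

```text
clock: 54.93
position: [0.5805, 0.1941, 0.0301]
ee_rot: [2.374, 2.057, 0.002]
force: [0.8, -0.2, 7.2]
width: 0.738
```

```bash
python3 - <<'E'
from h import *
go(.6177,-.1316,.2,np.degrees(PSI))
E
```

```text
t 54.93 pos [0.5805 0.1941 0.0301] q7 -0.86 width 0.738 F [ 0.8 -0.2  7.2]
wz units 0.004  tilt fix wx wy 0.012 -0.006 | tx -31.71 ty 8.32 tz -16.99 cm
```

>>> {"name": "step_arm", "arguments": {"plan": [{"wx":0,"wy":0,"wz":0,"tx":0,"ty":0,"tz":-0.6,"hand":0.4},{"wx":0,"wy":0,"wz":0,"tx":0,"ty":0,"tz":-1.5,"hand":0.4},{"wx":0,"wy":0,"wz":0,"tx":0,"ty":0,"tz":-2.5,"hand":0.4},{"wx":0,"wy":0,"wz":0,"tx":0,"ty":0,"tz":-2.5,"hand":0.4},{"wx":0,"wy":0,"wz":0,"tx":0,"ty":0,"tz":-2.5,"hand":0.4},{"wx":0,"wy":0,"wz":0,"tx":0,"ty":0,"tz":-2.5,"hand":0.4},{"wx":0,"wy":0,"wz":0,"tx":-0.5,"ty":0.2,"tz":-2.5,"hand":0.4},{"wx":0,"wy":0,"wz":0,"tx":-1.5,"ty":0.4,"tz":-2,"hand":0.4},{"wx":0,"wy":0,"wz":0,"tx":-2.5,"ty":0.7,"tz":-0.8,"hand":0.4},{"wx":0,"wy":0,"wz":0,"tx":-2.7,"ty":0.7,"tz":0,"hand":0.4}]}}

```text
clock: 55.77
position: [0.5903, 0.1208, 0.2061]
ee_rot: [2.37, 2.06, 0.006]
force: [0.1, -0.4, -3.1]
width: 0.739
```

>>> {"name": "step_arm", "arguments": {"plan": [{"wx":0,"wy":0,"wz":0,"tx":-2.7,"ty":0.7,"tz":0,"hand":0.4},{"wx":0,"wy":0,"wz":0,"tx":-2.7,"ty":0.7,"tz":0,"hand":0.4},{"wx":0,"wy":0,"wz":0,"tx":-2.7,"ty":0.7,"tz":0,"hand":0.4},{"wx":0,"wy":0,"wz":0,"tx":-2.7,"ty":0.7,"tz":0,"hand":0.4},{"wx":0,"wy":0,"wz":0,"tx":-2.7,"ty":0.7,"tz":0,"hand":0.4},{"wx":0,"wy":0,"wz":0,"tx":-2.7,"ty":0.7,"tz":0,"hand":0.4},{"wx":0,"wy":0,"wz":0,"tx":-2.7,"ty":0.7,"tz":0,"hand":0.4},{"wx":0,"wy":0,"wz":0,"tx":-2.7,"ty":0.7,"tz":0,"hand":0.4},{"wx":0,"wy":0,"wz":0,"tx":-2,"ty":0.5,"tz":0,"hand":0.4},{"wx":0,"wy":0,"wz":0,"tx":-1,"ty":0.2,"tz":0,"hand":0.4}]}}

```text
clock: 56.6
position: [0.6163, -0.137, 0.2029]
ee_rot: [2.378, 2.052, -0.003]
force: [-0.2, -0.4, -2.3]
width: 0.739
```

>>> {"name": "step_arm", "arguments": {"plan": [{"wx":0,"wy":0,"wz":0,"tx":0,"ty":0,"tz":0,"hand":0.4},{"wx":0,"wy":0,"wz":0,"tx":0,"ty":0,"tz":1,"hand":0.4},{"wx":0,"wy":0,"wz":0,"tx":0,"ty":0,"tz":1.2,"hand":0.4},{"wx":0,"wy":0,"wz":0,"tx":0,"ty":0,"tz":1.2,"hand":0.4},{"wx":0,"wy":0,"wz":0,"tx":0,"ty":0,"tz":1.2,"hand":0.4},{"wx":0,"wy":0,"wz":0,"tx":0,"ty":0,"tz":1,"hand":0.4},{"wx":0,"wy":0,"wz":0,"tx":0,"ty":0,"tz":0,"hand":0.4},{"wx":0,"wy":0,"wz":0,"tx":0,"ty":0,"tz":0,"hand":0.4},{"wx":0,"wy":0,"wz":0,"tx":0,"ty":0,"tz":0,"hand":0.4},{"wx":0,"wy":0,"wz":0,"tx":0,"ty":0,"tz":0,"hand":0.4}]}}

```text
clock: 57.43
position: [0.6175, -0.1327, 0.1479]
ee_rot: [2.373, 2.057, 0.001]
force: [0.8, 0.0, -2.1]
width: 0.738
```

```bash
python3 - <<'E'
from h import *
go(.6177,-.1316,.106,np.degrees(PSI))
im,d,c=snap('wrist','w16')
snap('side','s12')
E
```

```text
t 57.43 pos [ 0.6175 -0.1327  0.1479] q7 -0.22 width 0.738 F [ 0.8  0.  -2.1]
wz units 0.004  tilt fix wx wy 0.012 -0.000 | tx 0.11 ty 0.00 tz 4.19 cm
```

View pics/w16.png

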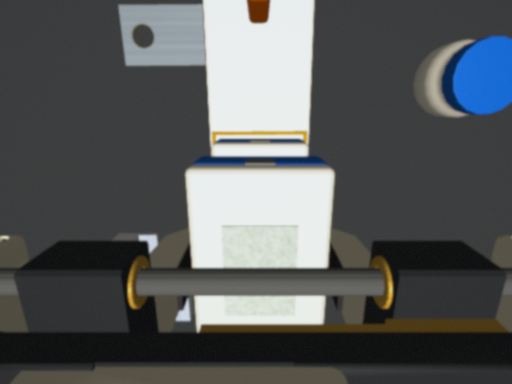

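View pics/s12.png

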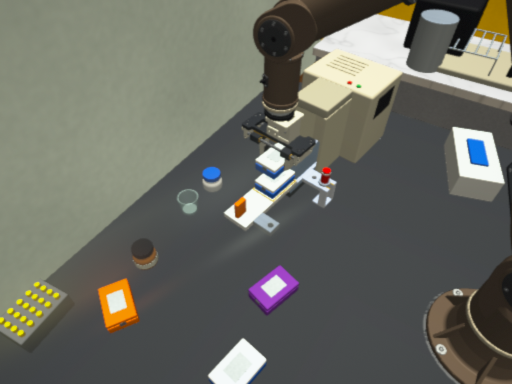

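The lower case is still on the outline, with its front edge centred at px (213-308,148). Lowering the second case onto it.

>>> {"name": "step_arm", "arguments": {"plan": [{"wx":0,"wy":0,"wz":0,"tx":0.1,"ty":0,"tz":0.5,"hand":0.4},{"wx":0,"wy":0,"wz":0,"tx":0,"ty":0,"tz":0.7,"hand":0.4},{"wx":0,"wy":0,"wz":0,"tx":0,"ty":0,"tz":0.7,"hand":0.4},{"wx":0,"wy":0,"wz":0,"tx":0,"ty":0,"tz":0.7,"hand":0.4},{"wx":0,"wy":0,"wz":0,"tx":0,"ty":0,"tz":0.7,"hand":0.4},{"wx":0,"wy":0,"wz":0,"tx":0,"ty":0,"tz":0.5,"hand":0.4},{"wx":0,"wy":0,"wz":0,"tx":0,"ty":0,"tz":0.2,"hand":0.4},{"wx":0,"wy":0,"wz":0,"tx":0,"ty":0,"tz":0,"hand":0.4},{"wx":0,"wy":0,"wz":0,"tx":0,"ty":0,"tz":0,"hand":0.4},{"wx":0,"wy":0,"wz":0,"tx":0,"ty":0,"tz":0,"hand":0.4}]}}

```text
clock: 58.37
position: [0.6173, -0.1318, 0.1074]
ee_rot: [2.374, 2.057, 0.0]
force: [-0.1, -0.5, -2.4]
width: 0.74
```

```bash
python3 - <<'E'
from h import *
go(.6177,-.1316,.106,np.degrees(PSI))
E
```

```text
t 58.37 pos [ 0.6173 -0.1318  0.1074] q7 -0.24 width 0.74 F [-0.1 -0.5 -2.4]
wz units 0.004  tilt fix wx wy 0.005 0.000 | tx 0.02 ty 0.03 tz 0.14 cm
```

>>> {"name": "step_arm", "arguments": {"plan": [{"wx":0,"wy":0,"wz":0,"tx":0.02,"ty":0.03,"tz":0.15,"hand":0.4},{"wx":0,"wy":0,"wz":0,"tx":0,"ty":0,"tz":0,"hand":0.4},{"wx":0,"wy":0,"wz":0,"tx":0,"ty":0,"tz":0,"hand":0.4},{"wx":0,"wy":0,"wz":0,"tx":0,"ty":0,"tz":0,"hand":0.4},{"wx":0,"wy":0,"wz":0,"tx":0,"ty":0,"tz":0,"hand":0.85},{"wx":0,"wy":0,"wz":0,"tx":0,"ty":0,"tz":0,"hand":0.95},{"wx":0,"wy":0,"wz":0,"tx":0,"ty":0,"tz":0,"hand":1},{"wx":0,"wy":0,"wz":0,"tx":0,"ty":0,"tz":0,"hand":1},{"wx":0,"wy":0,"wz":0,"tx":0,"ty":0,"tz":0,"hand":1},{"wx":0,"wy":0,"wz":0,"tx":0,"ty":0,"tz":0,"hand":1}]}}

```text
clock: 59.2
position: [0.6174, -0.1316, 0.1057]
ee_rot: [-2.374, -2.058, 0.0]
force: [0.4, 0.0, -0.2]
width: 1.0
```

>>> {"name": "step_arm", "arguments": {"plan": [{"wx":0,"wy":0,"wz":0,"tx":0,"ty":0,"tz":-0.5,"hand":1},{"wx":0,"wy":0,"wz":0,"tx":0,"ty":0,"tz":-1,"hand":1},{"wx":0,"wy":0,"wz":0,"tx":0,"ty":0,"tz":-2,"hand":1},{"wx":0,"wy":0,"wz":0,"tx":0,"ty":0,"tz":-2,"hand":1},{"wx":0,"wy":0,"wz":0,"tx":0,"ty":0,"tz":-2,"hand":1},{"wx":0,"wy":0,"wz":0,"tx":0,"ty":0,"tz":-2,"hand":1},{"wx":0,"wy":0,"wz":0,"tx":0,"ty":0,"tz":-2,"hand":1},{"wx":0,"wy":0,"wz":0,"tx":0,"ty":0,"tz":-1,"hand":1},{"wx":0,"wy":0,"wz":0,"tx":0,"ty":0,"tz":0,"hand":1},{"wx":0,"wy":0,"wz":0,"tx":0,"ty":0,"tz":0,"hand":1}]}}

```text
clock: 60.03
position: [0.6175, -0.1316, 0.231]
ee_rot: [2.373, 2.057, 0.001]
force: [-0.3, 0.8, -0.4]
width: 0.999
```

```bash
python3 - <<'E'
from h import *
wcase('w17',.112,.004)
go(.4208,.3505,.2,-9.7)
E
```

```text
w17 [ 220  137   80  111 8358] z 0.1122 [ 617.9 -132. ] [103.2  67.9] 81.8
t 60.08 pos [ 0.617  -0.1316  0.23  ] q7 -0.19 width 1.001 F [-0.4  0.7 -0.2]
wz units 0.255  tilt fix wx wy -0.009 0.002 | tx 44.22 ty -27.46 tz 3.00 cm
```

View pics/w17.png

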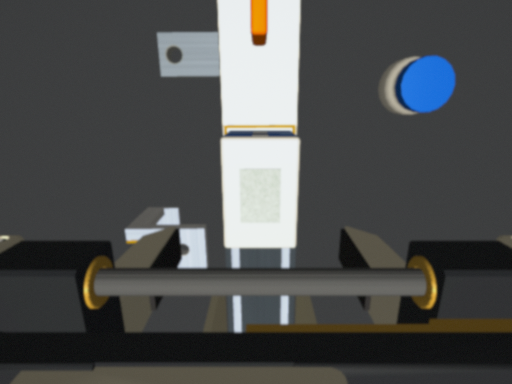

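>>> {"name": "step_arm", "arguments": {"plan": [{"wx":0,"wy":0,"wz":0.26,"tx":0,"ty":0,"tz":0,"hand":1},{"wx":0,"wy":0,"wz":0,"tx":2.4,"ty":-1.5,"tz":0,"hand":1},{"wx":0,"wy":0,"wz":0,"tx":2.4,"ty":-1.5,"tz":0,"hand":1},{"wx":0,"wy":0,"wz":0,"tx":2.4,"ty":-1.5,"tz":0,"hand":1},{"wx":0,"wy":0,"wz":0,"tx":2.4,"ty":-1.5,"tz":0,"hand":1},{"wx":0,"wy":0,"wz":0,"tx":2.4,"ty":-1.5,"tz":0,"hand":1},{"wx":0,"wy":0,"wz":0,"tx":2.4,"ty":-1.5,"tz":0,"hand":1},{"wx":0,"wy":0,"wz":0,"tx":2.4,"ty":-1.5,"tz":0,"hand":1},{"wx":0,"wy":0,"wz":0,"tx":2.4,"ty":-1.5,"tz":0,"hand":1},{"wx":0,"wy":0,"wz":0,"tx":2.4,"ty":-1.5,"tz":0,"hand":1}]}}

```text
clock: 60.92
position: [0.5196, 0.105, 0.2296]
ee_rot: [-2.403, -2.023, 0.003]
force: [0.5, -0.5, -0.3]
width: 0.996
```

>>> {"name": "step_arm", "arguments": {"plan": [{"wx":0,"wy":0,"wz":0,"tx":2.4,"ty":-1.5,"tz":0,"hand":1},{"wx":0,"wy":0,"wz":0,"tx":2.4,"ty":-1.5,"tz":0,"hand":1},{"wx":0,"wy":0,"wz":0,"tx":2.4,"ty":-1.5,"tz":0,"hand":1},{"wx":0,"wy":0,"wz":0,"tx":2.4,"ty":-1.5,"tz":0,"hand":1},{"wx":0,"wy":0,"wz":0,"tx":2.4,"ty":-1.5,"tz":0,"hand":1},{"wx":0,"wy":0,"wz":0,"tx":2.4,"ty":-1.5,"tz":0,"hand":1},{"wx":0,"wy":0,"wz":0,"tx":2.4,"ty":-1.5,"tz":0,"hand":1},{"wx":0,"wy":0,"wz":0,"tx":2.4,"ty":-1.5,"tz":0,"hand":1},{"wx":0,"wy":0,"wz":0,"tx":1,"ty":-0.5,"tz":1,"hand":1},{"wx":0,"wy":0,"wz":0,"tx":0,"ty":0,"tz":1,"hand":1}]}}

```text
clock: 61.75
position: [0.4297, 0.3277, 0.21]
ee_rot: [-2.396, -2.028, -0.0]
force: [1.0, 0.4, 0.2]
width: 0.998
```

>>> {"name": "step_arm", "arguments": {"plan": [{"wx":0,"wy":0,"wz":0,"tx":0,"ty":0,"tz":1,"hand":1},{"wx":0,"wy":0,"wz":0,"tx":0,"ty":0,"tz":0,"hand":1},{"wx":0,"wy":0,"wz":0,"tx":0,"ty":0,"tz":0,"hand":1},{"wx":0,"wy":0,"wz":0,"tx":0,"ty":0,"tz":0,"hand":1},{"wx":0,"wy":0,"wz":0,"tx":0,"ty":0,"tz":0,"hand":1},{"wx":0,"wy":0,"wz":0,"tx":0,"ty":0,"tz":0,"hand":1},{"wx":0,"wy":0,"wz":0,"tx":0,"ty":0,"tz":0,"hand":1},{"wx":0,"wy":0,"wz":0,"tx":0,"ty":0,"tz":0,"hand":1},{"wx":0,"wy":0,"wz":0,"tx":0,"ty":0,"tz":0,"hand":1},{"wx":0,"wy":0,"wz":0,"tx":0,"ty":0,"tz":0,"hand":1}]}}

```text
clock: 62.58
position: [0.4318, 0.3244, 0.2008]
ee_rot: [2.402, 2.025, 0.0]
force: [0.1, 0.5, -0.1]
width: 0.998
```

```bash
python3 - <<'E'
from h import *
wcase('w18')
go(.4208,.3515,.028,-9.6)
E
```

```text
w18 [ 209  105   70  101 6700] z 0.0361 [421.2 352. ] [102.3  67.9] 80.4
w18 [284 296  36  28 850] z 0.0368 [454.5 160.2] [39.4 38.5] 74.1
t 62.63 pos [0.4318 0.3243 0.2008] q7 -1.15 width 1.001 F [-0.1 -1.  -0.6]
wz units -0.021  tilt fix wx wy 0.001 0.000 | tx 2.50 ty -1.54 tz 17.28 cm
```

View pics/w18.png

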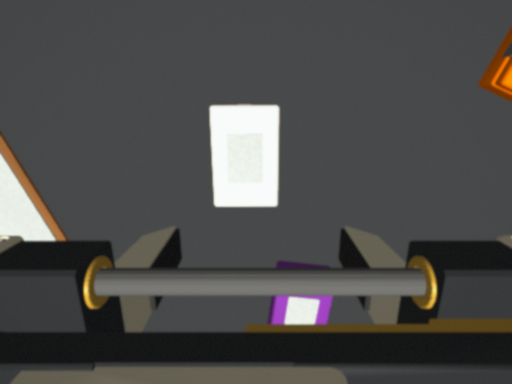

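Last blue-sided case at px (245,156), position (421,351.7). Going down on it.

>>> {"name": "step_arm", "arguments": {"plan": [{"wx":0,"wy":0,"wz":0,"tx":1.25,"ty":-0.75,"tz":0,"hand":1},{"wx":0,"wy":0,"wz":0,"tx":1.25,"ty":-0.75,"tz":0.5,"hand":1},{"wx":0,"wy":0,"wz":0,"tx":0,"ty":0,"tz":2,"hand":1},{"wx":0,"wy":0,"wz":0,"tx":0,"ty":0,"tz":2,"hand":1},{"wx":0,"wy":0,"wz":0,"tx":0,"ty":0,"tz":2,"hand":1},{"wx":0,"wy":0,"wz":0,"tx":0,"ty":0,"tz":2,"hand":1},{"wx":0,"wy":0,"wz":0,"tx":0,"ty":0,"tz":2,"hand":1},{"wx":0,"wy":0,"wz":0,"tx":0,"ty":0,"tz":2,"hand":1},{"wx":0,"wy":0,"wz":0,"tx":0,"ty":0,"tz":0,"hand":1},{"wx":0,"wy":0,"wz":0,"tx":0,"ty":0,"tz":0,"hand":1}]}}

```text
clock: 63.47
position: [0.4207, 0.3512, 0.0752]
ee_rot: [-2.401, -2.025, 0.003]
force: [0.5, 0.0, -0.2]
width: 1.0
```

```bash
python3 - <<'E'
from h import *
go(.421,.3515,.029,-9.6)
E
```

```text
t 63.47 pos [0.4207 0.3512 0.0752] q7 -1.31 width 1.0 F [ 0.5  0.  -0.2]
wz units -0.018  tilt fix wx wy -0.013 0.015 | tx 0.04 ty 0.02 tz 4.62 cm
```

>>> {"name": "step_arm", "arguments": {"plan": [{"wx":0,"wy":0,"wz":0,"tx":0,"ty":0,"tz":1.2,"hand":1},{"wx":0,"wy":0,"wz":0,"tx":0,"ty":0,"tz":1.2,"hand":1},{"wx":0,"wy":0,"wz":0,"tx":0,"ty":0,"tz":1,"hand":1},{"wx":0,"wy":0,"wz":0,"tx":0,"ty":0,"tz":0.7,"hand":1},{"wx":0,"wy":0,"wz":0,"tx":0,"ty":0,"tz":0.4,"hand":1},{"wx":0,"wy":0,"wz":0,"tx":0,"ty":0,"tz":0,"hand":1},{"wx":0,"wy":0,"wz":0,"tx":0,"ty":0,"tz":0,"hand":0.8},{"wx":0,"wy":0,"wz":0,"tx":0,"ty":0,"tz":0,"hand":0.7},{"wx":0,"wy":0,"wz":0,"tx":0,"ty":0,"tz":0,"hand":0.6},{"wx":0,"wy":0,"wz":0,"tx":0,"ty":0,"tz":0,"hand":0.5}]}}

```text
clock: 64.3
position: [0.4215, 0.3517, 0.0311]
ee_rot: [2.402, 2.025, 0.001]
force: [0.8, 0.6, 0.2]
width: 0.761
```

>>> {"name": "step_arm", "arguments": {"plan": [{"wx":0,"wy":0,"wz":0,"tx":0,"ty":0,"tz":0,"hand":0.4},{"wx":0,"wy":0,"wz":0,"tx":0,"ty":0,"tz":0,"hand":0.4},{"wx":0,"wy":0,"wz":0,"tx":0,"ty":0,"tz":0,"hand":0.4},{"wx":0,"wy":0,"wz":0,"tx":0,"ty":0,"tz":0,"hand":0.4},{"wx":0,"wy":0,"wz":0,"tx":0,"ty":0,"tz":0,"hand":0.4},{"wx":0,"wy":0,"wz":0,"tx":0,"ty":0,"tz":0,"hand":0.4},{"wx":0,"wy":0,"wz":0,"tx":0,"ty":0,"tz":0,"hand":0.4},{"wx":0,"wy":0,"wz":0,"tx":0,"ty":0,"tz":0,"hand":0.4},{"wx":0,"wy":0,"wz":0,"tx":0,"ty":0,"tz":0,"hand":0.4},{"wx":0,"wy":0,"wz":0,"tx":0,"ty":0,"tz":0,"hand":0.4}]}}

```text
clock: 65.13
position: [0.4215, 0.3517, 0.0311]
ee_rot: [2.402, 2.025, 0.001]
force: [-0.5, -1.4, 6.0]
width: 0.736
```

```bash
python3 - <<'E'
from h import *
go(.6177,-.1316,.24,np.degrees(PSI))
E
```

```text
t 65.13 pos [0.4215 0.3517 0.0311] q7 -1.35 width 0.736 F [-0.5 -1.4  6. ]
wz units -0.257  tilt fix wx wy 0.005 -0.004 | tx -45.04 ty 26.31 tz -20.89 cm
```

>>> {"name": "step_arm", "arguments": {"plan": [{"wx":0,"wy":0,"wz":0,"tx":0,"ty":0,"tz":-0.6,"hand":0.4},{"wx":0,"wy":0,"wz":0,"tx":0,"ty":0,"tz":-1.5,"hand":0.4},{"wx":0,"wy":0,"wz":0,"tx":0,"ty":0,"tz":-2.4,"hand":0.4},{"wx":0,"wy":0,"wz":0,"tx":0,"ty":0,"tz":-2.5,"hand":0.4},{"wx":0,"wy":0,"wz":0,"tx":0,"ty":0,"tz":-2.5,"hand":0.4},{"wx":0,"wy":0,"wz":0,"tx":0,"ty":0,"tz":-2.5,"hand":0.4},{"wx":0,"wy":0,"wz":0,"tx":0,"ty":0,"tz":-2.5,"hand":0.4},{"wx":0,"wy":0,"wz":-0.26,"tx":0,"ty":0,"tz":-2.5,"hand":0.4},{"wx":0,"wy":0,"wz":0,"tx":0,"ty":0,"tz":-2,"hand":0.4},{"wx":0,"wy":0,"wz":0,"tx":0,"ty":0,"tz":-1,"hand":0.4}]}}

```text
clock: 65.97
position: [0.4215, 0.3521, 0.2334]
ee_rot: [-2.374, -2.058, -0.004]
force: [0.2, 0.5, -1.9]
width: 0.74
```

>>> {"name": "step_arm", "arguments": {"plan": [{"wx":0,"wy":0,"wz":0,"tx":-1.2,"ty":0.7,"tz":0,"hand":0.4},{"wx":0,"wy":0,"wz":0,"tx":-2.4,"ty":1.4,"tz":0,"hand":0.4},{"wx":0,"wy":0,"wz":0,"tx":-2.4,"ty":1.4,"tz":0,"hand":0.4},{"wx":0,"wy":0,"wz":0,"tx":-2.4,"ty":1.4,"tz":0,"hand":0.4},{"wx":0,"wy":0,"wz":0,"tx":-2.4,"ty":1.4,"tz":0,"hand":0.4},{"wx":0,"wy":0,"wz":0,"tx":-2.4,"ty":1.4,"tz":0,"hand":0.4},{"wx":0,"wy":0,"wz":0,"tx":-2.4,"ty":1.4,"tz":0,"hand":0.4},{"wx":0,"wy":0,"wz":0,"tx":-2.4,"ty":1.4,"tz":0,"hand":0.4},{"wx":0,"wy":0,"wz":0,"tx":-2.4,"ty":1.4,"tz":0,"hand":0.4},{"wx":0,"wy":0,"wz":0,"tx":-2.4,"ty":1.4,"tz":0,"hand":0.4}]}}

```text
clock: 66.8
position: [0.5202, 0.1053, 0.23]
ee_rot: [-2.374, -2.057, 0.002]
force: [0.5, -0.9, -1.7]
width: 0.742
```

>>> {"name": "step_arm", "arguments": {"plan": [{"wx":0,"wy":0,"wz":0,"tx":-2.4,"ty":1.4,"tz":0,"hand":0.4},{"wx":0,"wy":0,"wz":0,"tx":-2.4,"ty":1.4,"tz":0,"hand":0.4},{"wx":0,"wy":0,"wz":0,"tx":-2.4,"ty":1.4,"tz":0,"hand":0.4},{"wx":0,"wy":0,"wz":0,"tx":-2.4,"ty":1.4,"tz":0,"hand":0.4},{"wx":0,"wy":0,"wz":0,"tx":-2.4,"ty":1.4,"tz":0,"hand":0.4},{"wx":0,"wy":0,"wz":0,"tx":-2.4,"ty":1.4,"tz":0,"hand":0.4},{"wx":0,"wy":0,"wz":0,"tx":-2.4,"ty":1.4,"tz":0,"hand":0.4},{"wx":0,"wy":0,"wz":0,"tx":-2.4,"ty":1.4,"tz":0,"hand":0.4},{"wx":0,"wy":0,"wz":0,"tx":-1.5,"ty":0.8,"tz":0,"hand":0.4},{"wx":0,"wy":0,"wz":0,"tx":-0.5,"ty":0.3,"tz":0,"hand":0.4}]}}

```text
clock: 67.63
position: [0.612, -0.1246, 0.2294]
ee_rot: [-2.379, -2.052, 0.004]
force: [-0.1, 0.2, -2.1]
width: 0.739
```

>>> {"name": "step_arm", "arguments": {"plan": [{"wx":0,"wy":0,"wz":0,"tx":0,"ty":0,"tz":0,"hand":0.4},{"wx":0,"wy":0,"wz":0,"tx":0,"ty":0,"tz":0,"hand":0.4},{"wx":0,"wy":0,"wz":0,"tx":0,"ty":0,"tz":0,"hand":0.4},{"wx":0,"wy":0,"wz":0,"tx":0,"ty":0,"tz":0,"hand":0.4},{"wx":0,"wy":0,"wz":0,"tx":0,"ty":0,"tz":0,"hand":0.4},{"wx":0,"wy":0,"wz":0,"tx":0,"ty":0,"tz":0,"hand":0.4},{"wx":0,"wy":0,"wz":0,"tx":0,"ty":0,"tz":0,"hand":0.4},{"wx":0,"wy":0,"wz":0,"tx":0,"ty":0,"tz":0,"hand":0.4},{"wx":0,"wy":0,"wz":0,"tx":0,"ty":0,"tz":0,"hand":0.4},{"wx":0,"wy":0,"wz":0,"tx":0,"ty":0,"tz":0,"hand":0.4}]}}

```text
clock: 68.47
position: [0.6121, -0.1204, 0.2308]
ee_rot: [2.374, 2.058, 0.0]
force: [-0.1, 0.2, -1.5]
width: 0.741
```

```bash
python3 - <<'E'
from h import *
go(.6177,-.1316,.143,np.degrees(PSI))
snap('wrist','w19')
snap('side','s13')
E
```

```text
t 68.47 pos [ 0.6121 -0.1204  0.2308] q7 -0.21 width 0.741 F [-0.1  0.2 -1.5]
wz units 0.004  tilt fix wx wy 0.001 0.000 | tx -1.03 ty 0.71 tz 8.78 cm
```

View pics/w19.png

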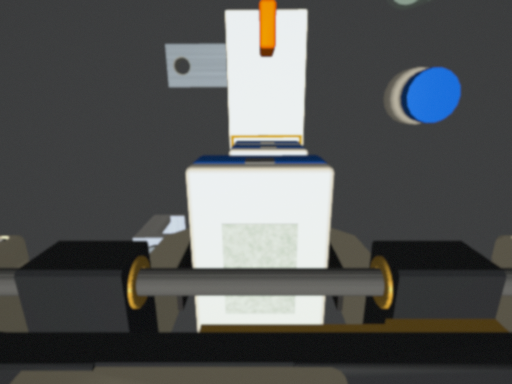

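View pics/s13.png

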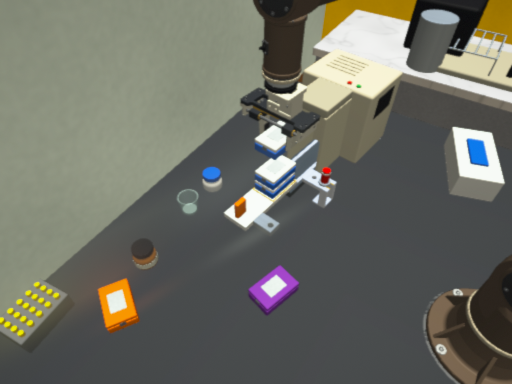

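The column of two is straight, with its edges at px (230-307,145) in the wrist view. Lowering the third.

>>> {"name": "step_arm", "arguments": {"plan": [{"wx":0,"wy":0,"wz":0,"tx":-0.5,"ty":0.35,"tz":0,"hand":0.4},{"wx":0,"wy":0,"wz":0,"tx":-0.5,"ty":0.35,"tz":0.6,"hand":0.4},{"wx":0,"wy":0,"wz":0,"tx":0,"ty":0,"tz":1.3,"hand":0.4},{"wx":0,"wy":0,"wz":0,"tx":0,"ty":0,"tz":1.3,"hand":0.4},{"wx":0,"wy":0,"wz":0,"tx":0,"ty":0,"tz":1.3,"hand":0.4},{"wx":0,"wy":0,"wz":0,"tx":0,"ty":0,"tz":1.2,"hand":0.4},{"wx":0,"wy":0,"wz":0,"tx":0,"ty":0,"tz":1,"hand":0.4},{"wx":0,"wy":0,"wz":0,"tx":0,"ty":0,"tz":0.8,"hand":0.4},{"wx":0,"wy":0,"wz":0,"tx":0,"ty":0,"tz":0.5,"hand":0.4},{"wx":0,"wy":0,"wz":0,"tx":0,"ty":0,"tz":0,"hand":0.4}]}}

```text
clock: 69.4
position: [0.6171, -0.1314, 0.1495]
ee_rot: [-2.373, -2.057, 0.002]
force: [-0.1, 0.5, -1.8]
width: 0.736
```

>>> {"name": "step_arm", "arguments": {"plan": [{"wx":0,"wy":0,"wz":0,"tx":0,"ty":0,"tz":0,"hand":0.4},{"wx":0,"wy":0,"wz":0,"tx":0,"ty":0,"tz":0,"hand":0.4},{"wx":0,"wy":0,"wz":0,"tx":0,"ty":0,"tz":0,"hand":0.4},{"wx":0,"wy":0,"wz":0,"tx":0,"ty":0,"tz":0,"hand":0.4},{"wx":0,"wy":0,"wz":0,"tx":0,"ty":0,"tz":0,"hand":0.4},{"wx":0,"wy":0,"wz":0,"tx":0,"ty":0,"tz":0,"hand":0.4},{"wx":0,"wy":0,"wz":0,"tx":0,"ty":0,"tz":0,"hand":0.4},{"wx":0,"wy":0,"wz":0,"tx":0,"ty":0,"tz":0,"hand":0.4},{"wx":0,"wy":0,"wz":0,"tx":0,"ty":0,"tz":0,"hand":0.4},{"wx":0,"wy":0,"wz":0,"tx":0,"ty":0,"tz":0,"hand":0.4}]}}

```text
clock: 70.23
position: [0.6177, -0.1313, 0.1507]
ee_rot: [2.374, 2.057, -0.0]
force: [0.4, 0.6, -2.0]
width: 0.742
```

```bash
python3 - <<'E'
from h import *
go(.6177,-.1316,.143,np.degrees(PSI))
E
```

```text
t 70.23 pos [ 0.6177 -0.1313  0.1507] q7 -0.23 width 0.742 F [ 0.4  0.6 -2. ]
wz units 0.004  tilt fix wx wy 0.000 0.001 | tx -0.03 ty 0.01 tz 0.77 cm
```

>>> {"name": "step_arm", "arguments": {"plan": [{"wx":0,"wy":0,"wz":0,"tx":-0.03,"ty":0,"tz":0.3,"hand":0.4},{"wx":0,"wy":0,"wz":0,"tx":0,"ty":0,"tz":0.25,"hand":0.4},{"wx":0,"wy":0,"wz":0,"tx":0,"ty":0,"tz":0.15,"hand":0.4},{"wx":0,"wy":0,"wz":0,"tx":0,"ty":0,"tz":0.1,"hand":0.4},{"wx":0,"wy":0,"wz":0,"tx":0,"ty":0,"tz":0,"hand":0.4},{"wx":0,"wy":0,"wz":0,"tx":0,"ty":0,"tz":0,"hand":0.4},{"wx":0,"wy":0,"wz":0,"tx":0,"ty":0,"tz":0,"hand":0.4},{"wx":0,"wy":0,"wz":0,"tx":0,"ty":0,"tz":0,"hand":0.4},{"wx":0,"wy":0,"wz":0,"tx":0,"ty":0,"tz":0,"hand":0.4},{"wx":0,"wy":0,"wz":0,"tx":0,"ty":0,"tz":0,"hand":0.4}]}}

```text
clock: 71.07
position: [0.6174, -0.1317, 0.1431]
ee_rot: [2.374, 2.057, -0.001]
force: [-4.0, -0.2, 5.4]
width: 0.74
```

>>> {"name": "step_arm", "arguments": {"plan": [{"wx":0,"wy":0,"wz":0,"tx":0,"ty":0,"tz":0,"hand":0.85},{"wx":0,"wy":0,"wz":0,"tx":0,"ty":0,"tz":0,"hand":0.95},{"wx":0,"wy":0,"wz":0,"tx":0,"ty":0,"tz":0,"hand":1},{"wx":0,"wy":0,"wz":0,"tx":0,"ty":0,"tz":0,"hand":1},{"wx":0,"wy":0,"wz":0,"tx":0,"ty":0,"tz":0,"hand":1},{"wx":0,"wy":0,"wz":0,"tx":0,"ty":0,"tz":-0.5,"hand":1},{"wx":0,"wy":0,"wz":0,"tx":0,"ty":0,"tz":-1.5,"hand":1},{"wx":0,"wy":0,"wz":0,"tx":0,"ty":0,"tz":-2,"hand":1},{"wx":0,"wy":0,"wz":0,"tx":0,"ty":0,"tz":-2,"hand":1},{"wx":0,"wy":0,"wz":0,"tx":0,"ty":0,"tz":-2,"hand":1}]}}

```text
clock: 71.9
position: [0.6175, -0.1315, 0.2239]
ee_rot: [-2.374, -2.058, -0.0]
force: [1.0, -0.1, 0.1]
width: 1.001
```

>>> {"name": "step_arm", "arguments": {"plan": [{"wx":0,"wy":0,"wz":0,"tx":0,"ty":0,"tz":-2,"hand":1},{"wx":0,"wy":0,"wz":0,"tx":0,"ty":0,"tz":-1,"hand":1},{"wx":0,"wy":0,"wz":0,"tx":0,"ty":0,"tz":0,"hand":1},{"wx":0,"wy":0,"wz":0,"tx":0,"ty":0,"tz":0,"hand":1},{"wx":0,"wy":0,"wz":0,"tx":0,"ty":0,"tz":0,"hand":1},{"wx":0,"wy":0,"wz":0,"tx":0,"ty":0,"tz":0,"hand":1},{"wx":0,"wy":0,"wz":0,"tx":0,"ty":0,"tz":0,"hand":1},{"wx":0,"wy":0,"wz":0,"tx":0,"ty":0,"tz":0,"hand":1},{"wx":0,"wy":0,"wz":0,"tx":0,"ty":0,"tz":0,"hand":1},{"wx":0,"wy":0,"wz":0,"tx":0,"ty":0,"tz":0,"hand":1}]}}

```text
clock: 72.73
position: [0.6175, -0.1316, 0.2525]
ee_rot: [-2.374, -2.057, 0.0]
force: [-0.3, -0.5, -0.7]
width: 1.002
```

```bash
python3 - <<'E'
from h import *
wcase('w20',.148,.004)
im,d,c=snap('side','s14'); cv2.imwrite('pics/s14c.png',cv2.resize(im[130:240,210:350,::-1],None,fx=5,fy=5,interpolation=cv2.INTER_CUBIC))
h=L(0,350); go(h[0],h[1],.25,np.degrees(PSI))
E
```

```text
w20 [ 218  138   84  117 9229] z 0.1482 [ 617.6 -131.2] [103.2  67.8] 81.8
t 72.83 pos [ 0.6176 -0.1315  0.2526] q7 -0.18 width 0.999 F [-0.2  0.1  0.3]
wz units 0.005  tilt fix wx wy -0.001 0.000 | tx 14.98 ty 0.05 tz 0.26 cm
```

View pics/w20.png

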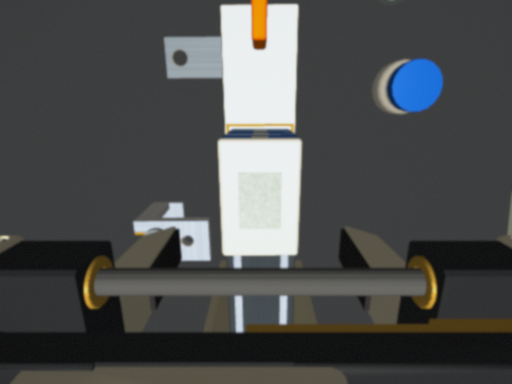

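View pics/s14c.png

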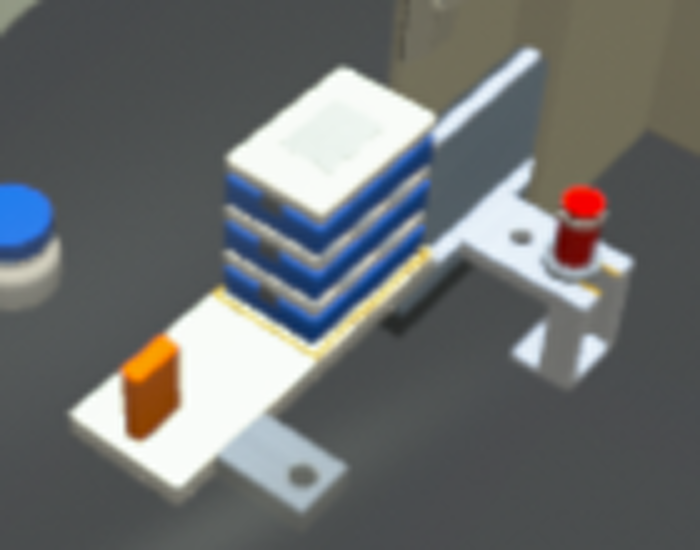

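Column of three is square on the outline, with the top case at (617.6,-131.2) and z 148 mm. Going to the handle.

>>> {"name": "step_arm", "arguments": {"plan": [{"wx":0,"wy":0,"wz":0,"tx":1.5,"ty":0,"tz":0,"hand":0.5},{"wx":0,"wy":0,"wz":0,"tx":2.5,"ty":0,"tz":0,"hand":0.5},{"wx":0,"wy":0,"wz":0,"tx":2.5,"ty":0,"tz":0,"hand":0.5},{"wx":0,"wy":0,"wz":0,"tx":2.5,"ty":0,"tz":0,"hand":0.5},{"wx":0,"wy":0,"wz":0,"tx":2.5,"ty":0,"tz":0,"hand":0.5},{"wx":0,"wy":0,"wz":0,"tx":2,"ty":0,"tz":0,"hand":0.5},{"wx":0,"wy":0,"wz":0,"tx":1.5,"ty":0,"tz":0,"hand":0.5},{"wx":0,"wy":0,"wz":0,"tx":0,"ty":0,"tz":0,"hand":0.5},{"wx":0,"wy":0,"wz":0,"tx":0,"ty":0,"tz":0,"hand":0.5},{"wx":0,"wy":0,"wz":0,"tx":0,"ty":0,"tz":0,"hand":0.5}]}}

```text
clock: 73.67
position: [0.6389, 0.0156, 0.2526]
ee_rot: [2.375, 2.056, -0.001]
force: [-0.2, 0.5, -0.9]
width: 0.499
```

>>> {"name": "step_arm", "arguments": {"plan": [{"wx":0,"wy":0,"wz":0,"tx":0,"ty":0,"tz":1,"hand":0.5},{"wx":0,"wy":0,"wz":0,"tx":0,"ty":0,"tz":2,"hand":0.5},{"wx":0,"wy":0,"wz":0,"tx":0,"ty":0,"tz":2,"hand":0.5},{"wx":0,"wy":0,"wz":0,"tx":0,"ty":0,"tz":2,"hand":0.5},{"wx":0,"wy":0,"wz":0,"tx":0,"ty":0,"tz":2,"hand":0.5},{"wx":0,"wy":0,"wz":0,"tx":0,"ty":0,"tz":1.5,"hand":0.5},{"wx":0,"wy":0,"wz":0,"tx":0,"ty":0,"tz":0,"hand":0.5},{"wx":0,"wy":0,"wz":0,"tx":0,"ty":0,"tz":0,"hand":0.5},{"wx":0,"wy":0,"wz":0,"tx":0,"ty":0,"tz":0,"hand":0.5},{"wx":0,"wy":0,"wz":0,"tx":0,"ty":0,"tz":0,"hand":0.5}]}}

```text
clock: 74.5
position: [0.6396, 0.0166, 0.1489]
ee_rot: [2.374, 2.056, 0.002]
force: [-1.3, -0.1, -0.0]
width: 0.502
```

```bash
python3 - <<'E'
from h import *
h=L(0,350); print(h); go(h[0],h[1],.089,np.degrees(PSI))
im,d,c=snap('wrist','w21');P=world(d,c);hsv=cv2.cvtColor(im,cv2.COLOR_RGB2HSV)
t=(hsv[...,0]>5)&(hsv[...,0]<18)&(hsv[...,1]>180)&(hsv[...,2]>100)&(abs(P[...,2]-.095)<.003)
print(t.sum(),cv2.minAreaRect((P[t][:,:2]*1000).astype(np.float32)))
E
```

```text
[0.63948544 0.01662668 0.        ]
t 74.5 pos [0.6396 0.0166 0.1489] q7 -0.47 width 0.502 F [-1.3 -0.1 -0. ]
wz units -0.002  tilt fix wx wy 0.018 -0.004 | tx -0.00 ty -0.02 tz 5.99 cm
149 ((638.4951171875, 19.17289924621582), (33.893043518066406, 11.162699699401855), 82.04265594482422)
```

View pics/w21.png

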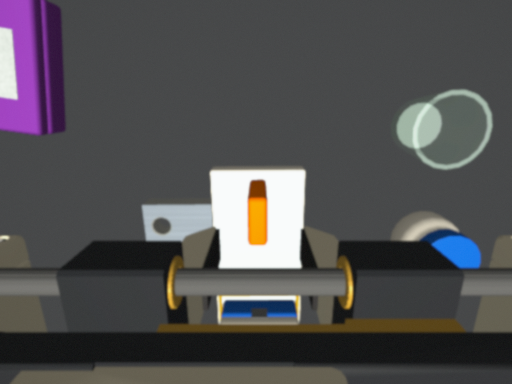

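>>> {"name": "step_arm", "arguments": {"plan": [{"wx":0,"wy":0,"wz":0,"tx":0,"ty":-0.1,"tz":1.5,"hand":0.5},{"wx":0,"wy":0,"wz":0,"tx":0,"ty":0,"tz":1.5,"hand":0.5},{"wx":0,"wy":0,"wz":0,"tx":0,"ty":0,"tz":1.5,"hand":0.5},{"wx":0,"wy":0,"wz":0,"tx":0,"ty":0,"tz":1,"hand":0.5},{"wx":0,"wy":0,"wz":0,"tx":0,"ty":0,"tz":0.5,"hand":0.5},{"wx":0,"wy":0,"wz":0,"tx":0,"ty":0,"tz":0,"hand":0.4},{"wx":0,"wy":0,"wz":0,"tx":0,"ty":0,"tz":0,"hand":0.3},{"wx":0,"wy":0,"wz":0,"tx":0,"ty":0,"tz":0,"hand":0.2},{"wx":0,"wy":0,"wz":0,"tx":0,"ty":0,"tz":0,"hand":0.1},{"wx":0,"wy":0,"wz":0,"tx":0,"ty":0,"tz":0,"hand":0}]}}

```text
clock: 75.38
position: [0.6384, 0.0171, 0.0885]
ee_rot: [2.373, 2.057, 0.001]
force: [0.1, 0.9, -0.3]
width: 0.187
```

>>> {"name": "step_arm", "arguments": {"plan": [{"wx":0,"wy":0,"wz":0,"tx":0,"ty":0,"tz":0,"hand":0},{"wx":0,"wy":0,"wz":0,"tx":0,"ty":0,"tz":0,"hand":0},{"wx":0,"wy":0,"wz":0,"tx":0,"ty":0,"tz":0,"hand":0},{"wx":0,"wy":0,"wz":0,"tx":0,"ty":0,"tz":0,"hand":0},{"wx":0,"wy":0,"wz":0,"tx":0,"ty":0,"tz":0,"hand":0},{"wx":0,"wy":0,"wz":0,"tx":0,"ty":0,"tz":0,"hand":0},{"wx":0,"wy":0,"wz":0,"tx":0,"ty":0,"tz":0,"hand":0},{"wx":0,"wy":0,"wz":0,"tx":0,"ty":0,"tz":0,"hand":0},{"wx":0,"wy":0,"wz":0,"tx":0,"ty":0,"tz":0,"hand":0},{"wx":0,"wy":0,"wz":0,"tx":0,"ty":0,"tz":0,"hand":0}]}}

```text
clock: 76.22
position: [0.6381, 0.0171, 0.0883]
ee_rot: [2.373, 2.058, 0.001]
force: [-1.6, -1.4, 5.6]
width: 0.153
```

```bash
python3 - <<'E'
from h import *
snap('side','s15'); im,d,c=load('s15'); cv2.imwrite('pics/s15c.png',cv2.resize(im[100:240,190:350,::-1],None,fx=4,fy=4,interpolation=cv2.INTER_CUBIC))
h=L(0,150); go(h[0],h[1],.089,np.degrees(PSI))
E
```

```text
t 76.27 pos [0.6382 0.0171 0.0883] q7 -0.5 width 0.151 F [-1.3 -0.7  6.5]
wz units 0.006  tilt fix wx wy 0.007 0.000 | tx -20.03 ty 0.14 tz -0.07 cm
```

View pics/s15c.png

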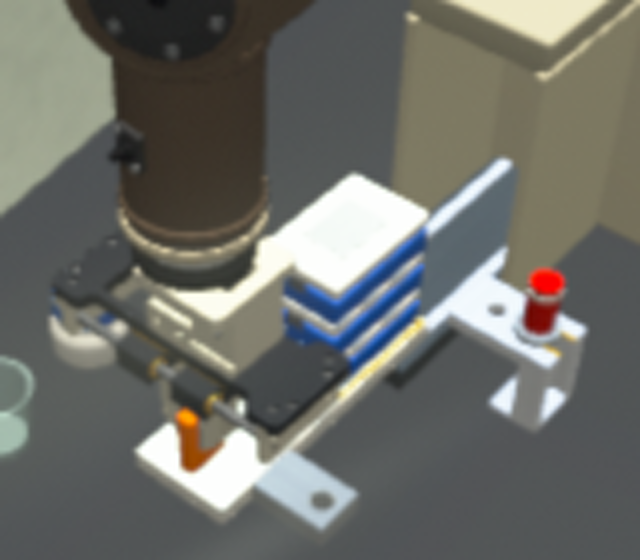

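Gripped; column and parked pin are unchanged. Pushing gently.

>>> {"name": "step_arm", "arguments": {"plan": [{"wx":0,"wy":0,"wz":0,"tx":-0.2,"ty":0,"tz":0,"hand":0},{"wx":0,"wy":0,"wz":0,"tx":-0.4,"ty":0,"tz":0,"hand":0},{"wx":0,"wy":0,"wz":0,"tx":-0.6,"ty":0,"tz":0,"hand":0},{"wx":0,"wy":0,"wz":0,"tx":-0.7,"ty":0,"tz":0,"hand":0},{"wx":0,"wy":0,"wz":0,"tx":-0.8,"ty":0,"tz":0,"hand":0},{"wx":0,"wy":0,"wz":0,"tx":-0.8,"ty":0,"tz":0,"hand":0},{"wx":0,"wy":0,"wz":0,"tx":-0.8,"ty":0,"tz":0,"hand":0},{"wx":0,"wy":0,"wz":0,"tx":-0.8,"ty":0,"tz":0,"hand":0},{"wx":0,"wy":0,"wz":0,"tx":-0.8,"ty":0,"tz":0,"hand":0},{"wx":0,"wy":0,"wz":0,"tx":-0.8,"ty":0,"tz":0,"hand":0}]}}

```text
clock: 77.1
position: [0.629, -0.0493, 0.0883]
ee_rot: [2.373, 2.058, 0.003]
force: [0.6, 2.8, 4.7]
width: 0.151
```

>>> {"name": "step_arm", "arguments": {"plan": [{"wx":0,"wy":0,"wz":0,"tx":-0.8,"ty":0,"tz":0,"hand":0},{"wx":0,"wy":0,"wz":0,"tx":-0.8,"ty":0,"tz":0,"hand":0},{"wx":0,"wy":0,"wz":0,"tx":-0.8,"ty":0,"tz":0,"hand":0},{"wx":0,"wy":0,"wz":0,"tx":-0.8,"ty":0,"tz":0,"hand":0},{"wx":0,"wy":0,"wz":0,"tx":-0.8,"ty":0,"tz":0,"hand":0},{"wx":0,"wy":0,"wz":0,"tx":-0.8,"ty":0,"tz":0,"hand":0},{"wx":0,"wy":0,"wz":0,"tx":-0.8,"ty":0,"tz":0,"hand":0},{"wx":0,"wy":0,"wz":0,"tx":-0.8,"ty":0,"tz":0,"hand":0},{"wx":0,"wy":0,"wz":0,"tx":-0.8,"ty":0,"tz":0,"hand":0},{"wx":0,"wy":0,"wz":0,"tx":-0.8,"ty":0,"tz":0,"hand":0}]}}

```text
clock: 77.93
position: [0.618, -0.1288, 0.0884]
ee_rot: [2.373, 2.057, 0.003]
force: [3.6, 2.9, 4.2]
width: 0.148
```

```bash
python3 - <<'E'
from h import *
h=L(0,150); go(h[0],h[1],.089,np.degrees(PSI))
E
```

```text
t 77.93 pos [ 0.618  -0.1288  0.0884] q7 -0.28 width 0.148 F [3.6 2.9 4.2]
wz units 0.008  tilt fix wx wy 0.022 -0.006 | tx -5.30 ty 0.05 tz -0.06 cm
```

>>> {"name": "step_arm", "arguments": {"plan": [{"wx":0,"wy":0,"wz":0,"tx":-0.8,"ty":0,"tz":0,"hand":0},{"wx":0,"wy":0,"wz":0,"tx":-0.8,"ty":0,"tz":0,"hand":0},{"wx":0,"wy":0,"wz":0,"tx":-0.8,"ty":0,"tz":0,"hand":0},{"wx":0,"wy":0,"wz":0,"tx":-0.7,"ty":0,"tz":0,"hand":0},{"wx":0,"wy":0,"wz":0,"tx":-0.6,"ty":0,"tz":0,"hand":0},{"wx":0,"wy":0,"wz":0,"tx":-0.5,"ty":0,"tz":0,"hand":0},{"wx":0,"wy":0,"wz":0,"tx":-0.3,"ty":0,"tz":0,"hand":0},{"wx":0,"wy":0,"wz":0,"tx":-0.2,"ty":0,"tz":0,"hand":0},{"wx":0,"wy":0,"wz":0,"tx":0,"ty":0,"tz":0,"hand":0},{"wx":0,"wy":0,"wz":0,"tx":0,"ty":0,"tz":0,"hand":0}]}}

```text
clock: 78.77
position: [0.6115, -0.1765, 0.0883]
ee_rot: [2.373, 2.055, 0.002]
force: [6.5, -2.2, 3.9]
width: 0.149
```

```bash
python3 - <<'E'
from h import *
go(.6109,-.181,.089,np.degrees(PSI))
E
```

```text
t 78.77 pos [ 0.6115 -0.1765  0.0883] q7 -0.2 width 0.149 F [ 6.5 -2.2  3.9]
wz units -0.004  tilt fix wx wy 0.027 0.009 | tx -0.45 ty 0.01 tz -0.07 cm
```

>>> {"name": "step_arm", "arguments": {"plan": [{"wx":0,"wy":0,"wz":0,"tx":-0.15,"ty":0,"tz":0,"hand":0},{"wx":0,"wy":0,"wz":0,"tx":-0.15,"ty":0,"tz":0,"hand":0},{"wx":0,"wy":0,"wz":0,"tx":-0.15,"ty":0,"tz":0,"hand":0},{"wx":0,"wy":0,"wz":0,"tx":-0.1,"ty":0,"tz":0,"hand":0},{"wx":0,"wy":0,"wz":0,"tx":-0.1,"ty":0,"tz":0,"hand":0},{"wx":0,"wy":0,"wz":0,"tx":0,"ty":0,"tz":0,"hand":0},{"wx":0,"wy":0,"wz":0,"tx":0,"ty":0,"tz":0,"hand":0},{"wx":0,"wy":0,"wz":0,"tx":0,"ty":0,"tz":0,"hand":0},{"wx":0,"wy":0,"wz":0,"tx":0,"ty":0,"tz":0,"hand":0},{"wx":0,"wy":0,"wz":0,"tx":0,"ty":0,"tz":0,"hand":0}]}}

```text
clock: 79.6
position: [0.6108, -0.1811, 0.0883]
ee_rot: [2.372, 2.057, 0.004]
force: [5.6, 2.8, 5.5]
width: 0.153
```

```bash
python3 - <<'E'
from h import *
go(.6109,-.181,.089,np.degrees(PSI))
E
```

```text
t 79.6 pos [ 0.6108 -0.1811  0.0883] q7 -0.19 width 0.153 F [5.6 2.8 5.5]
wz units 0.010  tilt fix wx wy 0.026 -0.008 | tx 0.01 ty 0.01 tz -0.07 cm
```

>>> {"name": "step_arm", "arguments": {"plan": [{"wx":0,"wy":0,"wz":0,"tx":-0.1,"ty":0,"tz":0,"hand":0},{"wx":0,"wy":0,"wz":0,"tx":-0.1,"ty":0,"tz":0,"hand":0},{"wx":0,"wy":0,"wz":0,"tx":0,"ty":0,"tz":0,"hand":0},{"wx":0,"wy":0,"wz":0,"tx":0,"ty":0,"tz":0,"hand":0},{"wx":0,"wy":0,"wz":0,"tx":0,"ty":0,"tz":0,"hand":0},{"wx":0,"wy":0,"wz":0,"tx":0,"ty":0,"tz":0,"hand":0},{"wx":0,"wy":0,"wz":0,"tx":0,"ty":0,"tz":0,"hand":0},{"wx":0,"wy":0,"wz":0,"tx":0,"ty":0,"tz":0,"hand":0},{"wx":0,"wy":0,"wz":0,"tx":0,"ty":0,"tz":0,"hand":0},{"wx":0,"wy":0,"wz":0,"tx":0,"ty":0,"tz":0,"hand":0}]}}

```text
clock: 80.43
position: [0.6108, -0.1812, 0.0883]
ee_rot: [2.372, 2.06, 0.006]
force: [6.1, 7.4, 5.4]
width: 0.154
```

```bash
python3 - <<'E'
from h import *
go(.6109,-.181,.089,np.degrees(PSI))
E
```

```text
t 80.43 pos [ 0.6108 -0.1812  0.0883] q7 -0.19 width 0.154 F [6.1 7.4 5.4]
wz units 0.023  tilt fix wx wy 0.026 -0.027 | tx 0.02 ty 0.01 tz -0.07 cm
```

The end stop is felt: the tool no longer moves and Fy rose to 7 N. Backing the command off 2 mm, then releasing and rising.

>>> {"name": "step_arm", "arguments": {"plan": [{"wx":0,"wy":0,"wz":0,"tx":0.15,"ty":0,"tz":0,"hand":0},{"wx":0,"wy":0,"wz":0,"tx":0,"ty":0,"tz":0,"hand":0},{"wx":0,"wy":0,"wz":0,"tx":0,"ty":0,"tz":0,"hand":0.2},{"wx":0,"wy":0,"wz":0,"tx":0,"ty":0,"tz":0,"hand":0.3},{"wx":0,"wy":0,"wz":0,"tx":0,"ty":0,"tz":0,"hand":0.45},{"wx":0,"wy":0,"wz":0,"tx":0,"ty":0,"tz":0,"hand":0.45},{"wx":0,"wy":0,"wz":0,"tx":0,"ty":0,"tz":0,"hand":0.45},{"wx":0,"wy":0,"wz":0,"tx":0,"ty":0,"tz":0,"hand":0.45},{"wx":0,"wy":0,"wz":0,"tx":0,"ty":0,"tz":0,"hand":0.45},{"wx":0,"wy":0,"wz":0,"tx":0,"ty":0,"tz":0,"hand":0.45}]}}

```text
clock: 81.27
position: [0.6093, -0.182, 0.0877]
ee_rot: [-2.374, -2.057, 0.0]
force: [-0.6, -0.7, 0.2]
width: 0.449
```

>>> {"name": "step_arm", "arguments": {"plan": [{"wx":0,"wy":0,"wz":0,"tx":0,"ty":0,"tz":-0.5,"hand":0.45},{"wx":0,"wy":0,"wz":0,"tx":0,"ty":0,"tz":-1,"hand":0.45},{"wx":0,"wy":0,"wz":0,"tx":0,"ty":0,"tz":-2,"hand":0.45},{"wx":0,"wy":0,"wz":0,"tx":0,"ty":0,"tz":-2,"hand":0.45},{"wx":0,"wy":0,"wz":0,"tx":0,"ty":0,"tz":-2,"hand":0.45},{"wx":0,"wy":0,"wz":0,"tx":0.5,"ty":0,"tz":-1.5,"hand":0.45},{"wx":0,"wy":0,"wz":0,"tx":1.5,"ty":0,"tz":-1,"hand":0.45},{"wx":0,"wy":0,"wz":0,"tx":2,"ty":0,"tz":0,"hand":0.45},{"wx":0,"wy":0,"wz":0,"tx":2,"ty":0,"tz":0,"hand":0.45},{"wx":0,"wy":0,"wz":0,"tx":2,"ty":0,"tz":0,"hand":0.45}]}}

```text
clock: 82.1
position: [0.6209, -0.1006, 0.1885]
ee_rot: [2.373, 2.058, 0.001]
force: [0.1, 0.3, -0.1]
width: 0.448
```

>>> {"name": "step_arm", "arguments": {"plan": [{"wx":0,"wy":0,"wz":0,"tx":2,"ty":0,"tz":0,"hand":0.45},{"wx":0,"wy":0,"wz":0,"tx":2,"ty":0,"tz":0,"hand":0.45},{"wx":0,"wy":0,"wz":0,"tx":2,"ty":0,"tz":0,"hand":0.45},{"wx":0,"wy":0,"wz":0,"tx":2,"ty":0,"tz":0,"hand":0.45},{"wx":0,"wy":0,"wz":0,"tx":2,"ty":0,"tz":0,"hand":0.45},{"wx":0,"wy":0,"wz":0,"tx":2,"ty":0,"tz":0,"hand":0.45},{"wx":0,"wy":0,"wz":0,"tx":1,"ty":0,"tz":0,"hand":0.45},{"wx":0,"wy":0,"wz":0,"tx":0,"ty":0,"tz":0,"hand":0.45},{"wx":0,"wy":0,"wz":0,"tx":0,"ty":0,"tz":0,"hand":0.45},{"wx":0,"wy":0,"wz":0,"tx":0,"ty":0,"tz":0,"hand":0.45}]}}

```text
clock: 82.93
position: [0.6391, 0.0244, 0.1877]
ee_rot: [2.375, 2.056, -0.002]
force: [-0.0, -0.8, -0.0]
width: 0.451
```

```bash
python3 - <<'E'
from h import *
im,d,c=snap('side','s16');  cv2.imwrite('pics/s16c.png',cv2.resize(im[60:240,190:350,::-1],None,fx=3.2,fy=3.2,interpolation=cv2.INTER_CUBIC))
h=L(0,150); go(h[0],h[1],.089,np.degrees(PSI))
for n in('side','top','wrist'):
    if n!='side': snap(n,n+'9')
    im,d,c=load('s16' if n=='side' else n+'9');P=world(d,c);hsv=cv2.cvtColor(im,cv2.COLOR_RGB2HSV)
    sel=lambda m:(m.sum(),np.round(P[m].mean(0),4)) if m.sum() else 0
    reg=(P[...,0]>.4)&(P[...,0]<.7)&(P[...,1]<-.1)&(P[...,1]>-.3)
    print(n,'handle',sel((hsv[...,0]>5)&(hsv[...,0]<18)&(hsv[...,1]>180)&(hsv[...,2]>100)&(abs(P[...,2]-.095)<.004)&reg),'pin',sel(((hsv[...,0]<4)|(hsv[...,0]>175))&(hsv[...,1]>170)&(abs(P[...,2]-.12)<.005)&reg))
    m=(abs(P[...,2]-.148)<.004)&(im.min(-1)>130)&(P[...,0]>.5)&(P[...,0]<.7)&(P[...,1]<-.1)&(P[...,1]>-.5)
    if m.sum()>50: print('top case visible',m.sum(),cv2.boxPoints(cv2.minAreaRect((P[m][:,:2]*1000).astype(np.float32))).round(0).tolist())
print('expect handle',h,'notch',L(-119,125),'case front corners',L(-34,52),L(34,52))
E
```

```text
t 82.98 pos [0.6391 0.0241 0.1877] q7 -0.48 width 0.452 F [-0.2  0.1  0.1]
wz units -0.014  tilt fix wx wy -0.001 0.011 | tx -20.73 ty 0.14 tz 9.87 cm
side handle (np.int64(21), array([ 0.6091, -0.1721,  0.0937])) pin (np.int64(43), array([ 0.488 , -0.1873,  0.1204]))
top case visible 344 [[551.0, -365.0], [618.0, -373.0], [630.0, -281.0], [563.0, -273.0]]
top handle 0 pin 0
top case visible 206 [[561.0, -293.0], [627.0, -304.0], [630.0, -285.0], [564.0, -274.0]]
wrist handle 0 pin 0
expect handle [ 0.61097947 -0.18133142  0.        ] notch [ 0.48963116 -0.18911514  0.        ] case front corners [ 0.56335867 -0.27348488  0.        ] [ 0.63066443 -0.28317691  0.        ]
```

View pics/s16c.png

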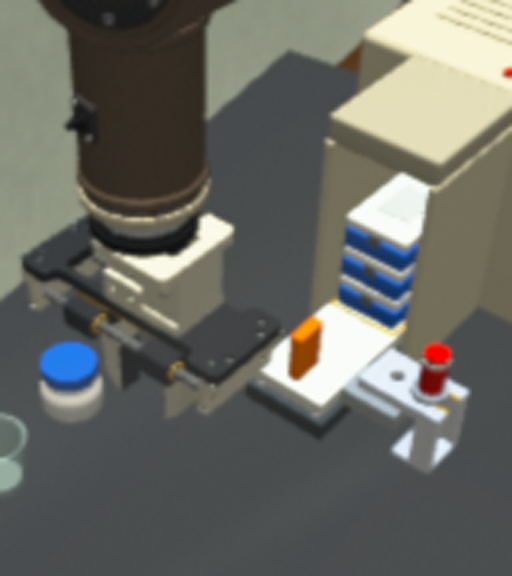

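View pics/wrist9.png

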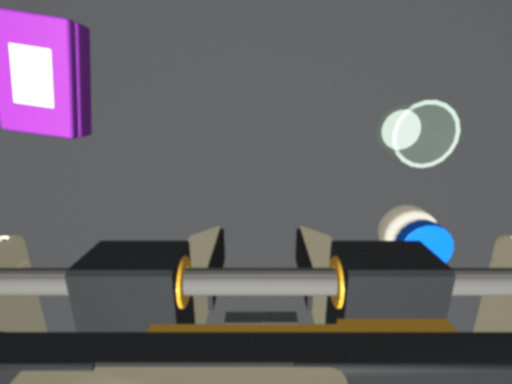

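```bash
python3 - <<'E'
from h import *
print(arm.sign_off())
E
```

```text
the job is handed in; nothing more can be done
None
```

I parked the pin in the side notch, pulled the tray out, stacked the three blue cases squarely on the outline and pushed the tray back to its end stop. I handed the job in at about 83 s; no verdict came back.

After I placed the first case it was knocked about 3 cm aside. I only noticed once the second case was on top of it. I moved the second case to the bench, put the first back on the outline and rebuilt the stack.

**Last checks:**
- **Column:** the top case's front corners are about 2 mm or less from where they should be with the tray home. Before the push, the cases measured within 1 mm of the outline centre and about 0.1° from square.
- **Tray:** the handle is within 1 mm of where it started, and I felt the end stop when pushing.
- **Pin:** it stands upright in the notch, about 2 mm from its nominal place in the side view.
- **Bystanders:** I saw no movement of the tub and beaker in the last pictures, and the jar was unmoved when last measured, before the third case was picked up.
- **Gripper:** it is clear of everything.

The cameras disagreed by about 2 mm throughout. In the last look, the arm hid the pin and handle from the top camera, and neither was in the wrist view. The final pin and handle readings therefore come from the side camera alone.

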